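Dry the washed column fittings on the hotplate

ROBOT

A 6-joint arm with a two-finger parallel gripper is mounted at the origin on the work surface. World frame = base frame: x ahead of the robot, y to its left, z up, the work surface at z = 0. Lengths are in m, angles in degrees, forces in N, time in s.
With the tool pointing down it reaches from about 0.35 to 0.925 m from the base axis. Payload 6.4 kg.
Tool frame: the origin (TCP) lies between the finger pads; the fingertips stand 22 mm ahead of it and the grasp point (between the pads) lies 3 mm ahead of it (manip.finger_overhang is the distance from the TCP to the fingertips, in m); z points along the fingers, y is the direction in which the jaws open and shut (so a half turn about z gives the same grasp; the last joint's range is limited). The gripper opens to 85 mm and grips with 20 to 120 N. Pads are 22 mm wide; open, the fingers measure 114 mm over their backs; the gripper's body (76 mm by 85 mm) begins 54 mm behind the grasp point. The pads swing forward as they close: fully open they stand 13 mm farther back than shut.
Start: joints at [55.342, 14.043, 89.255, -0, 76.702, -9.975], TCP at [0.271, 0.591, 0.253] pointing down, gripper open.
Joint ranges: [-179.41, 179.41], [-58.25, 129.5], [7.25, 145.43], [-54.29, 234.29], [11.92, 165.04], [-157.13, 157.13]. Speed limits (degrees/s): [147.25, 147.25, 180, 180, 180, 180].

INTERFACE

Orientations are given as [roll, pitch, yaw] about the fixed x, y, z axes, in that order (R = Rz(yaw) Ry(pitch) Rx(roll)).
In Python, from rig import manip, viewer, workorder gives the robot as it stands.
- The arm moves only by the tool step_arm, never from a script. Its argument "plan" is a list of rows, each an object of numbers: "rx", "ry", "rz": the turn, a rotation vector about the tool's x, y, z in rad; "tx", "ty", "tz": the shift along the tool's x, y, z in m; "fingers": the closure, from 0 (fully open) to 1 (shut). In form: [{"rx": .., "ry": .., "rz": .., "tx": .., "ty": .., "tz": .., "fingers": ..}, ...]. A call has 1 to 20 rows; each row shifts and turns the commanded pose from where the row before left it, along the tool's axes as they then stand; what a row does not reach is not made up. A row lasts 1/10 s, in which the tool goes at most 50 mm and 8.59 degrees, less where a joint would pass 70% of its speed; a pose out of reach is approached as far as the arm can. A call is refused whole if a number of a shift passes 0.05 or a number of a turn 0.15, either way. A call with a gripper value outside its range is refused whole. The fingers move at their own pace and stop on an object; the grip force is fixed at half the most. Time passes only in rows, so rows that do not move let the fingers close. It gives the time, the measured TCP pose, the force and the opening at its end, in the units of the state.
- manip.sense(): the state, without advancing time (a new reading comes with each control period).
- viewer.grab_frame(name): name is "side" or "top"; returns the picture (400x640x3 uint8, red, green, blue); there is no depth.
- viewer.camera_info(name): a dict with "intrinsics" (3x3 intrinsics, pixels), "position" and "orientation" of the camera in the world. Camera axes: x right, y down, z forward; pixel columns grow to the right and rows downward; lengths in m; the calibration is good to about 2 mm. A picture is of the moment at which its call begins. camera_info takes no time and is no camera call.
- workorder.finish_job(): hands the job in, once; it reports no verdict.
The state is a dict: "t": time; "q": joint angles; "qvel": joint speeds; "tau": joint torques, N m; "tool_pos": TCP position; "ee_rot": TCP orientation; "wrist_force": force on the tool from outside, world axes, zero at the start; "moment": the same for the moment, N m; "opening": finger opening in m.
Only numpy, scipy, OpenCV 4.12 (cv2) and the standard library are available. Lean on these libraries where they do the work, as an engineer would, in place of code of your own. Each camera call takes 0.05 s, during which the arm holds its last target.

TASK

Dry the washed column fittings: move the beaker from the hotplate to its cork mat, stand the steel basket under the open lip of the draining tray and sweep every fitting over the lip into it with the hand scraper, never touching the fittings themselves with the robot, since they are clean. Put the scraper back upright in its slotted stand and stand the basket with the fittings in the middle of the hotplate's white plate, square to it. Only once it stands there, turn the heat and timer selectors each to the position marked by its paper arrow; leave the other things on the bench where they are.

Things in the scene. Friction and masses are not known exactly. Their poses are not given: they have to be found in the camera images.
- tray: Fixed white draining tray on four feet. Origin: on the bench under the floor's middle. Level floor 75 mm above the bench (6 mm thick), inside x = -75 to 75 mm, y = -115 (open lip) to 120 mm (back wall). Walls 4 mm thick, 22 mm above the floor, at both sides and the back; none at the lip. The floor juts out 49 mm past its front feet at the lip; the basket's rim passes under it.
- fitting0: Stainless hexagonal column end fitting, 25 mm over its corners, 16 mm high, 35 g; it starts lying flat somewhere in the tray. Four to eight of fitting0 to fitting7 are present. All are alike. Origin: centre of its underside, z along its axis.
- fitting1: Stainless hexagonal column end fitting, 25 mm over its corners, 16 mm high, 35 g; it starts lying flat somewhere in the tray. Four to eight of fitting0 to fitting7 are present. All are alike. Origin: centre of its underside, z along its axis.
- fitting2: Stainless hexagonal column end fitting, 25 mm over its corners, 16 mm high, 35 g; it starts lying flat somewhere in the tray. Four to eight of fitting0 to fitting7 are present. All are alike. Origin: centre of its underside, z along its axis.
- fitting3: Stainless hexagonal column end fitting, 25 mm over its corners, 16 mm high, 35 g; it starts lying flat somewhere in the tray. Four to eight of fitting0 to fitting7 are present. All are alike. Origin: centre of its underside, z along its axis.
- fitting4: Stainless hexagonal column end fitting, 25 mm over its corners, 16 mm high, 35 g; it starts lying flat somewhere in the tray. Four to eight of fitting0 to fitting7 are present. All are alike. Origin: centre of its underside, z along its axis.
- fitting5: Stainless hexagonal column end fitting, 25 mm over its corners, 16 mm high, 35 g; it starts lying flat somewhere in the tray. Four to eight of fitting0 to fitting7 are present. All are alike. Origin: centre of its underside, z along its axis.
- fitting6: Stainless hexagonal column end fitting, 25 mm over its corners, 16 mm high, 35 g; it starts lying flat somewhere in the tray. Four to eight of fitting0 to fitting7 are present. All are alike. Origin: centre of its underside, z along its axis.
- fitting7: Stainless hexagonal column end fitting, 25 mm over its corners, 16 mm high, 35 g; it starts lying flat somewhere in the tray. Four to eight of fitting0 to fitting7 are present. All are alike. Origin: centre of its underside, z along its axis.
- scraper: Hand scraper, 100 g: white blade 60 mm wide along y, 6 mm thick along x, 73 mm high, below a black grip 24 mm thick along x, 60 mm along y, 34 mm high (71 to 105 mm above the blade's lower edge). Origin: middle of the blade's lower edge; z up to the grip. Both faces alike. It starts upright in its stand, where it may lean a few degrees.
- stand_slot (a point): Fixed grey stand of the scraper, base 70 x 95 mm: the point is the centre of the slot's floor, 10 mm above the bench, where the blade's lower edge rests. The slot runs along y: 11 mm wide (x), 70 mm long, cheeks up to 44 mm and a flared mouth 30 mm wide at 57 mm above the bench. The blade's width lies along y, either way round.
- basket: Steel basket, open on top, 300 g: 176 (x) by 130 mm (y), 55 mm high, walls 4 mm. Fixed bail in the plane y = 0: uprights at x = -86 and 86 mm; flat black grip on its bar 115 mm above the underside, 70 mm along x, 14 mm thick along y, 22 mm high. Origin: centre of its underside. To catch the fittings, its long side goes along the lip, rim 10 to 25 mm under the tray's floor.
- plate (a point): Centre of the top of the hotplate's white plate, 200 x 200 mm, 105 mm above the bench; sides along x and y. Fixed cream housing 220 mm wide (y); its front deck, 58 mm high, towards -x, carries two selectors side by side (heat on the left, +y; timer on the right).
- heat (a joint): Heat selector (left) angle, rad, growing clockwise from above. Seven detents 0.524 rad apart: 0 (off: pointer to the plate's +y, at a black dot) to 3.14 (pointer to -y). The fourth, 1.571, is marked by a paper arrow on the deck: pointer to +x, to the plate. Let go, it clicks to the nearest detent; detents hold with about 0.05 N m. It starts at one of the first three.
- heat_grip (a point): On the heat selector's vertical axis, at mid height of its bar grip, 87 mm above the bench; bar 42 mm long, 14 mm thick, 32 mm high (top 97 mm above the bench). The point turns with the knob: the bar lies along its y, the white pointer line at its +y end. The axis stands 170 mm in front (-x) of the plate's centre and 55 mm to its +y.
- timer (a joint): Timer selector (right), like the heat selector: rad, clockwise from above, the same seven detents and directions. Its paper arrow marks the fifth detent, 2.094 rad (pointer 30 degrees clockwise of +x). It starts at one of the first two.
- timer_grip (a point): The same point on the timer selector, a knob of the same shape and size, 55 mm to the -y of the plate's centre line.
- beaker: Glass beaker, 90 g, 52 mm diameter, 70 mm high, open on top, wall 3 mm. Origin: centre of its underside. It starts upright on the hotplate's plate.
- mat_top (a point): Centre of the top of a fixed round cork mat, 90 mm diameter, 5 mm thick, on the bench at the front.
- amber_jar: Bystander: amber jar with a blue cap, 60 mm diameter, 105 mm high, behind the work. Origin: centre of its underside.
- vial_rack: Bystander: black rack of small vials, 50 x 100 mm, 48 mm high, behind the work. Origin: centre of its underside.
- calculator: Bystander: grey pocket calculator, 50 x 85 mm, 13 mm high, at the front. Origin: centre of its underside.
- mouse: Bystander: computer mouse, 100 x 58 mm, 24 mm high, at the front right. Origin: centre of its underside.
Mind the look-alikes: they are no part of the job. Leave any yellow look-alike of the beaker alone.

How it is judged:
By the outcome, as a careful person would: the job done as asked, in the order asked, and still so for the second after the job is handed in, with the robot touching nothing.
Of fitting0, fitting1, fitting2, fitting3, fitting4, fitting5, fitting6, fitting7 only 4 to 8 are there at a start; the rules pass over those that are not, and their reading is None.
At some moment in a run one of fitting0, fitting1, fitting2, fitting3, fitting4, fitting5, fitting6, fitting7 may be knocked a few centimetres aside while the robot is not near it.
It also fails if it takes over 205 s, if anything falls off the work surface, if the arm or the gripper's body presses on something with over 40 N, if the wrist force passes 120 N, or if a joint passes its speed limit or range.

## Working session

There is one attempt and no reset: what is moved stays moved. The work goes in short steps, Python scripts to look and compute and a tool call to move; the robot and the scene stay as the last step left them, time stands still between calls to the robot, and variables do not carry over. Pictures are saved under pics/ and viewed, and the job is handed in when it is done.

Besides the shell and the picture viewer there is one more tool, called as name([rows], argument=value, ...), one row to a line, values as JSON. step_arm: Moves the arm, as the interface text tells. Its arguments: {"type":"object","properties":{"plan":{"type":"array","items":{"type":"object","properties":{"rx":{"type":"number"},"ry":{"type":"number"},"rz":{"type":"number"},"tx":{"type":"number"},"ty":{"type":"number"},"tz":{"type":"number"},"fingers":{"type":"number"}}}}},"required":["plan"]}

```bash
ls; mkdir -p pics; python3 - <<'E'
from rig import manip, viewer, workorder
import cv2
for n in("side","top"):
    f=viewer.grab_frame(n); cv2.imwrite(f"pics/{n}0.png",f[:,:,::-1]); print(n,viewer.camera_info(n))
print(manip.sense(), manip.finger_overhang)
E
```

```text
pics
side {'intrinsics': array([[403.56690427,   0.        , 318.30333082],
       [  0.        , 403.56690427, 201.90555617],
       [  0.        ,   0.        ,   1.        ]]), 'position': array([0.3842597 , 0.69004253, 0.7380899 ]), 'orientation': array([-130.08852025,   -0.39087116, -170.63624961])}
top {'intrinsics': array([[371.72875541,   0.        , 316.99427089],
       [  0.        , 371.72875541, 207.37603605],
       [  0.        ,   0.        ,   1.        ]]), 'position': array([ 0.3884254 , -0.09006424,  1.18165704]), 'orientation': array([-173.49391108,    1.09152229,  -90.2129107 ])}
{'t': 0.1, 'q': array([ 5.53407212e+01,  1.40800236e+01,  8.93197578e+01,  9.50538393e-04,
        7.67022322e+01, -9.97300427e+00]), 'qvel': array([ 0.01153341, -0.19591987, -0.09573759,  0.16919546, -0.02537121,
       -0.07085998]), 'tau': array([ 1.30339151e-03, -4.30668819e+01, -3.27130508e+01,  8.08643073e-07,
        2.79536951e-03, -1.24535848e-06]), 'tool_pos': array([0.27116546, 0.59021168, 0.25227435]), 'ee_rot': array([-1.79899688e+02, -1.85778205e-02,  1.55313490e+02]), 'wrist_force': array([ 0.36886462, -0.26500226, -0.50531107]), 'moment': array([-0.00651204,  0.02470189, -0.02042963]), 'opening': 0.0853383766905446} 0.022
```

View pics/top0.png

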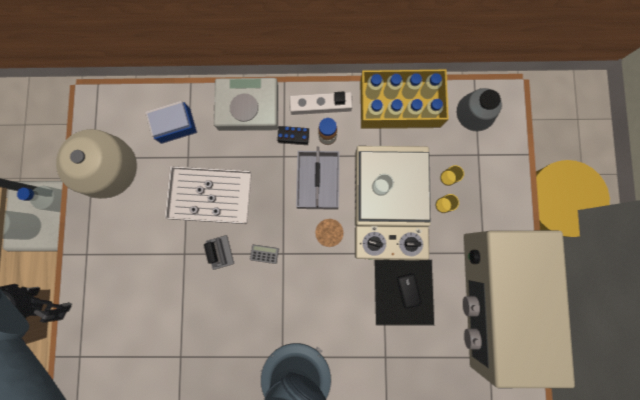

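View pics/side0.png

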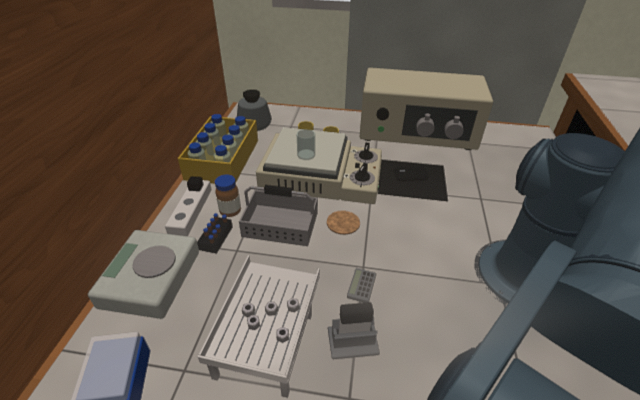

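```bash
cat > h.py <<'E'
import numpy as np, cv2
from scipy.spatial.transform import Rotation as R
from rig import manip, viewer, workorder
def cam(n):
    c=viewer.camera_info(n); return c['intrinsics'],np.array(c['position']),R.from_euler('xyz',c['orientation'],degrees=True).as_matrix()
def proj(n,p):
    K,t,M=cam(n); q=(np.atleast_2d(p)-t)@M; q=q@K.T; return q[:,:2]/q[:,2:]
def back(n,uv,z):
    K,t,M=cam(n); uv=np.atleast_2d(uv).astype(float); d=np.c_[uv,np.ones(len(uv))]@np.linalg.inv(K).T@M.T
    return t+d*((z-t[2])/d[:,2])[:,None]
def crop(f,x0,y0,x1,y1,s,name):
    c=cv2.resize(f[y0:y1,x0:x1],None,fx=s,fy=s,interpolation=cv2.INTER_CUBIC)
    for x in range((x0+9)//10*10,x1,10):
        cv2.line(c,((x-x0)*s,0),((x-x0)*s,6),(255,0,0),1)
        if x%20==0: cv2.putText(c,str(x),((x-x0)*s,16),0,.4,(255,0,0),1)
    for y in range((y0+9)//10*10,y1,10):
        cv2.line(c,(0,(y-y0)*s),(6,(y-y0)*s),(255,0,0),1)
        if y%20==0: cv2.putText(c,str(y),(8,(y-y0)*s+4),0,.4,(255,0,0),1)
    cv2.imwrite(name,c[:,:,::-1])
E
python3 - <<'E'
from h import *
f=cv2.imread('pics/top0.png')[:,:,::-1]
crop(f,160,150,300,280,5,'pics/t0a.png')
crop(f,280,110,440,270,4,'pics/t0b.png')
f=cv2.imread('pics/side0.png')[:,:,::-1]
crop(f,190,250,390,390,4,'pics/s0a.png')
crop(f,230,110,390,250,4,'pics/s0b.png')
E
```

```text
(no output)
```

View pics/t0a.png

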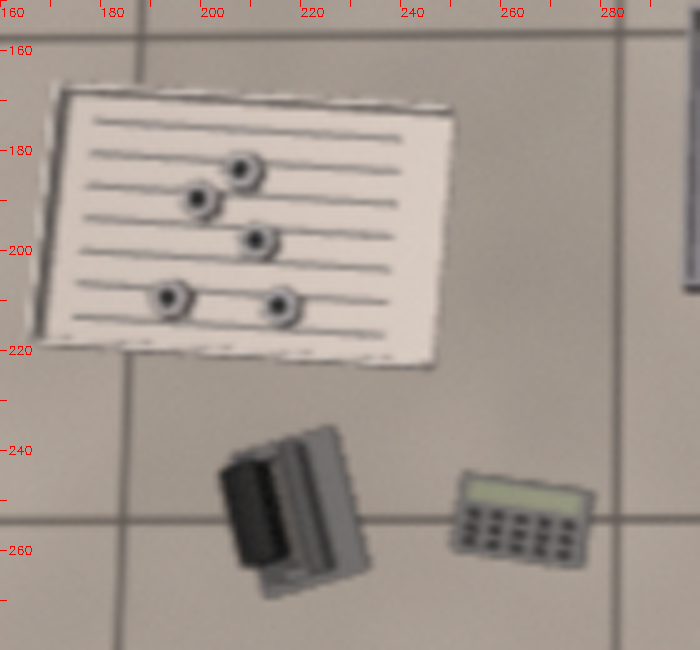

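View pics/t0b.png

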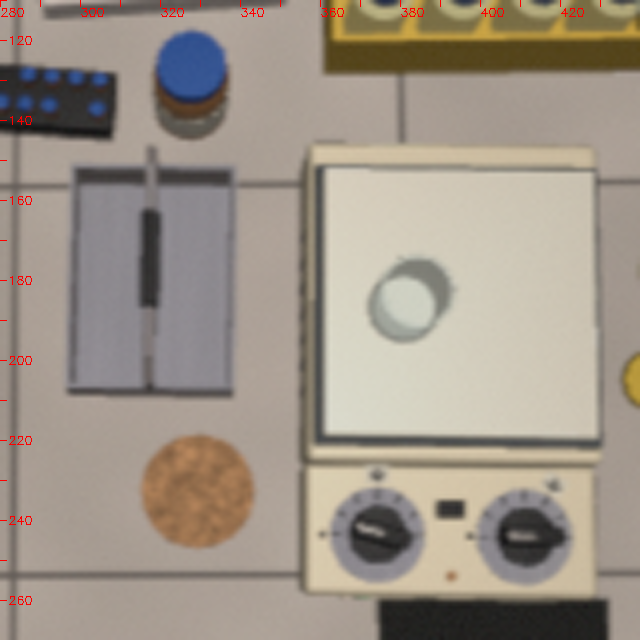

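View pics/s0a.png

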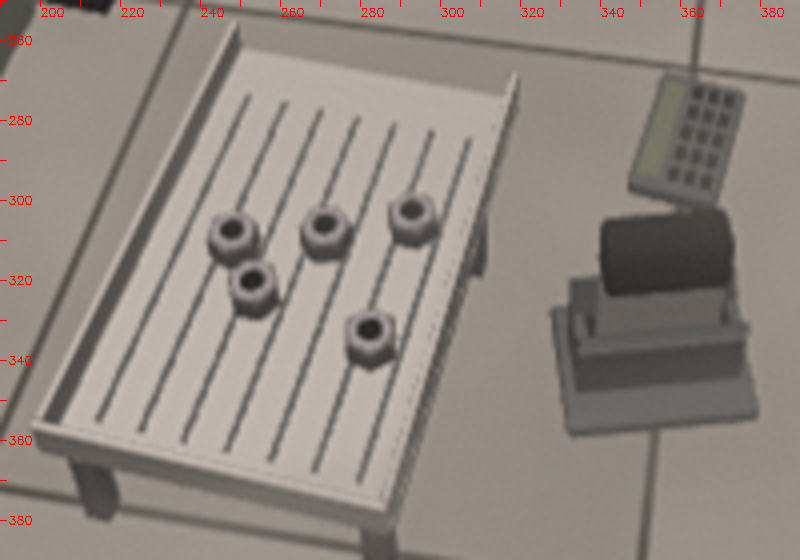

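View pics/s0b.png

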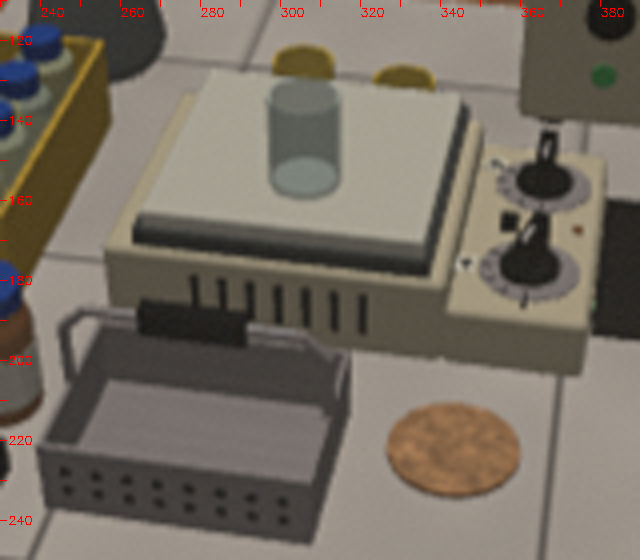

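```bash
cat >> h.py <<'E'
from scipy.optimize import least_squares
def fit(pts,obs,z0=0,x0=(0.5,0,0)):
    # pts local Nx3; obs list of (cam,idx,(u,v))
    pts=np.array(pts,float)
    def T(p):
        c,s=np.cos(p[2]),np.sin(p[2]); return np.c_[p[0]+c*pts[:,0]-s*pts[:,1],p[1]+s*pts[:,0]+c*pts[:,1],pts[:,2]+z0]
    def r(p):
        P=T(p); return np.concatenate([proj(n,P[i])[0]-np.array(uv) for n,i,uv in obs])
    s=least_squares(r,x0); return s.x,r(s.x).reshape(-1,2)
E
python3 - <<'E'
from h import *
np.set_printoptions(precision=4,suppress=True)
tp=[(.079,-.115,.097),(.079,.124,.097),(-.079,.124,.097),(-.079,-.115,.097)]
T=[(250,171),(171.6,167.2),(166.6,219),(247,223.6)]; S=[(249.5,255.5),(198.7,356),(287.5,378),(319,268.7)]
for o in ([("top",i,u) for i,u in enumerate(T)],[("side",i,u) for i,u in enumerate(S)],[("top",i,u) for i,u in enumerate(T)]+[("side",i,u) for i,u in enumerate(S)]):
    x,r=fit(tp,o); print('tray',x[:2],np.degrees(x[2]));print(r.ravel())
bp=[(.088,.065,.055),(.088,-.065,.055),(-.088,-.065,.055),(-.088,.065,.055)]
T=[(298.2,152),(338.2,152),(338,207.5),(297,206.5)]
S=[(258.5,187),(318,193),(308,246),(239.5,221)]
print('basket back', back('top',T,.055)[:,:2], back('top',[(317.5,162.5),(317.5,186.7)],.126)[:,:2])
print('mat',back('top',[(329.3,232.7)],.005),back('side',[(343.5,222)],.005))
pl=[(362,151.5),(428.5,152),(430,220),(359,219)]
print('plate',back('top',pl,.105)[:,:2],back('side',[(281,128),(345,134.5),(337,174.5),(265,165)],.105)[:,:2])
print('beaker base',back('side',[(305.5,155)],.105), 'rim',back('top',[(381,185)],.175))
print('knobs',back('top',[(374,244),(411,244)],.060))
f=[(207.5,184),(199.5,190),(211,198),(193.5,209.5),(215.5,211)]
print('fit',back('top',f,.091)[:,:2])
f=[(248,307.5),(253,320),(271,306),(283,333),(293,303)]
print('fit side',back('side',f,.091)[:,:2])
print('stand base',back('top',[(226,235.5),(234,263.5),(213.5,269.5),(206,241)],0.0)[:,:2])
print('scr top',back('top',[(205,243),(209,241.5),(217.5,262),(209,264)],.115)[:,:2])
print('jar mouse..',back('top',[(265,254),(408,290)],.01))
E
```

```text
tray [0.5509 0.2466] -3.192205634556223
[ 0.6902 -0.2716 -0.1822 -0.223  -0.3194  0.4851 -0.1865 -0.0172]
tray [0.5511 0.2554] -3.9320445959105856
[-0.9113 -0.9391 -0.8207  0.7227  0.0931  0.0367  1.7726 -0.7066]
tray [0.5514 0.2526] -3.7139457362432613
[-1.1005 -0.0734 -1.8876 -0.7372 -2.5328 -0.0774 -2.4934  0.1555 -0.9308
 -1.8368 -0.2042 -0.5865  0.5921 -1.7356  1.6472 -1.8818]
basket back [[ 0.6905 -0.0113]
 [ 0.6894 -0.1355]
 [ 0.5163 -0.1331]
 [ 0.5201 -0.008 ]] [[ 0.6398 -0.0724]
 [ 0.5688 -0.0721]]
mat [[ 0.442  -0.1067  0.005 ]] [[ 0.4413 -0.0995  0.005 ]]
plate [[ 0.677  -0.2038]
 [ 0.6737 -0.3995]
 [ 0.4727 -0.3962]
 [ 0.4767 -0.1917]] [[ 0.6747 -0.3851]
 [ 0.4742 -0.3808]
 [ 0.4719 -0.1726]
 [ 0.6711 -0.1822]]
beaker base [[ 0.5715 -0.2496  0.105 ]] rim [[ 0.5639 -0.2467  0.175 ]]
knobs [[ 0.405  -0.2395  0.06  ]
 [ 0.4046 -0.3498  0.06  ]]
fit [[0.5852 0.2576]
 [0.5672 0.2811]
 [0.5429 0.2459]
 [0.5087 0.2972]
 [0.5039 0.2314]]
fit side [[0.5858 0.2604]
 [0.5687 0.2853]
 [0.5437 0.2499]
 [0.508  0.3022]
 [0.5038 0.2362]]
stand base [[0.4348 0.2224]
 [0.3464 0.1948]
 [0.3278 0.2594]
 [0.4176 0.286 ]]
scr top [[0.409  0.2521]
 [0.4133 0.2407]
 [0.3549 0.2145]
 [0.3493 0.2388]]
jar mouse.. [[ 0.3759  0.0954  0.01  ]
 [ 0.2643 -0.3477  0.01  ]]
```

step_arm([
  {"rz": -0.1437},
  {"rz": -0.1437},
  {"rz": -0.1437, "tz": -0.03},
  {"tx": -0.016, "ty": -0.0465},
  {"tx": -0.016, "ty": -0.0465},
  {"tx": -0.016, "ty": -0.0465},
  {"tx": -0.016, "ty": -0.0465},
  {"tx": -0.016, "ty": -0.0465},
  {"tx": -0.016, "ty": -0.0465},
  {"tx": -0.016, "ty": -0.0465},
  {"tx": -0.016, "ty": -0.0465},
  {"tx": -0.016, "ty": -0.0465},
  {"tx": -0.016, "ty": -0.0465},
  {"tx": -0.016, "ty": -0.0465},
  {"tx": -0.016, "ty": -0.0465},
  {"tx": -0.016, "ty": -0.0465},
  {"tx": -0.016, "ty": -0.0465},
  {"tx": -0.016, "ty": -0.0465},
  {"tx": -0.016, "ty": -0.0465},
])

```text
schema error: expected keys rx, ry, rz, tx, ty, tz, fingers
```

```bash
python3 - <<'E'
from h import *
for n in("side","top"):
    f=viewer.grab_frame(n); cv2.imwrite(f"pics/{n}1.png",f[:,:,::-1])
    s=manip.sense(); p=np.array(s['tool_pos']); print(p,s['ee_rot'],n,proj(n,[p,p-[0,0,-.1],p-[0,0,.022]]))
    if n=='side': crop(f,230,50,390,190,4,'pics/s1.png')
    else: crop(f,280,110,440,250,4,'pics/t1.png')
E
```

```text
[0.2711898  0.59029764 0.25242756] [-1.79915248e+02 -1.55140515e-02  1.55319653e+02] side [[452.43142345 547.457068  ]
 [481.16962249 519.65509485]
 [447.38690605 552.33724637]]
[0.27123794 0.59036038 0.25257776] [-1.79930819e+02 -9.84184825e-03  1.55321071e+02] top [[ 50.09346293 298.33607292]
 [ 17.01331717 304.19894844]
 [ 56.43686734 297.21181577]]
```

View pics/s1.png

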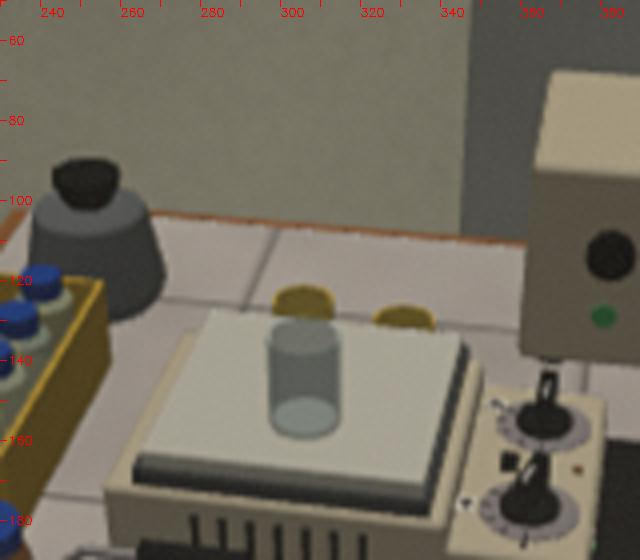

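View pics/t1.png

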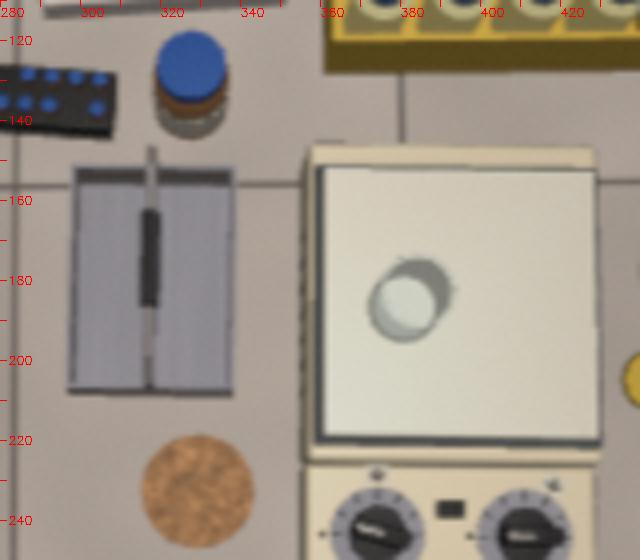

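step_arm([
  {"rx": 0, "ry": 0, "rz": -0.1437, "tx": 0, "ty": 0, "tz": 0, "fingers": 0},
  {"rx": 0, "ry": 0, "rz": -0.1437, "tx": 0, "ty": 0, "tz": 0, "fingers": 0},
  {"rx": 0, "ry": 0, "rz": -0.1437, "tx": 0, "ty": 0, "tz": -0.03, "fingers": 0},
  {"rx": 0, "ry": 0, "rz": 0, "tx": -0.016, "ty": -0.0465, "tz": 0, "fingers": 0},
  {"rx": 0, "ry": 0, "rz": 0, "tx": -0.016, "ty": -0.0465, "tz": 0, "fingers": 0},
  {"rx": 0, "ry": 0, "rz": 0, "tx": -0.016, "ty": -0.0465, "tz": 0, "fingers": 0},
  {"rx": 0, "ry": 0, "rz": 0, "tx": -0.016, "ty": -0.0465, "tz": 0, "fingers": 0},
  {"rx": 0, "ry": 0, "rz": 0, "tx": -0.016, "ty": -0.0465, "tz": 0, "fingers": 0},
  {"rx": 0, "ry": 0, "rz": 0, "tx": -0.016, "ty": -0.0465, "tz": 0, "fingers": 0},
  {"rx": 0, "ry": 0, "rz": 0, "tx": -0.016, "ty": -0.0465, "tz": 0, "fingers": 0},
  {"rx": 0, "ry": 0, "rz": 0, "tx": -0.016, "ty": -0.0465, "tz": 0, "fingers": 0},
  {"rx": 0, "ry": 0, "rz": 0, "tx": -0.016, "ty": -0.0465, "tz": 0, "fingers": 0},
  {"rx": 0, "ry": 0, "rz": 0, "tx": -0.016, "ty": -0.0465, "tz": 0, "fingers": 0},
  {"rx": 0, "ry": 0, "rz": 0, "tx": -0.016, "ty": -0.0465, "tz": 0, "fingers": 0},
  {"rx": 0, "ry": 0, "rz": 0, "tx": -0.016, "ty": -0.0465, "tz": 0, "fingers": 0},
  {"rx": 0, "ry": 0, "rz": 0, "tx": -0.016, "ty": -0.0465, "tz": 0, "fingers": 0},
  {"rx": 0, "ry": 0, "rz": 0, "tx": -0.016, "ty": -0.0465, "tz": 0, "fingers": 0},
  {"rx": 0, "ry": 0, "rz": 0, "tx": -0.016, "ty": -0.0465, "tz": 0, "fingers": 0},
  {"rx": 0, "ry": 0, "rz": 0, "tx": -0.016, "ty": -0.0465, "tz": 0, "fingers": 0},
])

```text
t: 2.1
tool_pos: [0.5279, -0.1554, 0.2832]
ee_rot: [180.0, 0.0, 180.0]
wrist_force: [0.9, 0.5, -0.1]
opening: 0.0851
```

```bash
cat > look.py <<'E'
from h import *
import sys
# usage: look.py tag sidecrop topcrop  (x0,y0,x1,y1,s or -)
tag=sys.argv[1]; np.set_printoptions(precision=4,suppress=True)
for n,a in zip(("side","top"),sys.argv[2:]):
    if a=='-': continue
    f=viewer.grab_frame(n); cv2.imwrite(f"pics/{n}{tag}.png",f[:,:,::-1])
    c=list(map(int,a.split(','))); crop(f,*c,f"pics/{n[0]}{tag}.png")
s=manip.sense(); p=np.array(s['tool_pos']); print(s['t'],p,s['ee_rot'],'F',s['wrist_force'],'open',s['opening'])
print('q',s['q'])
for n in("side","top"): print(n,'tcp,tip',proj(n,[p,p-[0,0,.022]]).ravel())
E
python3 look.py 1 230,50,390,190,4 280,110,440,250,4
```

```text
2.2 [ 0.5284 -0.1581  0.2828] [-179.9443   -0.0199  179.6939] F [-0.8879  0.325   0.1066] open 0.08544274822108106
q [ -28.4167   -0.5838  102.0818   -0.0597   78.4933 -118.0987]
side tcp,tip [315.2117 114.6259 315.1944 122.9416]
top tcp,tip [351.6695 191.973  351.0217 193.3321]
```

View pics/s1.png

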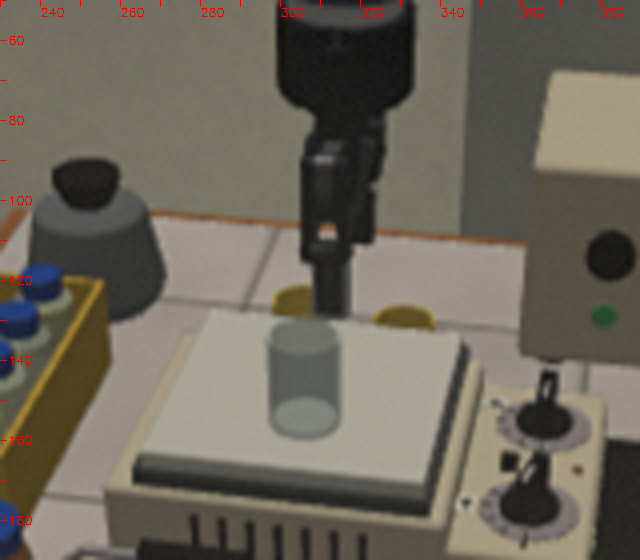

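View pics/t1.png

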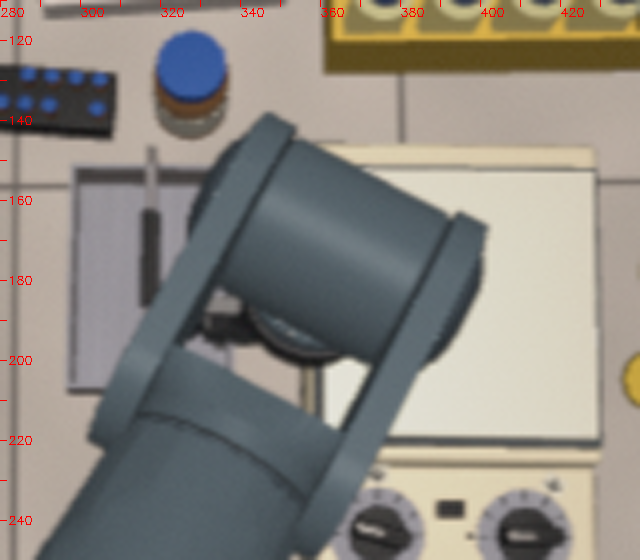

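```bash
python3 - <<'E'
from h import *
p=np.array([.5284,-.1581,.2828])
print(proj('side',[p+[0,.0425,-.009],p+[0,.057,-.009],p+[0,.05,-.022],p+[0,-.0425,-.009],p+[.011,.05,-.009],p+[-.011,.05,-.009]]))
E
```

```text
[[312.06134134 126.92637558]
 [310.94495414 130.08993884]
 [311.51014888 133.54152453]
 [318.10833107 109.79071289]
 [306.73964066 128.12855183]
 [316.2484714  128.9792464 ]]
```

step_arm([
  {"rx": 0, "ry": 0, "rz": 0, "tx": -0.019, "ty": -0.045, "tz": 0, "fingers": 0},
  {"rx": 0, "ry": 0, "rz": 0, "tx": -0.02, "ty": -0.0445, "tz": 0, "fingers": 0},
  {"rx": 0, "ry": 0, "rz": 0, "tx": 0, "ty": 0, "tz": 0.02, "fingers": 0},
  {"rx": 0, "ry": 0, "rz": 0, "tx": 0, "ty": 0, "tz": 0.02, "fingers": 0},
  {"rx": 0, "ry": 0, "rz": 0, "tx": 0, "ty": 0, "tz": 0, "fingers": 0},
  {"rx": 0, "ry": 0, "rz": 0, "tx": 0, "ty": 0, "tz": 0, "fingers": 0},
])

```text
t: 2.8
tool_pos: [0.5666, -0.2421, 0.2433]
ee_rot: [180.0, -0.0, -180.0]
wrist_force: [-1.1, -0.0, 1.3]
opening: 0.0857
```

```bash
python3 look.py 2 230,50,390,190,4 280,110,440,250,4
```

```text
2.9 [ 0.5672 -0.2426  0.2449] [-179.9286    0.1082 -179.9453] F [0.4548 0.2827 0.3187] open 0.08537666920398661
q [ -33.6725   10.0463   94.8087    0.0007   75.0154 -123.7273]
side tcp,tip [305.8753 111.2554 305.9845 118.886 ]
top tcp,tip [383.5291 178.9807 382.1905 180.5757]
```

View pics/s2.png

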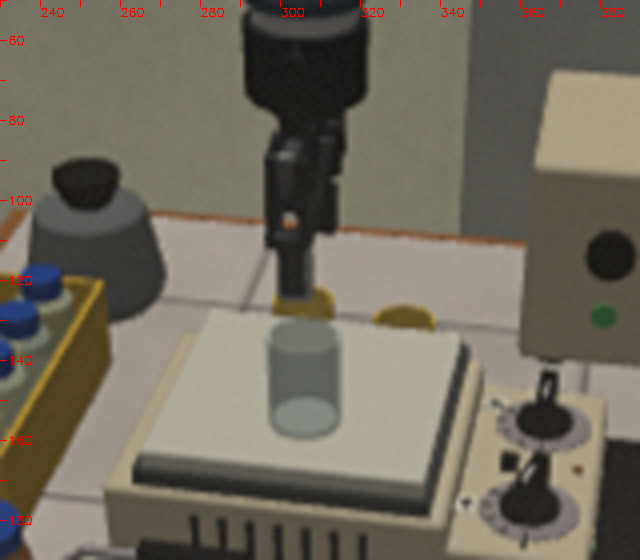

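View pics/t2.png

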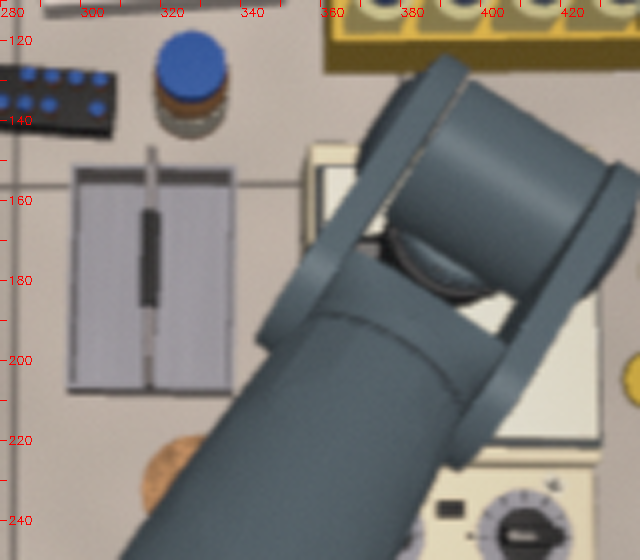

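step_arm([
  {"rx": 0, "ry": 0, "rz": 0, "tx": 0, "ty": -0.003, "tz": 0.03, "fingers": 0},
  {"rx": 0, "ry": 0, "rz": 0, "tx": 0, "ty": 0, "tz": 0.03, "fingers": 0},
  {"rx": 0, "ry": 0, "rz": 0, "tx": 0, "ty": 0, "tz": 0.03, "fingers": 0},
  {"rx": 0, "ry": 0, "rz": 0, "tx": 0, "ty": 0, "tz": 0, "fingers": 0.2},
  {"rx": 0, "ry": 0, "rz": 0, "tx": 0, "ty": 0, "tz": 0, "fingers": 0.3},
  {"rx": 0, "ry": 0, "rz": 0, "tx": 0, "ty": 0, "tz": 0, "fingers": 0.4},
  {"rx": 0, "ry": 0, "rz": 0, "tx": 0, "ty": 0, "tz": 0, "fingers": 0.45},
  {"rx": 0, "ry": 0, "rz": 0, "tx": 0, "ty": 0, "tz": 0, "fingers": 0.5},
  {"rx": 0, "ry": 0, "rz": 0, "tx": 0, "ty": 0, "tz": 0, "fingers": 0.5},
  {"rx": 0, "ry": 0, "rz": 0, "tx": 0, "ty": 0, "tz": 0, "fingers": 0.5},
  {"rx": 0, "ry": 0, "rz": 0, "tx": 0, "ty": 0, "tz": 0, "fingers": 0.5},
])

```text
t: 4.0
tool_pos: [0.5682, -0.2467, 0.1564]
ee_rot: [-179.9, 0.3, -180.0]
wrist_force: [-0.8, 0.2, 6.7]
opening: 0.0503
```

```bash
python3 look.py 3 230,50,390,190,4 280,110,440,250,4
```

```text
4.1 [ 0.5683 -0.2467  0.1565] [-179.8485    0.253  -179.9817] F [1.077  0.4749 5.641 ] open 0.05078537986664222
q [ -33.9449   15.6996   97.9689    0.0172   66.037  -123.9698]
side tcp,tip [306.2053 139.9084 306.3044 146.7659]
top tcp,tip [379.9581 184.6074 378.8045 185.9537]
```

View pics/s3.png

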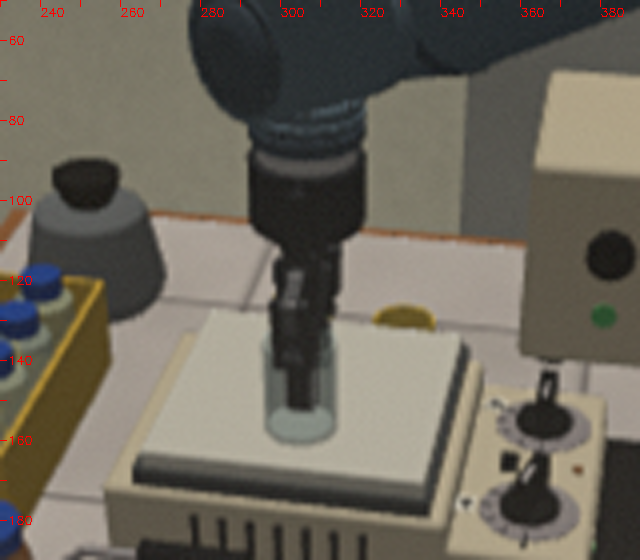

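step_arm([
  {"rx": 0, "ry": 0, "rz": 0, "tx": 0, "ty": 0, "tz": -0.02, "fingers": 0.5},
  {"rx": 0, "ry": 0, "rz": 0, "tx": 0, "ty": 0, "tz": -0.04, "fingers": 0.5},
  {"rx": 0, "ry": 0, "rz": 0, "tx": 0.025, "ty": 0.028, "tz": 0, "fingers": 0.5},
  {"rx": 0, "ry": 0, "rz": 0, "tx": 0.025, "ty": 0.028, "tz": 0, "fingers": 0.5},
  {"rx": 0, "ry": 0, "rz": 0, "tx": 0.025, "ty": 0.028, "tz": 0, "fingers": 0.5},
  {"rx": 0, "ry": 0, "rz": 0, "tx": 0.025, "ty": 0.028, "tz": 0, "fingers": 0.5},
  {"rx": 0, "ry": 0, "rz": 0, "tx": 0.026, "ty": 0.029, "tz": 0, "fingers": 0.5},
  {"rx": 0, "ry": 0, "rz": 0, "tx": 0, "ty": 0, "tz": 0.03, "fingers": 0.5},
  {"rx": 0, "ry": 0, "rz": 0, "tx": 0, "ty": 0, "tz": 0.03, "fingers": 0.5},
  {"rx": 0, "ry": 0, "rz": 0, "tx": 0, "ty": 0, "tz": 0.03, "fingers": 0.5},
  {"rx": 0, "ry": 0, "rz": 0, "tx": 0, "ty": 0, "tz": 0.03, "fingers": 0.5},
  {"rx": 0, "ry": 0, "rz": 0, "tx": 0, "ty": 0, "tz": 0.02, "fingers": 0.5},
  {"rx": 0, "ry": 0, "rz": 0, "tx": 0, "ty": 0, "tz": 0, "fingers": 0.5},
  {"rx": 0, "ry": 0, "rz": 0, "tx": 0, "ty": 0, "tz": 0, "fingers": 0.5},
])

```text
t: 5.5
tool_pos: [0.441, -0.105, 0.074]
ee_rot: [-180.0, 0.0, -180.0]
wrist_force: [-0.0, -0.9, -1.4]
opening: 0.0505
```

```bash
python3 look.py 4 260,110,420,250,4 280,160,440,300,4
```

```text
5.6 [ 0.4419 -0.1054  0.075 ] [-179.913     0.1675 -179.9797] F [ 0.5657  0.0094 -2.0865] open 0.05008973072367445
q [ -27.7719    2.2056  123.5087    0.0015   54.097  -117.7929]
side tcp,tip [344.8377 200.4174 344.4216 206.9118]
top tcp,tip [329.1882 231.6526 329.0899 232.004 ]
```

View pics/s4.png

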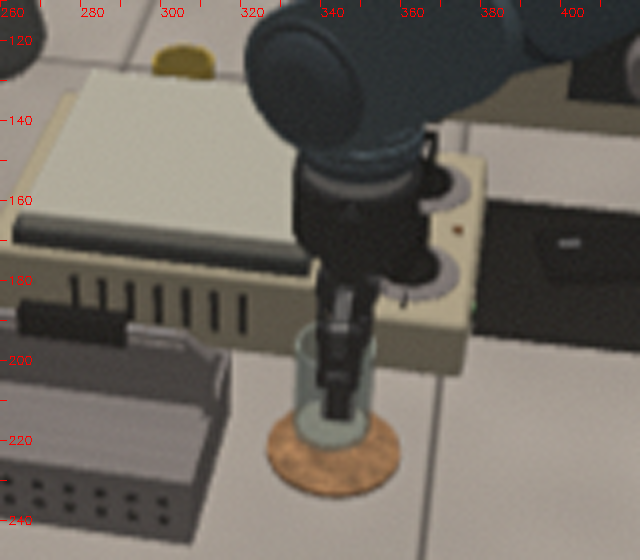

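View pics/t4.png

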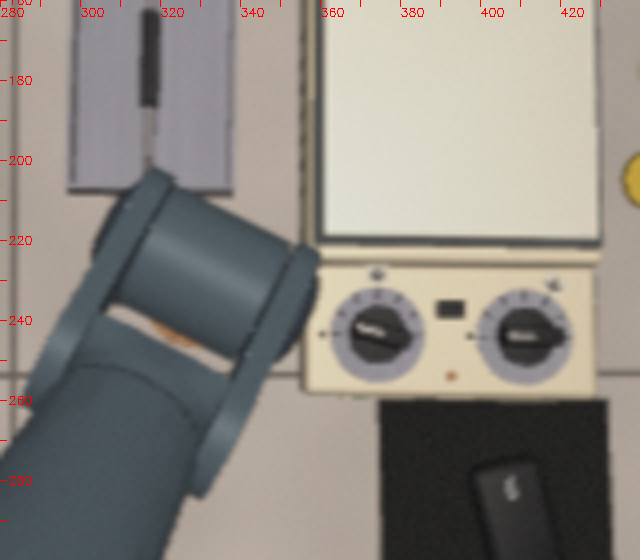

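step_arm([
  {"rx": 0, "ry": 0, "rz": 0, "tx": 0, "ty": 0, "tz": 0.01, "fingers": 0.5},
  {"rx": 0, "ry": 0, "rz": 0, "tx": 0, "ty": 0, "tz": 0.006, "fingers": 0.5},
  {"rx": 0, "ry": 0, "rz": 0, "tx": 0, "ty": 0, "tz": 0.001, "fingers": 0.5},
  {"rx": 0, "ry": 0, "rz": 0, "tx": 0, "ty": 0, "tz": 0, "fingers": 0.5},
  {"rx": 0, "ry": 0, "rz": 0, "tx": 0, "ty": 0, "tz": 0, "fingers": 0.5},
])

```text
t: 6.1
tool_pos: [0.4408, -0.1049, 0.0565]
ee_rot: [-180.0, -0.0, -180.0]
wrist_force: [-3.3, 1.2, 4.5]
opening: 0.0506
```

```bash
python3 look.py 5 280,150,400,250,5 -
python3 -c "
from h import *
P=np.array([.4419,-.105,.006]);print(proj('side',[P,P+[0,.026,0],P+[.026,0,0],P-[.026,0,0],P+[0,.045,0],P+[0.045,0,0],P-[.045,0,0]]))"
```

```text
6.15 [ 0.4408 -0.1049  0.0565] [-179.9961   -0.0027 -179.9779] F [-2.4503  2.1786  4.4871] open 0.05060424097598967
q [ -27.7749    4.4202  123.7165   -0.006    51.8639 -117.7934]
side tcp,tip [344.8955 206.0665 344.4831 212.4159]
top tcp,tip [328.9296 232.3224 328.8378 232.6553]
[[343.54300242 220.32479129]
 [342.39962901 226.95094643]
 [333.90375518 219.20581679]
 [353.23821838 221.45026293]
 [341.53690303 231.95067457]
 [326.89480591 218.39218111]
 [360.35885951 222.27686439]]
```

View pics/s5.png

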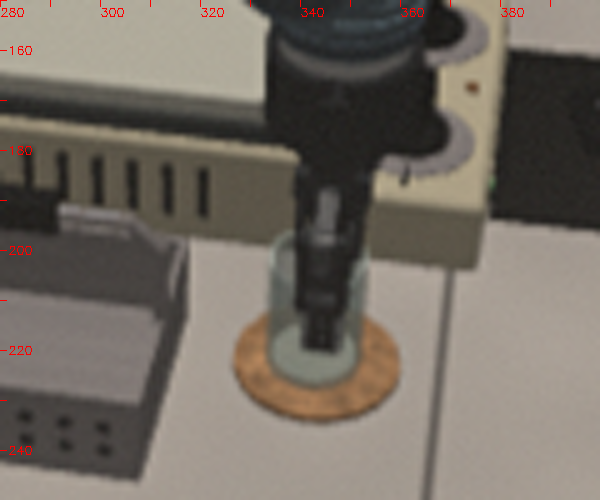

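step_arm([
  {"rx": 0, "ry": 0, "rz": 0, "tx": 0, "ty": 0, "tz": 0, "fingers": 0.35},
  {"rx": 0, "ry": 0, "rz": 0, "tx": 0, "ty": 0, "tz": 0, "fingers": 0.2},
  {"rx": 0, "ry": 0, "rz": 0, "tx": 0, "ty": 0, "tz": 0, "fingers": 0.1},
  {"rx": 0, "ry": 0, "rz": 0, "tx": 0, "ty": 0, "tz": 0, "fingers": 0.05},
  {"rx": 0, "ry": 0, "rz": 0, "tx": 0, "ty": 0, "tz": 0, "fingers": 0.05},
  {"rx": 0, "ry": 0, "rz": 0, "tx": 0, "ty": 0, "tz": -0.02, "fingers": 0.05},
  {"rx": 0, "ry": 0, "rz": 0, "tx": 0, "ty": 0, "tz": -0.04, "fingers": 0.05},
  {"rx": 0, "ry": 0, "rz": 0, "tx": 0, "ty": 0, "tz": -0.045, "fingers": 0.05},
  {"rx": 0, "ry": 0, "rz": 0, "tx": 0, "ty": 0, "tz": -0.045, "fingers": 0},
  {"rx": 0, "ry": 0, "rz": 0, "tx": 0, "ty": 0, "tz": -0.02, "fingers": 0},
  {"rx": 0, "ry": 0, "rz": 0.0175, "tx": 0, "ty": 0, "tz": -0.02, "fingers": 0},
  {"rx": 0, "ry": 0, "rz": 0, "tx": -0.041, "ty": 0.008, "tz": 0, "fingers": 0},
  {"rx": 0, "ry": 0, "rz": 0, "tx": -0.041, "ty": 0.008, "tz": 0, "fingers": 0},
  {"rx": 0, "ry": 0, "rz": 0, "tx": -0.041, "ty": 0.008, "tz": 0, "fingers": 0},
  {"rx": 0, "ry": 0, "rz": 0, "tx": -0.041, "ty": 0.008, "tz": 0, "fingers": 0},
  {"rx": 0, "ry": 0, "rz": 0, "tx": 0, "ty": 0, "tz": 0.03, "fingers": 0},
  {"rx": 0, "ry": 0, "rz": 0, "tx": 0, "ty": 0, "tz": 0, "fingers": 0},
  {"rx": 0, "ry": 0, "rz": 0, "tx": 0, "ty": 0, "tz": 0, "fingers": 0},
])

```text
t: 7.95
tool_pos: [0.6043, -0.0755, 0.2154]
ee_rot: [180.0, -0.1, 179.0]
wrist_force: [-0.4, 0.4, 0.6]
opening: 0.0854
```

```bash
python3 look.py 6 230,130,390,250,4 280,110,440,270,4
```

```text
8.05 [ 0.6051 -0.0759  0.2175] [-179.9766    0.0801  178.9877] F [-0.3417 -0.114   0.6938] open 0.08570455199997495
q [ -17.7936   10.6333   97.1068    0.0008   72.1765 -106.7816]
side tcp,tip [276.7508 153.8118 277.304  161.6403]
top tcp,tip [318.2988 167.2784 318.4255 169.0732]
```

View pics/s6.png

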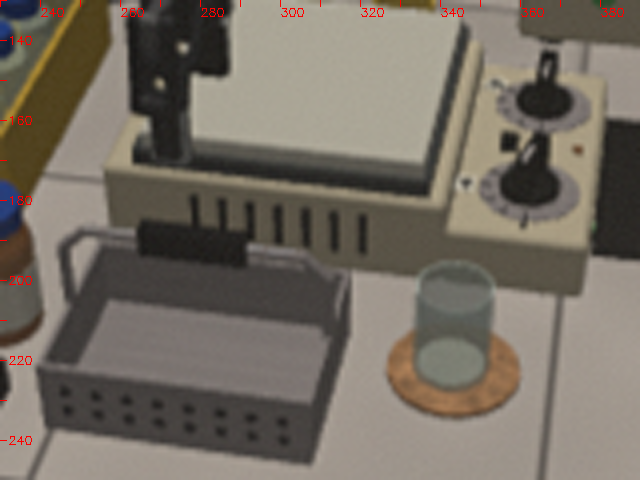

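View pics/t6.png

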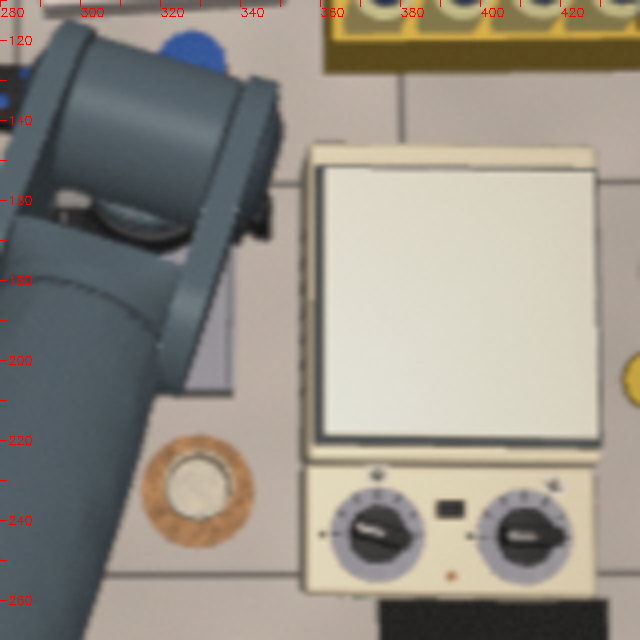

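step_arm([
  {"rx": 0, "ry": 0, "rz": 0, "tx": 0, "ty": 0.0035, "tz": 0.025, "fingers": 0},
  {"rx": 0, "ry": 0, "rz": 0, "tx": 0, "ty": 0, "tz": 0.03, "fingers": 0},
  {"rx": 0, "ry": 0, "rz": 0, "tx": 0, "ty": 0, "tz": 0.03, "fingers": 0.2},
  {"rx": 0, "ry": 0, "rz": 0, "tx": 0, "ty": 0, "tz": 0.014, "fingers": 0.4},
  {"rx": 0, "ry": 0, "rz": 0, "tx": 0, "ty": 0, "tz": 0, "fingers": 0.6},
  {"rx": 0, "ry": 0, "rz": 0, "tx": 0, "ty": 0, "tz": 0, "fingers": 0.75},
  {"rx": 0, "ry": 0, "rz": 0, "tx": 0, "ty": 0, "tz": 0, "fingers": 0.9},
  {"rx": 0, "ry": 0, "rz": 0, "tx": 0, "ty": 0, "tz": 0, "fingers": 1},
  {"rx": 0, "ry": 0, "rz": 0, "tx": 0, "ty": 0, "tz": 0, "fingers": 1},
  {"rx": 0, "ry": 0, "rz": 0, "tx": 0, "ty": 0, "tz": 0, "fingers": 1},
  {"rx": 0, "ry": 0, "rz": 0, "tx": 0, "ty": 0, "tz": 0, "fingers": 1},
])

```text
t: 9.15
tool_pos: [0.6064, -0.0722, 0.1192]
ee_rot: [-180.0, 0.2, 179.0]
wrist_force: [-1.2, 3.0, 6.5]
opening: 0.013
```

```bash
python3 look.py 7 230,130,390,250,4 280,110,440,270,4
```

```text
9.25 [ 0.6064 -0.0721  0.1192] [-179.9698    0.164   179.0324] F [0.099  2.7821 6.4482] open 0.012981903677015834
q [ -17.4166   17.5095  100.1263    0.0197   62.1984 -106.4581]
side tcp,tip [278.2433 187.9767 278.7426 194.861 ]
top tcp,tip [317.5127 174.3216 317.6437 175.8173]
```

View pics/s7.png

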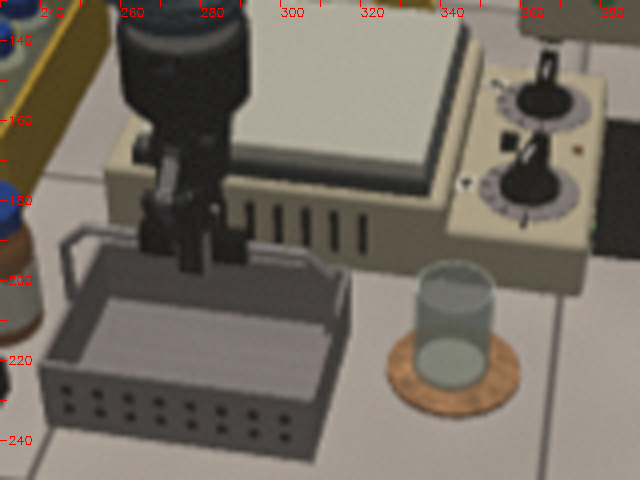

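step_arm([
  {"rx": 0, "ry": 0, "rz": 0, "tx": 0, "ty": 0, "tz": -0.01, "fingers": 1},
  {"rx": 0, "ry": 0, "rz": 0, "tx": 0, "ty": 0, "tz": -0.02, "fingers": 1},
  {"rx": 0, "ry": 0, "rz": 0, "tx": 0, "ty": 0, "tz": -0.02, "fingers": 1},
  {"rx": 0, "ry": 0, "rz": 0, "tx": 0.01, "ty": 0.018, "tz": 0, "fingers": 1},
  {"rx": 0, "ry": 0, "rz": 0, "tx": 0.019, "ty": 0.03, "tz": 0, "fingers": 1},
  {"rx": 0, "ry": 0, "rz": 0, "tx": 0.019, "ty": 0.03, "tz": 0, "fingers": 1},
  {"rx": 0, "ry": 0, "rz": 0, "tx": 0.019, "ty": 0.03, "tz": 0, "fingers": 1},
  {"rx": 0, "ry": 0, "rz": 0.019, "tx": 0, "ty": 0, "tz": 0, "fingers": 1},
  {"rx": 0, "ry": 0, "rz": 0.019, "tx": 0, "ty": 0, "tz": 0, "fingers": 1},
  {"rx": 0, "ry": 0, "rz": 0, "tx": 0, "ty": 0, "tz": 0.02, "fingers": 1},
  {"rx": 0, "ry": 0, "rz": 0, "tx": 0, "ty": 0, "tz": 0.02, "fingers": 1},
  {"rx": 0, "ry": 0, "rz": 0, "tx": 0, "ty": 0, "tz": 0.005, "fingers": 1},
  {"rx": 0, "ry": 0, "rz": 0, "tx": 0, "ty": 0, "tz": 0, "fingers": 1},
  {"rx": 0, "ry": 0, "rz": 0, "tx": 0, "ty": 0, "tz": 0, "fingers": 1},
])

```text
t: 10.65
tool_pos: [0.5409, 0.0364, 0.1232]
ee_rot: [-180.0, 0.1, 176.8]
wrist_force: [-0.1, 0.3, -2.4]
opening: 0.013
```

```bash
python3 look.py 8 180,210,380,390,4 160,130,360,260,4
```

```text
10.75 [0.541  0.0366 0.1235] [-179.9867    0.1235  176.8142] F [ 0.0644  0.1746 -2.9452] open 0.01267861718203112
q [ -8.1102   8.7553 110.1279  -0.0031  60.9925 -94.9229]
side tcp,tip [294.9417 218.935  295.2348 226.0366]
top tcp,tip [279.823  196.6072 280.7091 197.6705]
```

View pics/s8.png

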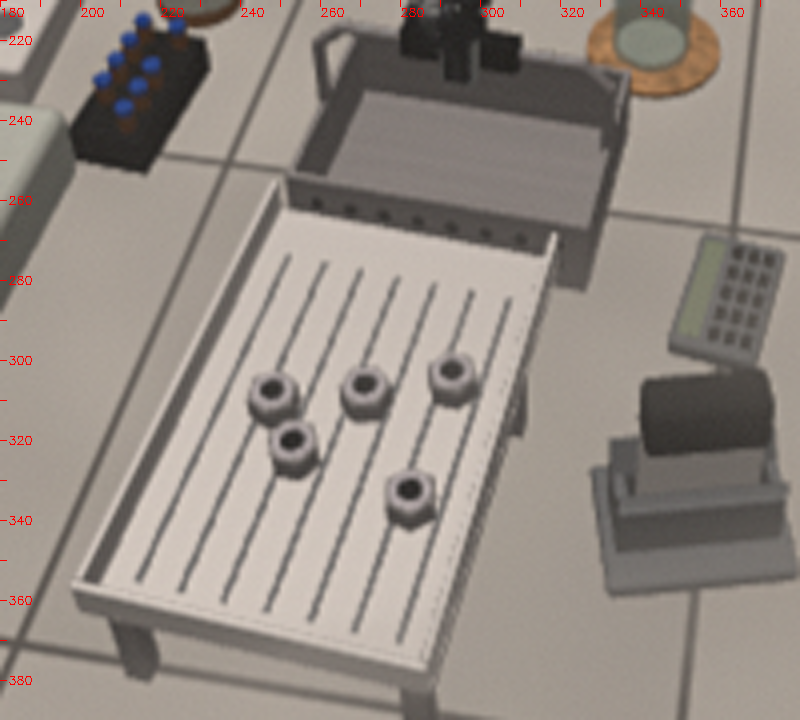

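View pics/t8.png

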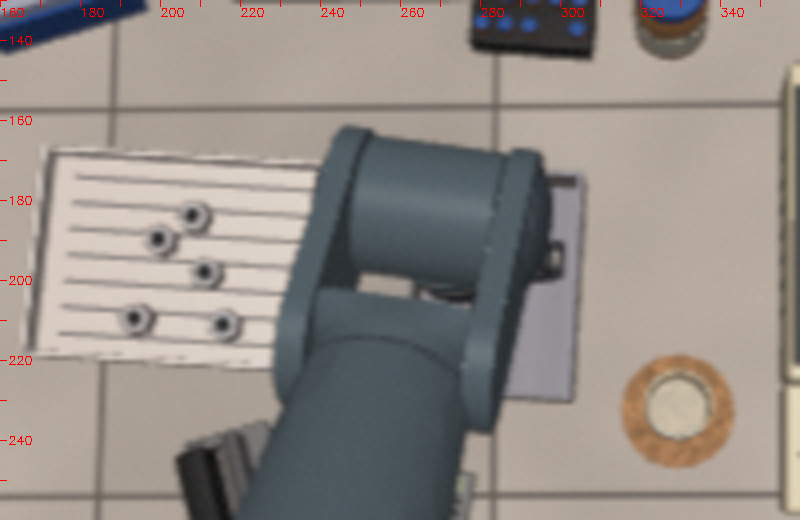

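```bash
python3 - <<'E'
from h import *
def T(x,y,yaw,P):
    a=np.radians(yaw);M=np.array([[np.cos(a),-np.sin(a),0],[np.sin(a),np.cos(a),0],[0,0,1]]);return np.array(P)@M.T+[x,y,0]
B=T(.539,.0366,-3.2,[(-.088,.065,.059),(-.088,-.065,.059),(-.088,.065,.004),(.088,.065,.059),(.088,-.065,.059)])
print(proj('side',B)); print('top',proj('top',B))
print(proj('side',T(.551,.2466,-3.2,[(.075,-.115,.075),(-.075,-.115,.075),(.079,-.115,.097),(-.079,-.115,.097)])))
E
```

```text
[[327.75053136 266.27502425]
 [338.41539608 226.46281307]
 [327.22349277 282.21681619]
 [251.71410614 253.00244361]
 [269.37796152 215.58644259]]
top [[259.14220157 227.97633703]
 [301.93564453 230.17041427]
 [262.14830949 228.98451136]
 [263.11279994 170.97669126]
 [305.17826102 172.97204218]]
[[251.78776068 259.00163521]
 [318.92864507 270.89154361]
 [249.00228648 251.78490006]
 [320.88491888 264.3097481 ]]
```

step_arm([
  {"rx": 0, "ry": 0, "rz": 0, "tx": 0, "ty": 0.01, "tz": 0, "fingers": 1},
  {"rx": 0, "ry": 0, "rz": 0, "tx": 0, "ty": 0.015, "tz": 0, "fingers": 1},
  {"rx": 0, "ry": 0, "rz": 0, "tx": 0, "ty": 0.015, "tz": 0, "fingers": 1},
  {"rx": 0, "ry": 0, "rz": 0, "tx": 0, "ty": 0.011, "tz": 0, "fingers": 1},
  {"rx": 0, "ry": 0, "rz": 0, "tx": 0, "ty": 0, "tz": 0, "fingers": 1},
  {"rx": 0, "ry": 0, "rz": 0, "tx": 0, "ty": 0, "tz": 0.004, "fingers": 1},
  {"rx": 0, "ry": 0, "rz": 0, "tx": 0, "ty": 0, "tz": 0, "fingers": 1},
  {"rx": 0, "ry": 0, "rz": 0, "tx": 0, "ty": 0, "tz": 0, "fingers": 1},
])

```text
t: 11.55
tool_pos: [0.5437, 0.0881, 0.1194]
ee_rot: [179.9, 0.1, 176.8]
wrist_force: [-1.6, 4.1, 5.5]
opening: 0.0129
```

```bash
python3 look.py 9 180,210,380,390,4 160,130,360,260,4
```

```text
11.65 [0.5437 0.0881 0.1194] [179.9398   0.0987 176.8113] F [-2.7134  4.0059  5.0442] open 0.012878829991005012
q [ -2.6176  10.199  108.978    0.0679  60.7236 -89.4621]
side tcp,tip [288.8907 236.073  289.2924 243.1885]
top tcp,tip [262.2538 196.0226 263.4852 197.0924]
```

View pics/s9.png

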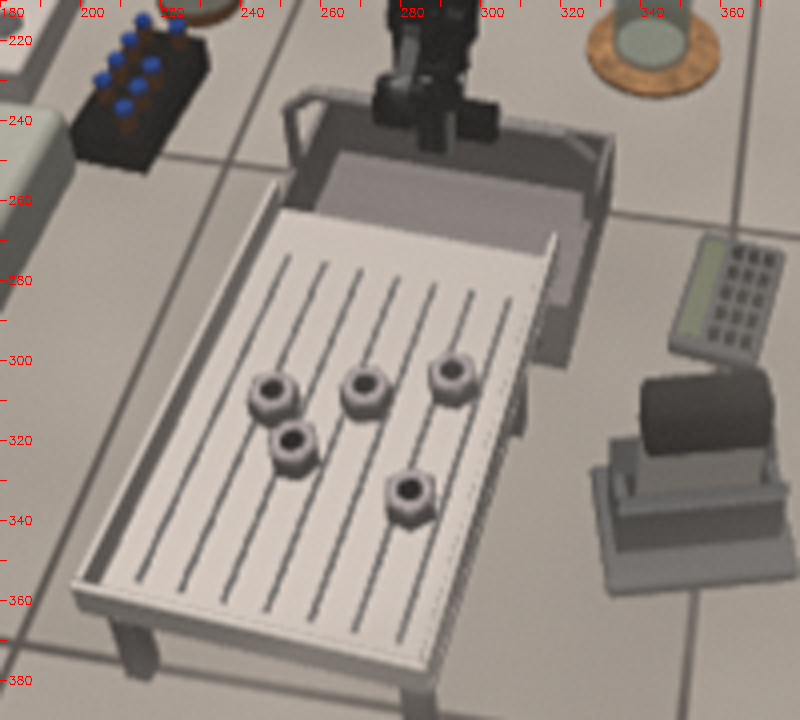

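step_arm([
  {"rx": 0, "ry": 0, "rz": 0, "tx": 0, "ty": 0, "tz": 0, "fingers": 0.8},
  {"rx": 0, "ry": 0, "rz": 0, "tx": 0, "ty": 0, "tz": 0, "fingers": 0.6},
  {"rx": 0, "ry": 0, "rz": 0, "tx": 0, "ty": 0, "tz": 0, "fingers": 0.5},
  {"rx": 0, "ry": 0, "rz": 0, "tx": 0, "ty": 0, "tz": 0, "fingers": 0.5},
  {"rx": 0, "ry": 0, "rz": 0, "tx": 0, "ty": 0, "tz": -0.02, "fingers": 0.5},
  {"rx": 0, "ry": 0, "rz": 0, "tx": 0, "ty": 0, "tz": -0.04, "fingers": 0.4},
  {"rx": 0, "ry": 0, "rz": 0, "tx": 0, "ty": 0, "tz": -0.04, "fingers": 0.2},
  {"rx": 0, "ry": 0, "rz": 0, "tx": 0, "ty": 0, "tz": -0.04, "fingers": 0},
  {"rx": 0, "ry": 0, "rz": 0, "tx": 0, "ty": 0, "tz": 0, "fingers": 0},
])

```text
t: 12.55
tool_pos: [0.5462, 0.0877, 0.2654]
ee_rot: [-180.0, 0.7, 176.8]
wrist_force: [-0.0, -0.2, 0.1]
opening: 0.0853
```

```bash
python3 look.py 10 300,280,400,370,7 160,150,300,280,5
python3 - <<'E'
from h import *
import itertools
def T(x,y,yaw,P):
    a=np.radians(yaw);M=np.array([[np.cos(a),-np.sin(a),0],[np.sin(a),np.cos(a),0],[0,0,1]]);return np.array(P)@M.T+[x,y,0]
g=[(a*.012,b*.03,z) for z in(.115,.081) for a,b in((1,1),(1,-1),(-1,-1),(-1,1))]
P=T(.3816,.2406,-73,g)
for n,o,s in(('top',(160,150),5),('side',(300,280),7)):
    print(n,((proj(n,P)-o)*s).round())
    print('base',((proj(n,T(.3816,.2406,-73,[(a*.035,b*.0475,0) for a,b in((1,1),(1,-1),(-1,-1),(-1,1))]))-o)*s).round())
E
```

```text
12.65 [0.5434 0.0878 0.2593] [-179.993     0.1345  176.8349] F [-0.8324 -0.0339 -0.0756] open 0.08561955382003679
q [ -2.6208   0.3198 103.675   -0.0086  75.8709 -89.4536]
side tcp,tip [286.1815 184.7077 286.6768 193.5398]
top tcp,tip [253.1895 188.1686 254.8061 189.5725]
top [[250. 457.]
 [277. 557.]
 [237. 570.]
 [210. 469.]
 [267. 458.]
 [294. 555.]
 [255. 568.]
 [228. 470.]]
base [[332. 424.]
 [373. 567.]
 [266. 601.]
 [227. 456.]]
side [[280. 159.]
 [502. 135.]
 [524. 211.]
 [296. 236.]
 [275. 235.]
 [491. 211.]
 [511. 286.]
 [291. 312.]]
base [[192. 336.]
 [506. 300.]
 [564. 516.]
 [230. 557.]]
```

View pics/s10.png

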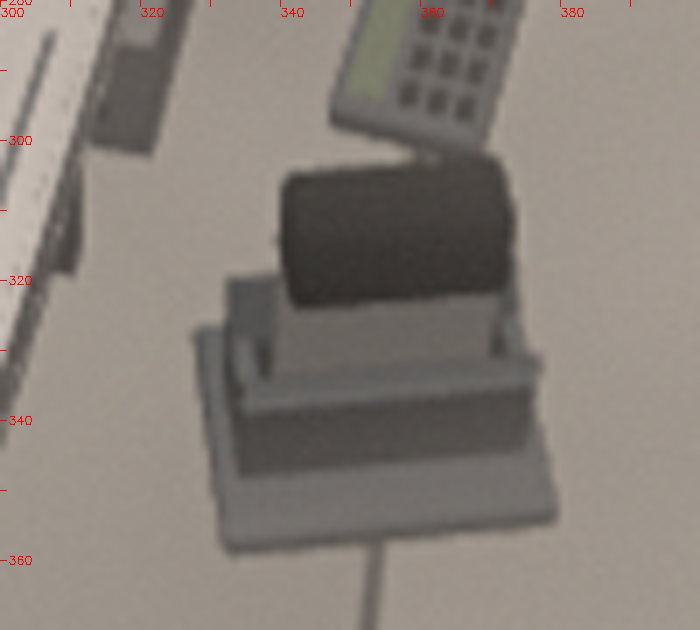

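View pics/t10.png

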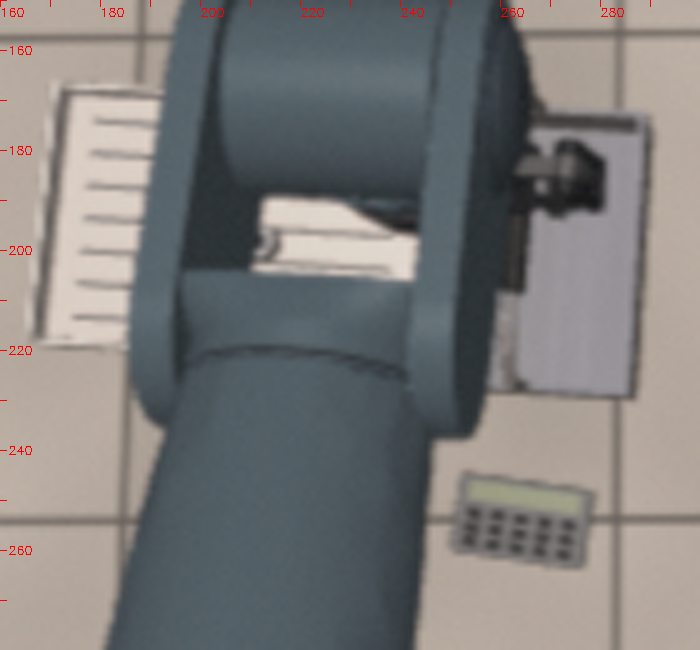

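step_arm([
  {"rx": 0, "ry": 0, "rz": -0.1175, "tx": 0, "ty": 0, "tz": 0, "fingers": 0},
  {"rx": 0, "ry": 0, "rz": -0.1175, "tx": 0, "ty": 0, "tz": 0, "fingers": 0},
  {"rx": 0, "ry": 0, "rz": -0.1175, "tx": 0, "ty": 0, "tz": 0, "fingers": 0},
  {"rx": 0, "ry": 0, "rz": 0, "tx": 0.0183, "ty": 0.0322, "tz": 0, "fingers": 0},
  {"rx": 0, "ry": 0, "rz": 0, "tx": 0.0183, "ty": 0.0322, "tz": 0, "fingers": 0},
  {"rx": 0, "ry": 0, "rz": 0, "tx": 0.0183, "ty": 0.0322, "tz": 0, "fingers": 0},
  {"rx": 0, "ry": 0, "rz": 0, "tx": 0.0183, "ty": 0.0322, "tz": 0, "fingers": 0},
  {"rx": 0, "ry": 0, "rz": 0, "tx": 0.0183, "ty": 0.0322, "tz": 0, "fingers": 0},
  {"rx": 0, "ry": 0, "rz": 0, "tx": 0.0183, "ty": 0.0322, "tz": 0, "fingers": 0},
  {"rx": 0, "ry": 0, "rz": 0, "tx": 0, "ty": 0, "tz": 0.035, "fingers": 0},
  {"rx": 0, "ry": 0, "rz": 0, "tx": 0, "ty": 0, "tz": 0.035, "fingers": 0},
  {"rx": 0, "ry": 0, "rz": 0, "tx": 0, "ty": 0, "tz": 0.025, "fingers": 0},
  {"rx": 0, "ry": 0, "rz": 0, "tx": 0, "ty": 0, "tz": 0, "fingers": 0},
  {"rx": 0, "ry": 0, "rz": 0, "tx": 0, "ty": 0, "tz": 0, "fingers": 0},
])

```text
t: 14.05
tool_pos: [0.3807, 0.2402, 0.1625]
ee_rot: [-180.0, -0.1, -163.0]
wrist_force: [0.1, -0.0, 0.2]
opening: 0.086
```

```bash
python3 look.py 11 290,240,410,370,5 160,150,300,280,5
```

```text
14.15 [0.3822 0.2407 0.1645] [ 180.        0.1098 -162.9737] F [ 0.6158 -0.0503  0.1974] open 0.08533334900589568
q [ 17.7633  -7.5414 121.6777  -0.0015  65.7539 -89.2624]
side tcp,tip [358.8956 289.5557 358.0163 297.2345]
top tcp,tip [203.0974 252.5325 205.6462 252.4743]
```

View pics/s11.png

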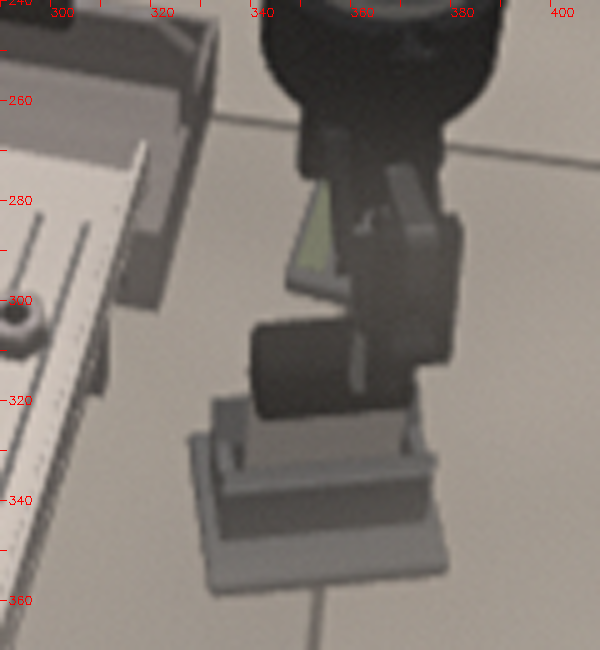

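View pics/t11.png

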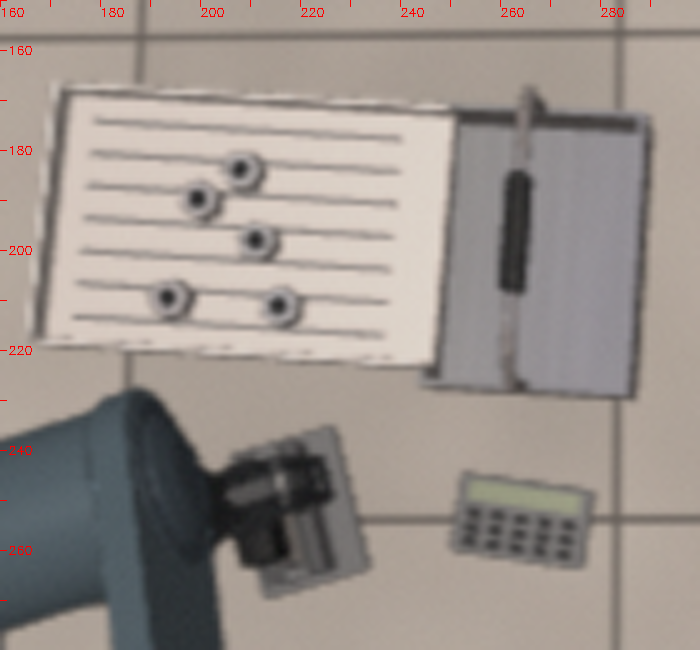

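step_arm([
  {"rx": 0, "ry": 0, "rz": 0, "tx": 0, "ty": 0, "tz": 0.03, "fingers": 0},
  {"rx": 0, "ry": 0, "rz": 0, "tx": 0, "ty": 0, "tz": 0.02, "fingers": 0},
  {"rx": 0, "ry": 0, "rz": 0, "tx": 0, "ty": 0, "tz": 0.012, "fingers": 0},
  {"rx": 0, "ry": 0, "rz": 0, "tx": 0, "ty": 0, "tz": 0, "fingers": 0.2},
  {"rx": 0, "ry": 0, "rz": 0, "tx": 0, "ty": 0, "tz": 0, "fingers": 0.4},
  {"rx": 0, "ry": 0, "rz": 0, "tx": 0, "ty": 0, "tz": 0, "fingers": 0.55},
  {"rx": 0, "ry": 0, "rz": 0, "tx": 0, "ty": 0, "tz": 0, "fingers": 0.65},
  {"rx": 0, "ry": 0, "rz": 0, "tx": 0, "ty": 0, "tz": 0, "fingers": 0.75},
  {"rx": 0, "ry": 0, "rz": 0, "tx": 0, "ty": 0, "tz": 0, "fingers": 0.85},
  {"rx": 0, "ry": 0, "rz": 0, "tx": 0, "ty": 0, "tz": 0, "fingers": 0.9},
  {"rx": 0, "ry": 0, "rz": 0, "tx": 0, "ty": 0, "tz": 0, "fingers": 0.9},
  {"rx": 0, "ry": 0, "rz": 0, "tx": 0, "ty": 0, "tz": 0, "fingers": 0.9},
])

```text
t: 15.35
tool_pos: [0.3823, 0.2408, 0.1024]
ee_rot: [180.0, 0.1, -163.0]
wrist_force: [-1.1, 0.1, 6.1]
opening: 0.0238
```

```bash
python3 look.py 12 290,240,410,370,5 160,150,300,280,5
```

```text
15.45 [0.3822 0.2408 0.1024] [ 179.9991    0.1143 -162.9644] F [-1.4177  0.5475  5.6833] open 0.023649564054157114
q [ 17.7742  -1.2887 123.4236  -0.0006  57.7508 -89.261 ]
side tcp,tip [356.4604 310.5243 355.6723 317.4119]
top tcp,tip [209.9869 252.3528 212.2557 252.3014]
```

View pics/s12.png

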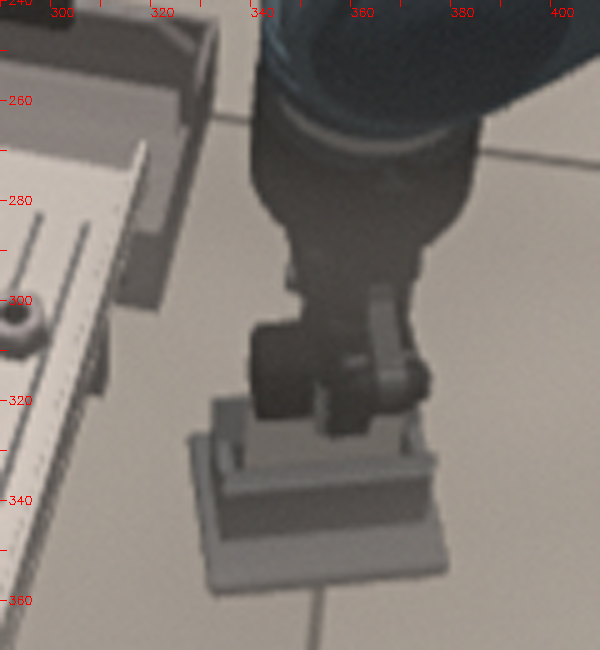

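step_arm([
  {"rx": 0, "ry": 0, "rz": 0, "tx": 0, "ty": 0, "tz": -0.01, "fingers": 0.9},
  {"rx": 0, "ry": 0, "rz": 0, "tx": 0, "ty": 0, "tz": -0.02, "fingers": 0.9},
  {"rx": 0, "ry": 0, "rz": 0, "tx": 0, "ty": 0, "tz": -0.03, "fingers": 0.9},
  {"rx": 0, "ry": 0, "rz": 0, "tx": 0, "ty": 0, "tz": -0.04, "fingers": 0.9},
  {"rx": 0, "ry": 0, "rz": 0, "tx": 0, "ty": 0, "tz": -0.04, "fingers": 0.9},
  {"rx": 0, "ry": 0, "rz": 0.119, "tx": 0, "ty": 0, "tz": 0, "fingers": 0.9},
  {"rx": 0, "ry": 0, "rz": 0.119, "tx": 0, "ty": 0, "tz": 0, "fingers": 0.9},
  {"rx": 0, "ry": 0, "rz": 0.119, "tx": 0, "ty": 0, "tz": 0, "fingers": 0.9},
  {"rx": 0, "ry": 0, "rz": 0, "tx": -0.032, "ty": 0.0248, "tz": 0, "fingers": 0.9},
  {"rx": 0, "ry": 0, "rz": 0, "tx": -0.032, "ty": 0.0248, "tz": 0, "fingers": 0.9},
  {"rx": 0, "ry": 0, "rz": 0, "tx": -0.032, "ty": 0.0248, "tz": 0, "fingers": 0.9},
  {"rx": 0, "ry": 0, "rz": 0, "tx": -0.032, "ty": 0.0248, "tz": 0, "fingers": 0.9},
  {"rx": 0, "ry": 0, "rz": 0, "tx": 0, "ty": 0, "tz": 0, "fingers": 0.9},
  {"rx": 0, "ry": 0, "rz": 0, "tx": 0, "ty": 0, "tz": 0, "fingers": 0.9},
])

```text
t: 16.85
tool_pos: [0.5147, 0.3319, 0.2404]
ee_rot: [-179.9, -0.1, 176.6]
wrist_force: [0.3, -0.2, -1.4]
opening: 0.0235
```

```bash
python3 look.py 13 190,210,350,390,4 160,140,320,270,4
```

```text
16.95 [0.5141 0.3314 0.2412] [-179.975    -0.0477  176.582 ] F [ 0.2288 -0.1204 -0.7245] open 0.023134890553074487
q [ 22.202    9.6394  95.6595  -0.0019  74.755  -64.3795]
side tcp,tip [269.6088 293.9204 270.6226 302.7637]
top tcp,tip [159.9522 201.2002 163.6204 202.2854]
```

View pics/s13.png

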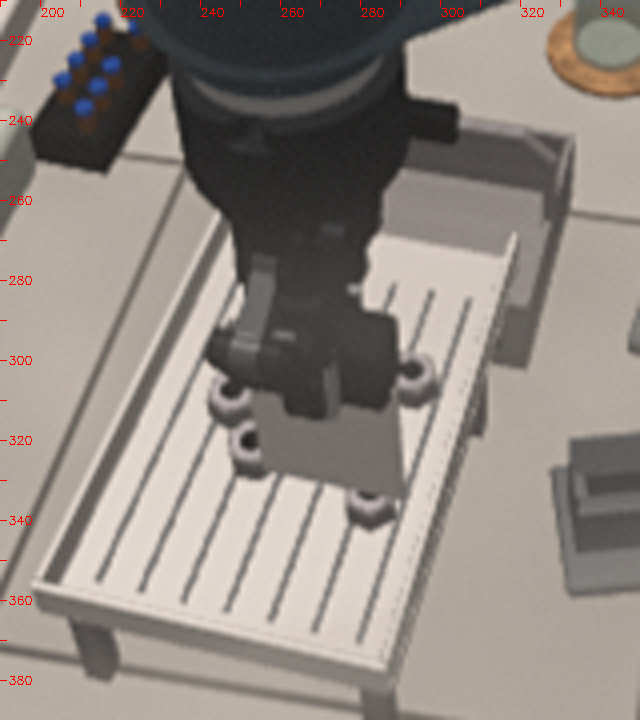

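View pics/t13.png

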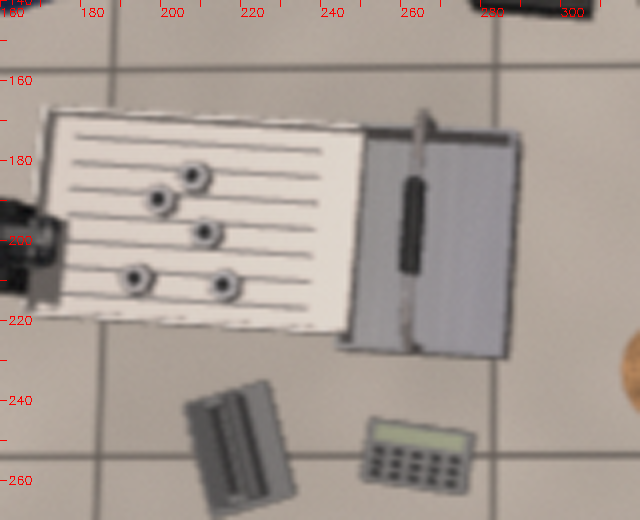

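```bash
python3 - <<'E'
from h import *
def T(x,y,yaw,P):
    a=np.radians(yaw);M=np.array([[np.cos(a),-np.sin(a),0],[np.sin(a),np.cos(a),0],[0,0,1]]);return np.array(P)@M.T+[x,y,0]
print(proj('side',T(.5141,.3314,-3.4,[(.03,.003,.1488),(-.03,.003,.1488)])))
print('low',proj('side',T(.5141,.3314,-3.4,[(.03,.003,.0765),(-.03,.003,.0765)])))
E
```

```text
[[255.72603061 326.48358474]
 [290.62899789 333.76820971]]
low [[259.52075821 349.58103628]
 [292.17332035 356.70851725]]
```

step_arm([
  {"rx": 0, "ry": 0, "rz": 0, "tx": -0.002, "ty": 0, "tz": 0.02, "fingers": 0.9},
  {"rx": 0, "ry": 0, "rz": 0, "tx": 0, "ty": 0, "tz": 0.025, "fingers": 0.9},
  {"rx": 0, "ry": 0, "rz": 0, "tx": 0, "ty": 0, "tz": 0.015, "fingers": 0.9},
  {"rx": 0, "ry": 0, "rz": 0, "tx": 0, "ty": 0, "tz": 0.008, "fingers": 0.9},
  {"rx": 0, "ry": 0, "rz": 0, "tx": 0, "ty": 0, "tz": 0.004, "fingers": 0.9},
  {"rx": 0, "ry": 0, "rz": 0, "tx": 0, "ty": 0, "tz": 0, "fingers": 0.9},
  {"rx": 0, "ry": 0, "rz": 0, "tx": 0, "ty": 0, "tz": 0, "fingers": 0.9},
])

```text
t: 17.65
tool_pos: [0.5176, 0.332, 0.1704]
ee_rot: [180.0, 0.1, 176.6]
wrist_force: [0.2, 0.2, -0.8]
opening: 0.0233
```

```bash
python3 look.py 14 190,210,350,390,4 -
```

```text
17.7 [0.5176 0.332  0.1705] [179.9506   0.1033 176.5818] F [-0.421   0.158  -0.0523] open 0.023282743683253584
q [ 22.125   14.2441  98.1277  -0.      67.5136 -64.4569]
side tcp,tip [270.5214 320.974  271.4465 328.6373]
top tcp,tip [171.0445 203.2707 174.2343 204.2396]
```

View pics/s14.png

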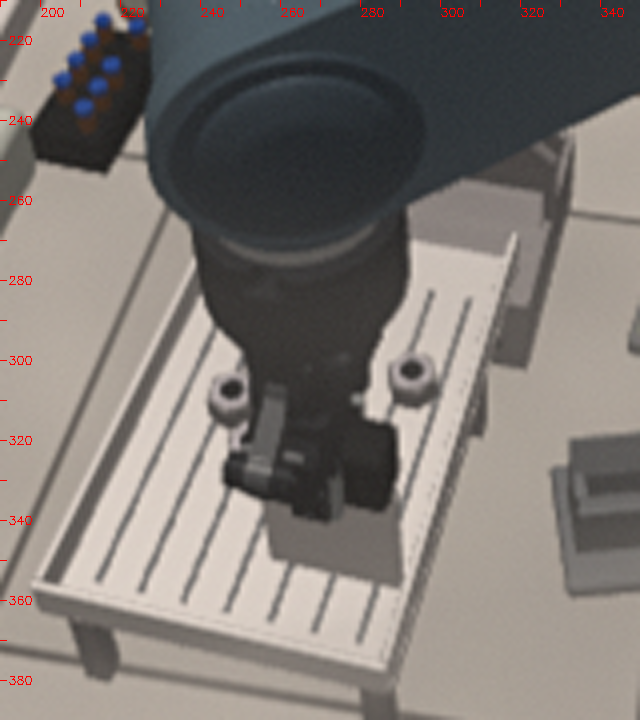

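step_arm([
  {"rx": 0, "ry": 0, "rz": 0, "tx": 0, "ty": -0.005, "tz": 0.001, "fingers": 0.9},
  {"rx": 0, "ry": 0, "rz": 0, "tx": 0, "ty": -0.01, "tz": 0, "fingers": 0.9},
  {"rx": 0, "ry": 0, "rz": 0, "tx": 0, "ty": -0.01, "tz": 0, "fingers": 0.9},
  {"rx": 0, "ry": 0, "rz": 0, "tx": 0, "ty": -0.01, "tz": 0, "fingers": 0.9},
  {"rx": 0, "ry": 0, "rz": 0, "tx": 0, "ty": -0.01, "tz": 0, "fingers": 0.9},
  {"rx": 0, "ry": 0, "rz": 0, "tx": 0, "ty": -0.01, "tz": 0, "fingers": 0.9},
  {"rx": 0, "ry": 0, "rz": 0, "tx": 0, "ty": -0.01, "tz": 0, "fingers": 0.9},
  {"rx": 0, "ry": 0, "rz": 0, "tx": 0, "ty": -0.01, "tz": 0, "fingers": 0.9},
  {"rx": 0, "ry": 0, "rz": 0, "tx": 0, "ty": -0.01, "tz": 0, "fingers": 0.9},
  {"rx": 0, "ry": 0, "rz": 0, "tx": 0, "ty": -0.01, "tz": 0, "fingers": 0.9},
  {"rx": 0, "ry": 0, "rz": 0, "tx": 0, "ty": -0.01, "tz": 0, "fingers": 0.9},
  {"rx": 0, "ry": 0, "rz": 0, "tx": 0, "ty": -0.01, "tz": 0, "fingers": 0.9},
  {"rx": 0, "ry": 0, "rz": 0, "tx": 0, "ty": -0.01, "tz": 0, "fingers": 0.9},
  {"rx": 0, "ry": 0, "rz": 0, "tx": 0, "ty": 0, "tz": 0, "fingers": 0.9},
])

```text
t: 19.1
tool_pos: [0.5095, 0.2057, 0.1682]
ee_rot: [-180.0, -0.0, 176.5]
wrist_force: [-0.1, -0.3, -0.5]
opening: 0.0234
```

```bash
python3 look.py 15 190,210,350,390,4 160,140,320,270,4
```

```text
19.2 [0.5095 0.2067 0.1683] [-179.9956   -0.009   176.5494] F [-0.1003 -0.2145 -1.7456] open 0.02341695969542378
q [ 10.2604   6.1161 107.7233  -0.0023  66.1705 -76.2881]
side tcp,tip [291.9202 264.2507 292.3316 272.0116]
top tcp,tip [216.332  206.0022 218.5803 206.9151]
```

View pics/s15.png

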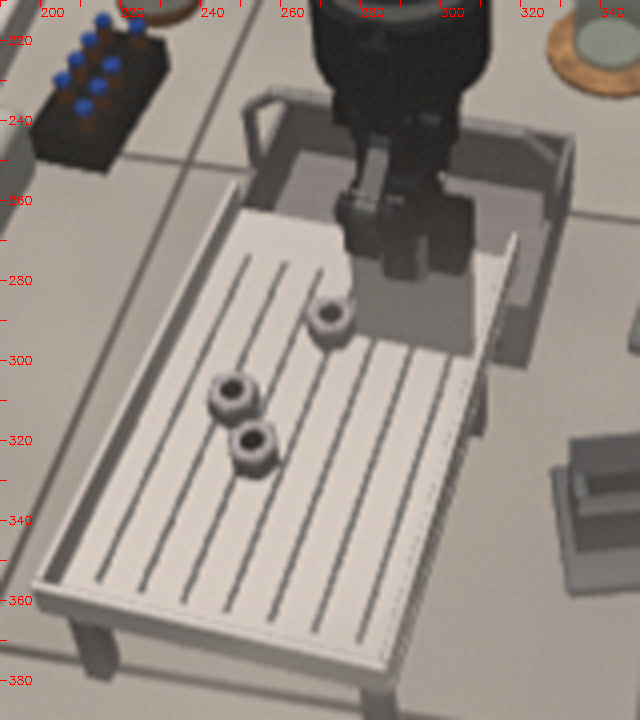

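View pics/t15.png

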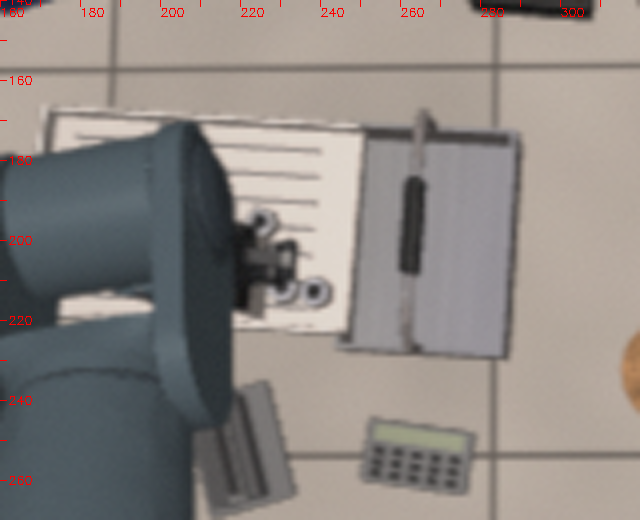

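step_arm([
  {"rx": 0, "ry": 0, "rz": 0, "tx": 0, "ty": -0.008, "tz": 0, "fingers": 0.9},
  {"rx": 0, "ry": 0, "rz": 0, "tx": 0, "ty": -0.008, "tz": 0, "fingers": 0.9},
  {"rx": 0, "ry": 0, "rz": 0, "tx": 0, "ty": -0.006, "tz": 0, "fingers": 0.9},
  {"rx": 0, "ry": 0, "rz": 0, "tx": 0, "ty": -0.006, "tz": 0, "fingers": 0.9},
  {"rx": 0, "ry": 0, "rz": 0, "tx": 0, "ty": -0.006, "tz": 0, "fingers": 0.9},
  {"rx": 0, "ry": 0, "rz": 0, "tx": 0, "ty": -0.006, "tz": 0, "fingers": 0.9},
  {"rx": 0, "ry": 0, "rz": 0, "tx": 0, "ty": -0.006, "tz": 0, "fingers": 0.9},
  {"rx": 0, "ry": 0, "rz": 0, "tx": 0, "ty": -0.006, "tz": 0, "fingers": 0.9},
  {"rx": 0, "ry": 0, "rz": 0, "tx": 0, "ty": -0.006, "tz": 0, "fingers": 0.9},
  {"rx": 0, "ry": 0, "rz": 0, "tx": 0, "ty": -0.006, "tz": 0, "fingers": 0.9},
  {"rx": 0, "ry": 0, "rz": 0, "tx": 0, "ty": -0.004, "tz": 0, "fingers": 0.9},
  {"rx": 0, "ry": 0, "rz": 0, "tx": 0, "ty": 0, "tz": 0, "fingers": 0.9},
  {"rx": 0, "ry": 0, "rz": 0, "tx": 0, "ty": 0, "tz": 0, "fingers": 0.9},
])

```text
t: 20.5
tool_pos: [0.5055, 0.139, 0.1683]
ee_rot: [180.0, 0.0, 176.6]
wrist_force: [0.1, 0.0, -1.6]
opening: 0.0233
```

```bash
python3 look.py 16 190,210,350,390,4 160,140,320,270,4
```

```text
20.6 [0.5055 0.1392 0.1683] [179.9961   0.0004 176.5919] F [ 0.0256 -0.2273 -0.4139] open 0.023263719489181354
q [  2.9964   2.6888 111.3705   0.0042  65.94   -83.5972]
side tcp,tip [301.1525 238.8728 301.3772 246.5944]
top tcp,tip [240.6343 207.3099 242.3787 208.197 ]
```

View pics/s16.png

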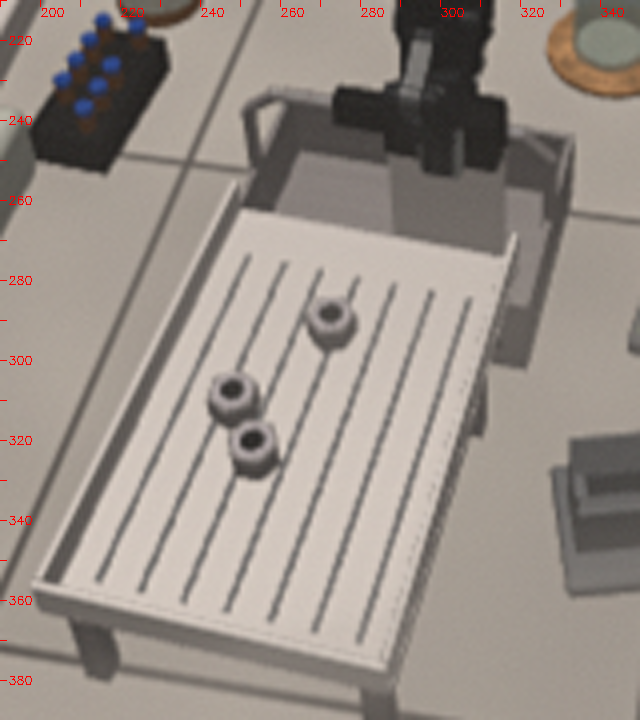

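View pics/t16.png

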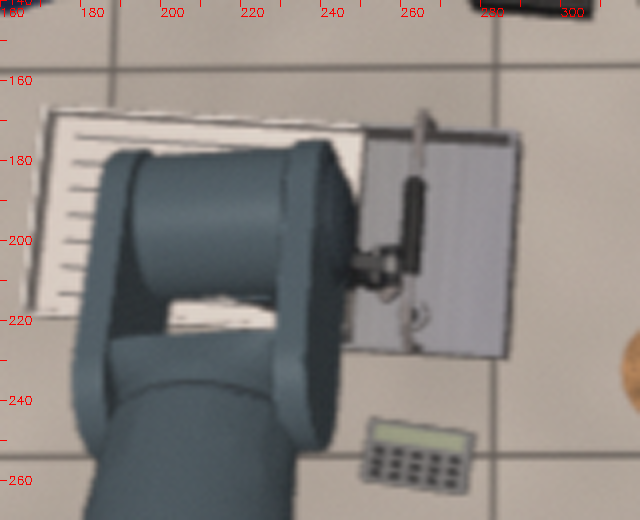

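```bash
python3 - <<'E'
from h import *
W=back('side',[(248,307.5),(253,320),(272.5,288)],.091)[:,:2]
a=np.radians(-3.9);M=np.array([[np.cos(a),-np.sin(a)],[np.sin(a),np.cos(a)]])
print(W,(W-[.551,.2554])@M)
for xt,yt in((.013,.07),): print(M@[xt,yt]+[.551,.2554])
E
```

```text
[[0.58578368 0.26044475]
 [0.56866881 0.28525352]
 [0.55138784 0.20810182]] [[ 0.03436001  0.00739889]
 [ 0.01559739  0.03098614]
 [ 0.00360394 -0.04716227]]
[0.56873097 0.3243537 ]
```

step_arm([
  {"rx": 0, "ry": 0, "rz": 0, "tx": 0, "ty": 0.003, "tz": -0.02, "fingers": 0.9},
  {"rx": 0, "ry": 0, "rz": 0, "tx": 0, "ty": 0, "tz": -0.025, "fingers": 0.9},
  {"rx": 0, "ry": 0, "rz": 0.007, "tx": 0, "ty": 0, "tz": -0.025, "fingers": 0.9},
  {"rx": 0, "ry": 0, "rz": 0, "tx": -0.0144, "ty": 0.0464, "tz": 0, "fingers": 0.9},
  {"rx": 0, "ry": 0, "rz": 0, "tx": -0.0144, "ty": 0.0464, "tz": 0, "fingers": 0.9},
  {"rx": 0, "ry": 0, "rz": 0, "tx": -0.0144, "ty": 0.0464, "tz": 0, "fingers": 0.9},
  {"rx": 0, "ry": 0, "rz": 0, "tx": -0.0144, "ty": 0.0464, "tz": 0, "fingers": 0.9},
  {"rx": 0, "ry": 0, "rz": 0, "tx": 0, "ty": 0, "tz": 0, "fingers": 0.9},
  {"rx": 0, "ry": 0, "rz": 0, "tx": 0, "ty": 0, "tz": 0.03, "fingers": 0.9},
  {"rx": 0, "ry": 0, "rz": 0, "tx": 0, "ty": 0, "tz": 0.025, "fingers": 0.9},
  {"rx": 0, "ry": 0, "rz": 0, "tx": 0, "ty": 0, "tz": 0.01, "fingers": 0.9},
  {"rx": 0, "ry": 0, "rz": 0, "tx": 0, "ty": 0, "tz": 0, "fingers": 0.9},
  {"rx": 0, "ry": 0, "rz": 0, "tx": 0, "ty": 0, "tz": 0, "fingers": 0.9},
])

```text
t: 21.9
tool_pos: [0.5761, 0.3234, 0.1745]
ee_rot: [180.0, 0.1, 176.2]
wrist_force: [0.2, 0.4, -0.5]
opening: 0.0234
```

```bash
python3 look.py 17 190,210,350,390,4 160,140,320,270,4
```

```text
22.0 [0.5766 0.3236 0.1754] [179.9241   0.1744 176.1673] F [ 0.4361 -0.0901 -0.4872] open 0.023234687552699505
q [ 19.4989  19.6497  90.8543   0.0006  69.3059 -66.6687]
side tcp,tip [236.6786 309.6438 238.2985 317.4283]
top tcp,tip [174.1927 181.8947 177.312  183.3068]
```

View pics/s17.png

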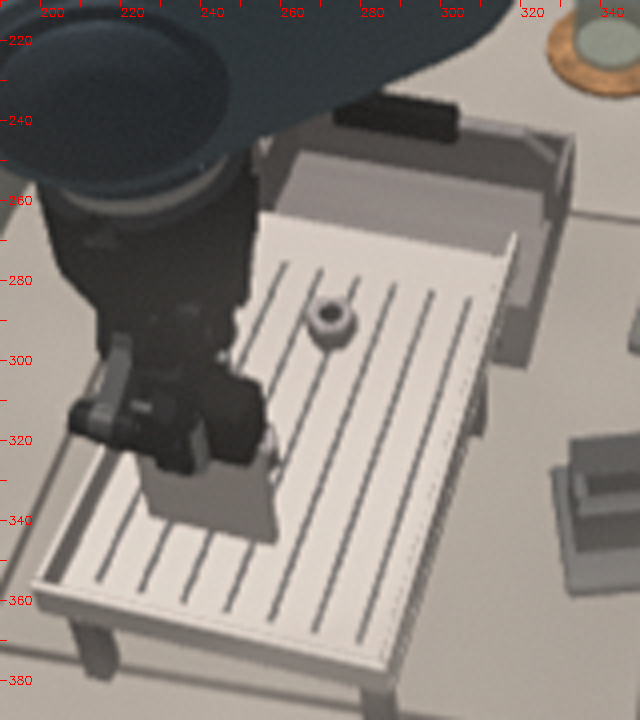

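View pics/t17.png

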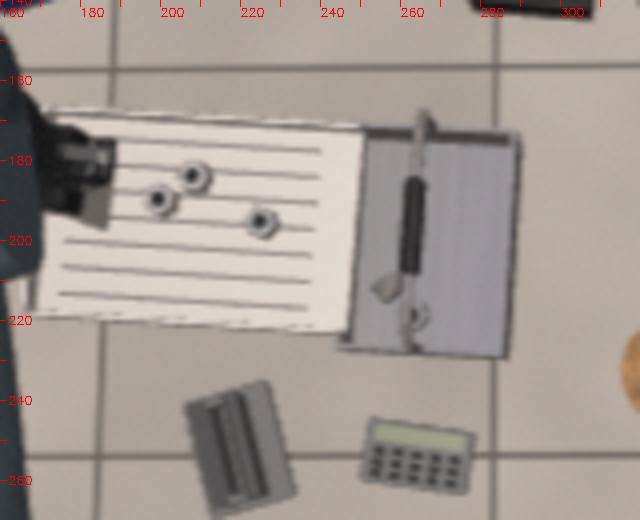

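step_arm([
  {"rx": 0, "ry": 0, "rz": 0, "tx": 0.003, "ty": 0, "tz": 0.006, "fingers": 0.9},
  {"rx": 0, "ry": 0, "rz": 0, "tx": 0, "ty": -0.006, "tz": 0, "fingers": 0.9},
  {"rx": 0, "ry": 0, "rz": 0, "tx": 0, "ty": -0.009, "tz": 0, "fingers": 0.9},
  {"rx": 0, "ry": 0, "rz": 0, "tx": 0, "ty": -0.009, "tz": 0, "fingers": 0.9},
  {"rx": 0, "ry": 0, "rz": 0, "tx": 0, "ty": -0.009, "tz": 0, "fingers": 0.9},
  {"rx": 0, "ry": 0, "rz": 0, "tx": 0, "ty": -0.009, "tz": 0, "fingers": 0.9},
  {"rx": 0, "ry": 0, "rz": 0, "tx": 0, "ty": -0.009, "tz": 0, "fingers": 0.9},
  {"rx": 0, "ry": 0, "rz": 0, "tx": 0, "ty": -0.009, "tz": 0, "fingers": 0.9},
  {"rx": 0, "ry": 0, "rz": 0, "tx": 0, "ty": -0.009, "tz": 0, "fingers": 0.9},
  {"rx": 0, "ry": 0, "rz": 0, "tx": 0, "ty": -0.009, "tz": 0, "fingers": 0.9},
  {"rx": 0, "ry": 0, "rz": 0, "tx": 0, "ty": -0.009, "tz": 0, "fingers": 0.9},
  {"rx": 0, "ry": 0, "rz": 0, "tx": 0, "ty": -0.009, "tz": 0, "fingers": 0.9},
  {"rx": 0, "ry": 0, "rz": 0, "tx": 0, "ty": -0.009, "tz": 0, "fingers": 0.9},
  {"rx": 0, "ry": 0, "rz": 0, "tx": 0, "ty": -0.009, "tz": 0, "fingers": 0.9},
  {"rx": 0, "ry": 0, "rz": 0, "tx": 0, "ty": 0, "tz": 0, "fingers": 0.9},
])

```text
t: 23.5
tool_pos: [0.5651, 0.2085, 0.1675]
ee_rot: [-179.9, 0.0, 176.1]
wrist_force: [0.1, -1.3, 1.9]
opening: 0.0231
```

```bash
python3 look.py 18 190,210,350,390,4 160,140,320,270,4
```

```text
23.6 [0.5651 0.2092 0.1675] [-179.9378    0.0155  176.1601] F [ 0.4853 -1.7668  1.7305] open 0.023213068893464296
q [  9.5725  12.9604 100.0106  -0.0696  67.0284 -76.5603]
side tcp,tip [262.4824 261.7409 263.435  269.4951]
top tcp,tip [216.0338 186.1897 218.2731 187.5069]
```

View pics/s18.png

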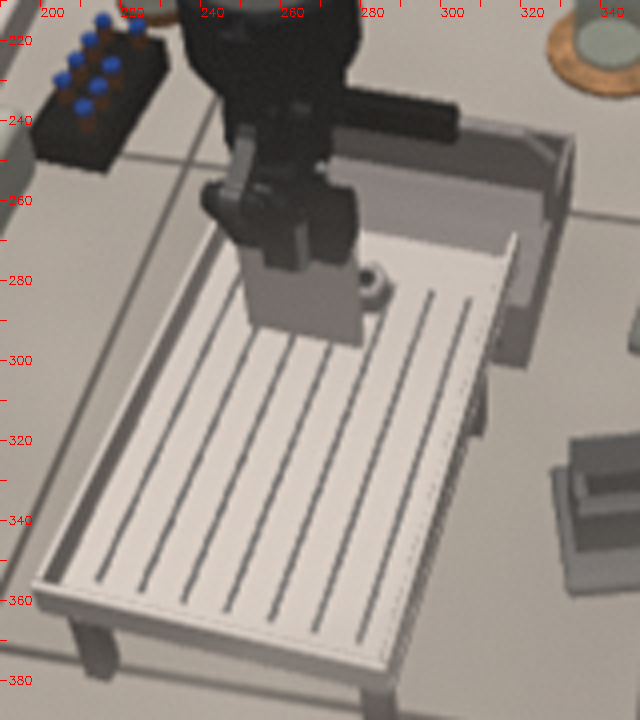

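View pics/t18.png

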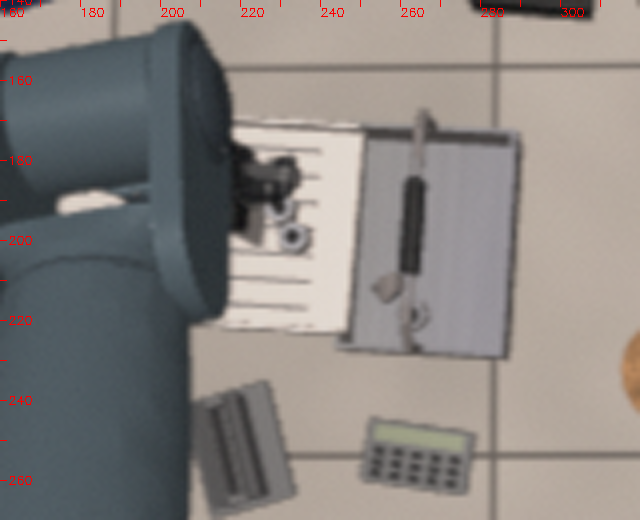

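step_arm([
  {"rx": 0, "ry": 0, "rz": 0, "tx": 0, "ty": -0.006, "tz": -0.001, "fingers": 0.9},
  {"rx": 0, "ry": 0, "rz": 0, "tx": 0, "ty": -0.006, "tz": 0, "fingers": 0.9},
  {"rx": 0, "ry": 0, "rz": 0, "tx": 0, "ty": -0.006, "tz": 0, "fingers": 0.9},
  {"rx": 0, "ry": 0, "rz": 0, "tx": 0, "ty": -0.006, "tz": 0, "fingers": 0.9},
  {"rx": 0, "ry": 0, "rz": 0, "tx": 0, "ty": -0.006, "tz": 0, "fingers": 0.9},
  {"rx": 0, "ry": 0, "rz": 0, "tx": 0, "ty": -0.006, "tz": 0, "fingers": 0.9},
  {"rx": 0, "ry": 0, "rz": 0, "tx": 0, "ty": -0.006, "tz": 0, "fingers": 0.9},
  {"rx": 0, "ry": 0, "rz": 0, "tx": 0, "ty": -0.006, "tz": 0, "fingers": 0.9},
  {"rx": 0, "ry": 0, "rz": 0, "tx": 0, "ty": -0.006, "tz": 0, "fingers": 0.9},
  {"rx": 0, "ry": 0, "rz": 0, "tx": 0, "ty": -0.006, "tz": 0, "fingers": 0.9},
  {"rx": 0, "ry": 0, "rz": 0, "tx": 0, "ty": -0.006, "tz": 0, "fingers": 0.9},
  {"rx": 0, "ry": 0, "rz": 0, "tx": 0, "ty": -0.006, "tz": 0, "fingers": 0.9},
  {"rx": 0, "ry": 0, "rz": 0, "tx": 0, "ty": -0.002, "tz": 0, "fingers": 0.9},
  {"rx": 0, "ry": 0, "rz": 0, "tx": 0, "ty": 0, "tz": 0, "fingers": 0.9},
  {"rx": 0, "ry": 0, "rz": 0, "tx": 0, "ty": 0, "tz": 0, "fingers": 0.9},
])

```text
t: 25.1
tool_pos: [0.56, 0.1361, 0.1683]
ee_rot: [180.0, 0.0, 176.2]
wrist_force: [-0.3, -1.0, -0.9]
opening: 0.0235
```

```bash
python3 look.py 19 190,210,350,390,4 160,140,320,270,4
```

```text
25.2 [0.56   0.1362 0.1682] [179.9997  -0.0069 176.1951] F [-0.4914 -0.0379 -1.2597] open 0.023244032060486343
q [  2.404    9.5589 103.8857   0.0011  66.5622 -83.7915]
side tcp,tip [274.6987 234.5384 275.3776 242.2514]
top tcp,tip [242.109  187.7847 243.8124 189.0721]
```

View pics/s19.png

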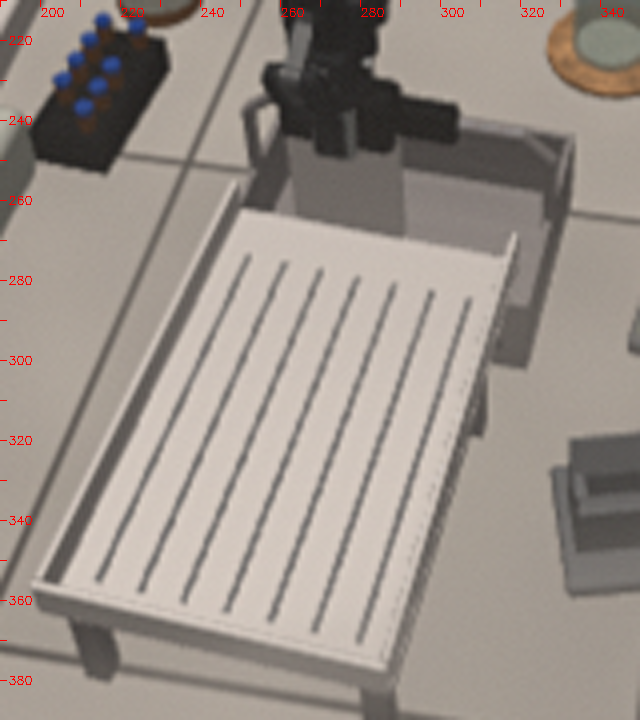

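View pics/t19.png

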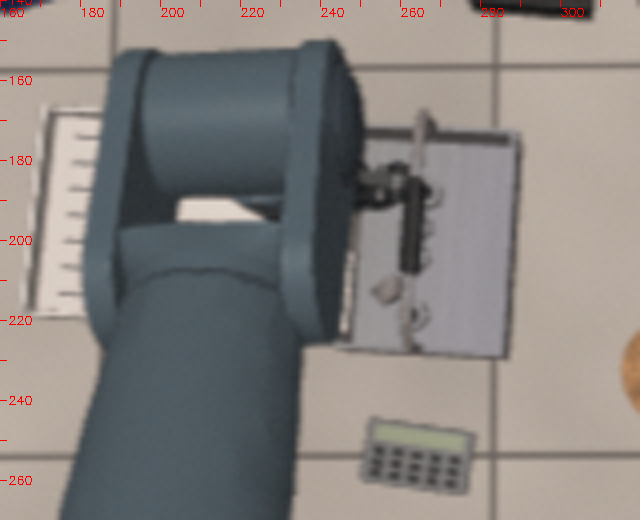

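step_arm([
  {"rx": 0, "ry": 0, "rz": 0, "tx": 0, "ty": 0, "tz": -0.02, "fingers": 0.9},
  {"rx": 0, "ry": 0, "rz": 0, "tx": 0, "ty": 0, "tz": -0.026, "fingers": 0.9},
  {"rx": 0, "ry": 0, "rz": 0, "tx": 0, "ty": 0, "tz": -0.026, "fingers": 0.9},
  {"rx": 0, "ry": 0, "rz": -0.121, "tx": 0, "ty": 0, "tz": 0, "fingers": 0.9},
  {"rx": 0, "ry": 0, "rz": -0.121, "tx": 0, "ty": 0, "tz": 0, "fingers": 0.9},
  {"rx": 0, "ry": 0, "rz": -0.121, "tx": 0, "ty": 0, "tz": 0, "fingers": 0.9},
  {"rx": 0, "ry": 0, "rz": 0, "tx": 0.0279, "ty": 0.0304, "tz": 0, "fingers": 0.9},
  {"rx": 0, "ry": 0, "rz": 0, "tx": 0.0279, "ty": 0.0304, "tz": 0, "fingers": 0.9},
  {"rx": 0, "ry": 0, "rz": 0, "tx": 0.0279, "ty": 0.0304, "tz": 0, "fingers": 0.9},
  {"rx": 0, "ry": 0, "rz": 0, "tx": 0.0279, "ty": 0.0304, "tz": 0, "fingers": 0.9},
  {"rx": 0, "ry": 0, "rz": 0, "tx": 0.0279, "ty": 0.0304, "tz": 0, "fingers": 0.9},
  {"rx": 0, "ry": 0, "rz": 0, "tx": 0, "ty": 0, "tz": 0, "fingers": 0.9},
  {"rx": 0, "ry": 0, "rz": 0, "tx": 0, "ty": 0, "tz": 0.03, "fingers": 0.9},
  {"rx": 0, "ry": 0, "rz": 0, "tx": 0, "ty": 0, "tz": 0.03, "fingers": 0.9},
  {"rx": 0, "ry": 0, "rz": 0, "tx": 0, "ty": 0, "tz": 0, "fingers": 0.9},
  {"rx": 0, "ry": 0, "rz": 0, "tx": 0, "ty": 0, "tz": 0, "fingers": 0.9},
])

```text
t: 26.8
tool_pos: [0.3825, 0.2406, 0.1806]
ee_rot: [-180.0, -0.0, -163.0]
wrist_force: [0.5, -0.3, 0.8]
opening: 0.0232
```

```bash
python3 look.py 20 260,240,400,370,5 160,150,300,280,5
```

```text
26.9 [0.3836 0.2409 0.1821] [-179.999     0.1738 -163.0386] F [ 0.4609  0.3205 -0.4447] open 0.02288798817207845
q [ 17.7416  -8.8854 120.8259  -0.0037  67.8857 -89.2185]
side tcp,tip [358.8013 283.1786 357.9097 291.1075]
top tcp,tip [200.8882 252.0542 203.5277 252.0053]
```

View pics/s20.png

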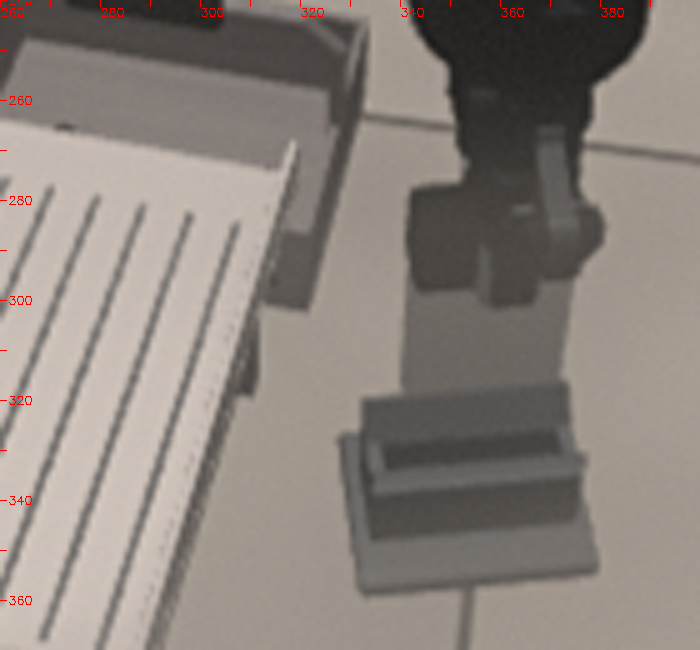

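View pics/t20.png

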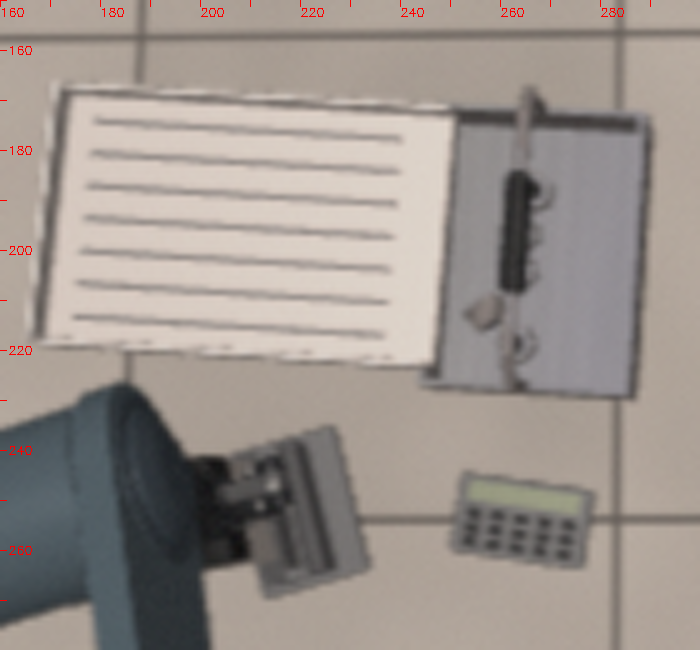

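step_arm([
  {"rx": 0, "ry": 0, "rz": 0, "tx": 0.001, "ty": 0, "tz": 0.02, "fingers": 0.9},
  {"rx": 0, "ry": 0, "rz": 0, "tx": 0, "ty": 0, "tz": 0.015, "fingers": 0.9},
  {"rx": 0, "ry": 0, "rz": 0, "tx": 0, "ty": 0, "tz": 0.01, "fingers": 0.9},
  {"rx": 0, "ry": 0, "rz": 0, "tx": 0, "ty": 0, "tz": 0.01, "fingers": 0.9},
  {"rx": 0, "ry": 0, "rz": 0, "tx": 0, "ty": 0, "tz": 0.01, "fingers": 0.9},
  {"rx": 0, "ry": 0, "rz": 0, "tx": 0, "ty": 0, "tz": 0.007, "fingers": 0.9},
  {"rx": 0, "ry": 0, "rz": 0, "tx": 0, "ty": 0, "tz": 0.004, "fingers": 0.9},
  {"rx": 0, "ry": 0, "rz": 0, "tx": 0, "ty": 0, "tz": 0, "fingers": 0.9},
  {"rx": 0, "ry": 0, "rz": 0, "tx": 0, "ty": 0, "tz": 0, "fingers": 0.9},
])

```text
t: 27.8
tool_pos: [0.3815, 0.2405, 0.1045]
ee_rot: [180.0, 0.0, -163.0]
wrist_force: [0.2, 0.2, -0.3]
opening: 0.0234
```

```bash
python3 look.py 21 290,240,410,370,5 -
```

```text
27.85 [0.3816 0.2405 0.1047] [ 179.9993    0.0468 -163.0215] F [ 0.2854  0.2518 -0.6001] open 0.023439022998834127
q [ 17.7665  -1.6025 123.4366   0.      58.1192 -89.2119]
side tcp,tip [356.8971 309.7225 356.0994 316.6373]
top tcp,tip [209.829  252.5776 212.1058 252.5216]
```

View pics/s21.png

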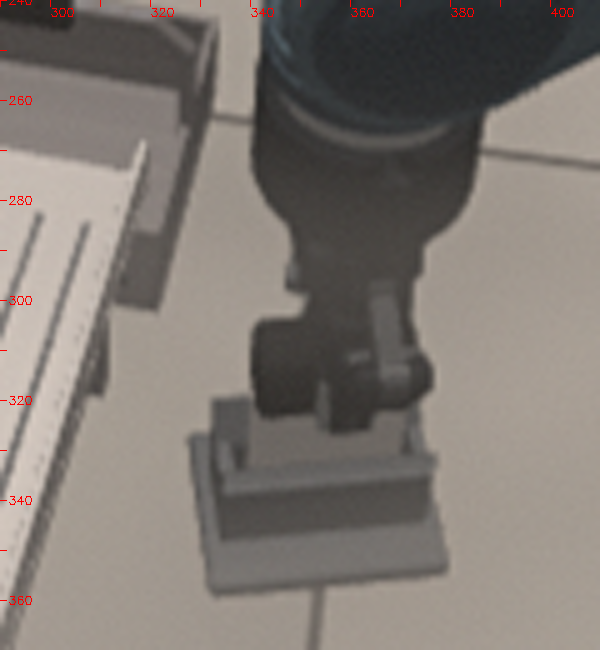

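step_arm([
  {"rx": 0, "ry": 0, "rz": 0, "tx": 0, "ty": 0, "tz": 0.002, "fingers": 0.9},
  {"rx": 0, "ry": 0, "rz": 0, "tx": 0, "ty": 0, "tz": 0.0005, "fingers": 0.9},
  {"rx": 0, "ry": 0, "rz": 0, "tx": 0, "ty": 0, "tz": 0, "fingers": 0.6},
  {"rx": 0, "ry": 0, "rz": 0, "tx": 0, "ty": 0, "tz": 0, "fingers": 0.4},
  {"rx": 0, "ry": 0, "rz": 0, "tx": 0, "ty": 0, "tz": 0, "fingers": 0.2},
  {"rx": 0, "ry": 0, "rz": 0, "tx": 0, "ty": 0, "tz": 0, "fingers": 0.1},
  {"rx": 0, "ry": 0, "rz": 0, "tx": 0, "ty": 0, "tz": 0, "fingers": 0.1},
  {"rx": 0, "ry": 0, "rz": 0, "tx": 0, "ty": 0, "tz": -0.02, "fingers": 0.1},
  {"rx": 0, "ry": 0, "rz": 0, "tx": 0, "ty": 0, "tz": -0.04, "fingers": 0.1},
  {"rx": 0, "ry": 0, "rz": 0, "tx": 0, "ty": 0, "tz": -0.05, "fingers": 0.1},
  {"rx": 0, "ry": 0, "rz": 0, "tx": 0, "ty": 0, "tz": -0.045, "fingers": 0.1},
  {"rx": 0, "ry": 0, "rz": 0, "tx": 0, "ty": 0, "tz": 0, "fingers": 0.1},
])

```text
t: 29.05
tool_pos: [0.3846, 0.2416, 0.2643]
ee_rot: [180.0, 0.8, -163.0]
wrist_force: [0.4, -0.4, 0.2]
opening: 0.077
```

```bash
python3 look.py 22 190,220,390,370,4 160,130,320,270,4
```

```text
29.15 [0.3817 0.2406 0.2578] [ 179.9974    0.1523 -163.0228] F [ 0.0386 -0.5539 -1.4904] open 0.07685965303837529
q [ 17.7673 -14.3195 117.0829   0.0005  77.0843 -89.21  ]
side tcp,tip [363.3348 253.2244 362.2808 262.3762]
top tcp,tip [190.9724 252.9893 194.052  252.9148]
```

View pics/s22.png

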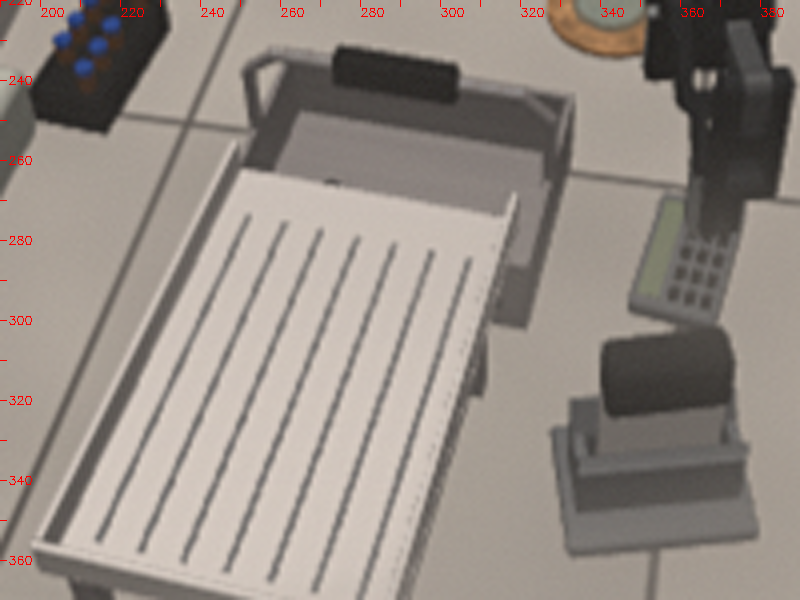

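View pics/t22.png

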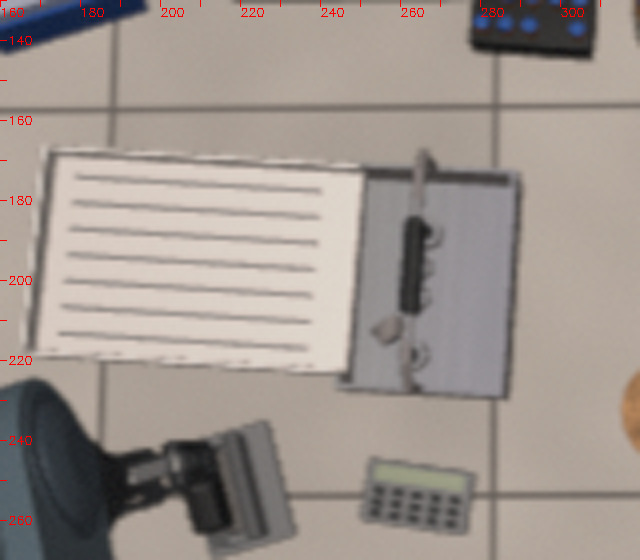

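step_arm([
  {"rx": 0, "ry": 0, "rz": 0.1173, "tx": 0, "ty": 0, "tz": 0, "fingers": 0.1},
  {"rx": 0, "ry": 0, "rz": 0.1173, "tx": 0, "ty": 0, "tz": 0, "fingers": 0.1},
  {"rx": 0, "ry": 0, "rz": 0.1173, "tx": 0, "ty": 0, "tz": 0, "fingers": 0.2},
  {"rx": 0, "ry": 0, "rz": 0, "tx": -0.034, "ty": -0.0287, "tz": 0, "fingers": 0.2},
  {"rx": 0, "ry": 0, "rz": 0, "tx": -0.034, "ty": -0.0287, "tz": 0, "fingers": 0.2},
  {"rx": 0, "ry": 0, "rz": 0, "tx": -0.034, "ty": -0.0287, "tz": 0, "fingers": 0.2},
  {"rx": 0, "ry": 0, "rz": 0, "tx": -0.034, "ty": -0.0287, "tz": 0, "fingers": 0.2},
  {"rx": 0, "ry": 0, "rz": 0, "tx": -0.034, "ty": -0.0285, "tz": 0, "fingers": 0.2},
  {"rx": 0, "ry": 0, "rz": 0, "tx": 0, "ty": 0, "tz": 0, "fingers": 0.2},
  {"rx": 0, "ry": 0, "rz": 0, "tx": 0, "ty": 0, "tz": 0.03, "fingers": 0.2},
  {"rx": 0, "ry": 0, "rz": 0, "tx": 0, "ty": 0, "tz": 0.03, "fingers": 0.2},
  {"rx": 0, "ry": 0, "rz": 0, "tx": 0, "ty": 0, "tz": 0.02, "fingers": 0.3},
  {"rx": 0, "ry": 0, "rz": 0, "tx": 0, "ty": 0, "tz": 0, "fingers": 0.3},
  {"rx": 0, "ry": 0, "rz": 0, "tx": 0, "ty": 0, "tz": 0, "fingers": 0.3},
])

```text
t: 30.55
tool_pos: [0.5421, 0.0882, 0.1757]
ee_rot: [180.0, -0.2, 176.8]
wrist_force: [-0.1, -0.9, 0.0]
opening: 0.0594
```

```bash
python3 look.py 23 210,180,370,320,5 180,130,320,270,5
```

```text
30.65 [0.5435 0.0881 0.1778] [179.9965   0.0897 176.8298] F [ 0.5437  0.99   -0.9147] open 0.05984587402878519
q [ -2.5988   5.4476 107.3483   0.0028  67.1143 -89.4297]
side tcp,tip [287.8527 216.0017 288.2895 223.7674]
top tcp,tip [258.7421 193.0278 260.1161 194.2202]
```

View pics/s23.png

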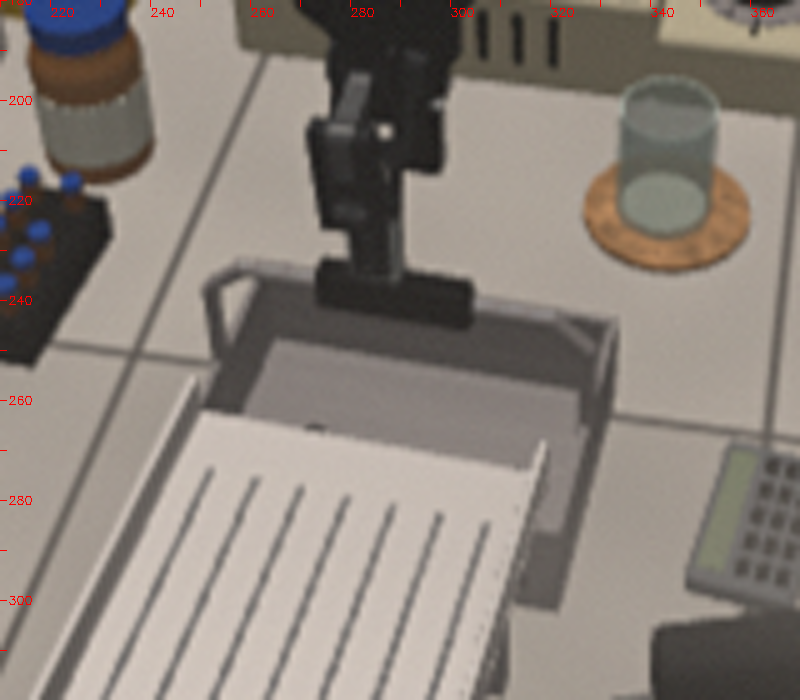

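```bash
python3 - <<'E'
from h import *
print(proj('side',[(.5435,.118,.158),(.5435,.058,.158),(.5435,.0881,.126),(.5435,.0881,.104)]))
print(back('side',[(318.5,209.5),(305,0)],.115)[:1])
E
```

```text
[[285.03470842 232.87339285]
 [291.29482355 213.60428587]
 [288.85023913 233.89309993]
 [289.25453175 241.0781711 ]]
[[ 0.49555299 -0.01383655  0.115     ]]
```

View pics/t23.png

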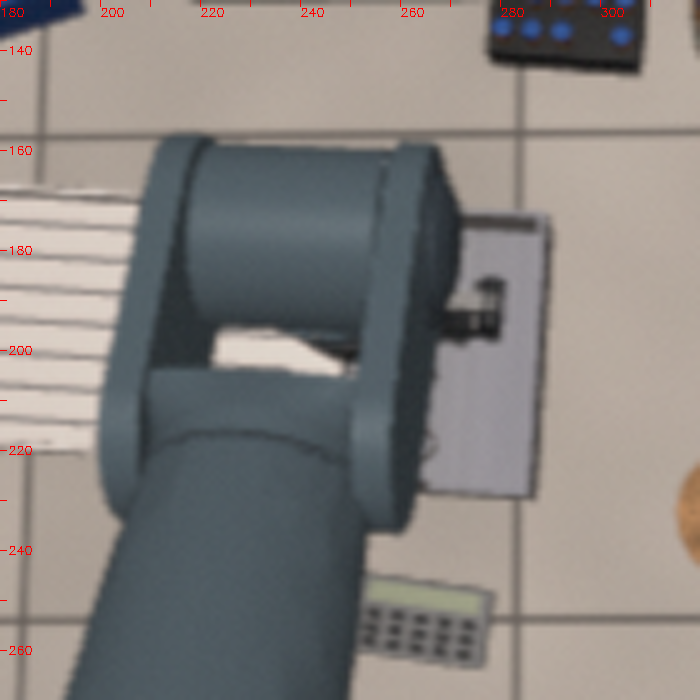

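step_arm([
  {"rx": 0, "ry": 0, "rz": 0, "tx": 0, "ty": 0, "tz": 0.03, "fingers": 0.3},
  {"rx": 0, "ry": 0, "rz": 0, "tx": 0, "ty": 0, "tz": 0.02, "fingers": 0.3},
  {"rx": 0, "ry": 0, "rz": 0, "tx": 0, "ty": 0, "tz": 0.008, "fingers": 0.4},
  {"rx": 0, "ry": 0, "rz": 0, "tx": 0, "ty": 0, "tz": 0, "fingers": 0.6},
  {"rx": 0, "ry": 0, "rz": 0, "tx": 0, "ty": 0, "tz": 0, "fingers": 0.8},
  {"rx": 0, "ry": 0, "rz": 0, "tx": 0, "ty": 0, "tz": 0, "fingers": 1},
  {"rx": 0, "ry": 0, "rz": 0, "tx": 0, "ty": 0, "tz": 0, "fingers": 1},
  {"rx": 0, "ry": 0, "rz": 0, "tx": 0, "ty": 0, "tz": 0, "fingers": 1},
  {"rx": 0, "ry": 0, "rz": 0, "tx": 0, "ty": 0, "tz": 0, "fingers": 1},
  {"rx": 0, "ry": 0, "rz": 0, "tx": 0, "ty": 0, "tz": -0.004, "fingers": 1},
  {"rx": 0, "ry": 0, "rz": 0, "tx": 0, "ty": 0, "tz": -0.003, "fingers": 1},
  {"rx": 0, "ry": 0, "rz": 0, "tx": 0, "ty": 0, "tz": 0, "fingers": 1},
])

```text
t: 31.85
tool_pos: [0.5424, 0.0878, 0.1252]
ee_rot: [-180.0, -0.1, 176.8]
wrist_force: [-0.7, -0.3, -4.8]
opening: 0.0131
```

```bash
python3 look.py 24 210,180,370,320,5 345,140,445,270,5
```

```text
31.95 [0.5424 0.0878 0.1251] [-179.9932   -0.0801  176.8113] F [-0.4169 -0.41   -5.1191] open 0.013422370434006013
q [ -2.6275   9.6264 108.9332  -0.0069  61.5206 -89.4355]
side tcp,tip [289.3917 234.1506 289.787  241.3261]
top tcp,tip [262.0219 196.1727 263.2645 197.2452]
```

View pics/s24.png

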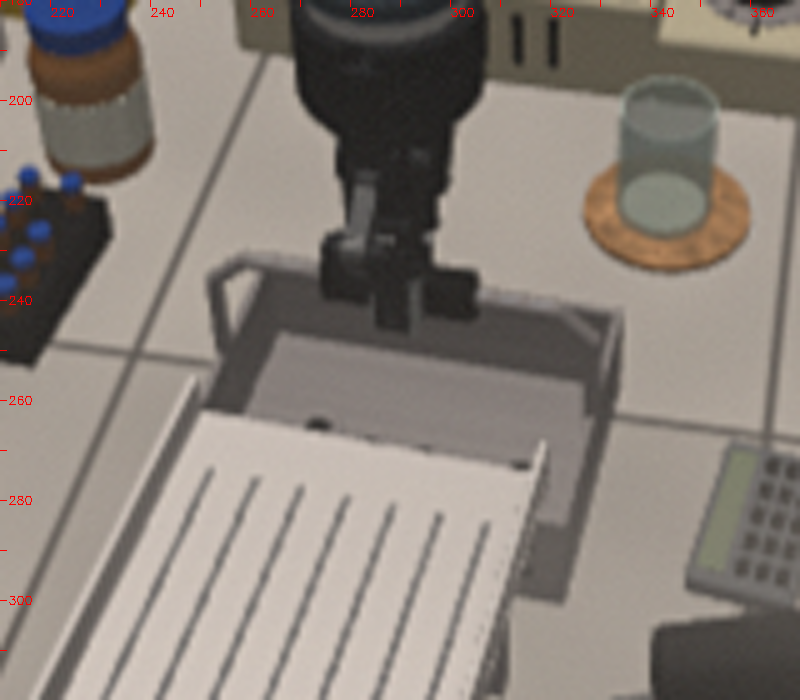

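View pics/t24.png

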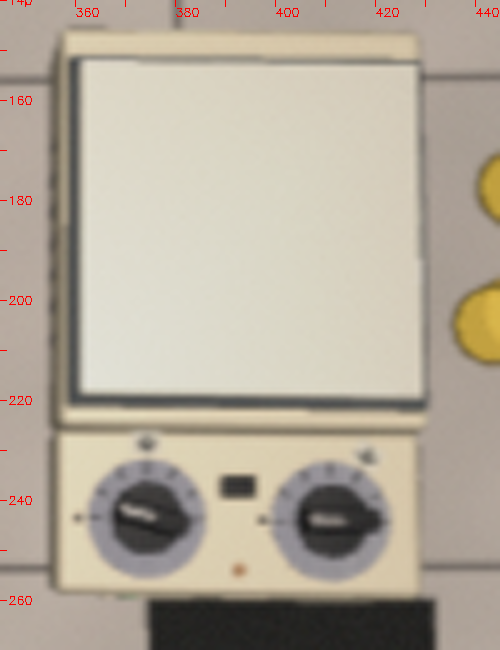

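```bash
python3 - <<'E'
from h import *
import glob
f=cv2.imread('pics/top24.png')
# metric grid x .45...70, y -.42..-.17 at z=.105
xs=np.arange(.44,.71,.0005); ys=np.arange(-.42,-.16,.0005)
X,Y=np.meshgrid(xs,ys,indexing='ij')
uv=proj('top',np.c_[X.ravel(),Y.ravel(),np.full(X.size,.105)]).astype(np.float32).reshape(X.shape+(2,))
w=cv2.remap(f,uv[...,0],uv[...,1],cv2.INTER_CUBIC)
# gradients along scanlines through dark edges
g=cv2.cvtColor(w,cv2.COLOR_BGR2GRAY).astype(float); g=cv2.GaussianBlur(g,(0,0),3)
def edge(line,lo,hi): # strongest gradient idx
    d=np.gradient(line); return lo+np.argmax(np.abs(d[lo:hi]))
def idx(a,v): return int(round((v-a[0])/.0005))
E={}
for name,rng in(('yL',(-.21,-.185)),('yR',(-.41,-.39))):
    pts=[]
    for x in np.arange(.50,.655,.01):
        i=idx(xs,x); lo,hi=idx(ys,rng[0]),idx(ys,rng[1]); d=np.gradient(g[i]); 
        s=d if name=='yR' else -d   # white inside -> falling outward
        pts.append((x,ys[lo+np.argmax(s[lo:hi])]))
    p=np.array(pts); print(name,np.polyfit(p[:,0]-.575,p[:,1],1), p[:,1].std())
for name,rng in(('xF',(.665,.69)),('xN',(.46,.485))):
    pts=[]
    for y in np.arange(-.37,-.22,.01):
        j=idx(ys,y); lo,hi=idx(xs,rng[0]),idx(xs,rng[1]); d=np.gradient(g[:,j]); s=d if name=='xN' else -d
        pts.append((y,xs[lo+np.argmax(s[lo:hi])]))
    p=np.array(pts); print(name,np.polyfit(p[:,0]+.297,p[:,1],1), p[:,1].std())
# knobs & side
K=[(374,243.5),(411,243.9)]
print(back('top',K,.06)[:,:2])
print(back('side',[(366,155),(363,176)],.06)[:,:2])
E
```

```text
yL [-0.01772059 -0.19778125] 0.000828567098972679
yR [-0.01595588 -0.39515625] 0.000804649574348984
xF [0.0225     0.67340083] 0.0010434983894998945
xN [0.01696429 0.47715089] 0.000757187779440037
[[ 0.40652852 -0.23955389]
 [ 0.40489328 -0.34983945]]
[[ 0.40421034 -0.34814119]
 [ 0.40471449 -0.23941738]]
```

step_arm([
  {"rx": 0, "ry": 0, "rz": 0, "tx": 0, "ty": -0.01, "tz": 0, "fingers": 1},
  {"rx": 0, "ry": 0, "rz": 0, "tx": 0, "ty": -0.02, "tz": 0, "fingers": 1},
  {"rx": 0, "ry": 0, "rz": 0, "tx": 0, "ty": -0.02, "tz": 0, "fingers": 1},
  {"rx": 0, "ry": 0, "rz": 0, "tx": 0, "ty": -0.015, "tz": 0, "fingers": 1},
  {"rx": 0, "ry": 0, "rz": 0, "tx": 0, "ty": 0, "tz": -0.02, "fingers": 1},
  {"rx": 0, "ry": 0, "rz": 0, "tx": 0, "ty": 0, "tz": -0.03, "fingers": 1},
  {"rx": 0, "ry": 0, "rz": 0, "tx": 0, "ty": 0, "tz": -0.04, "fingers": 1},
  {"rx": 0, "ry": 0, "rz": 0, "tx": 0, "ty": 0, "tz": -0.04, "fingers": 1},
  {"rx": 0, "ry": 0, "rz": -0.0183, "tx": 0, "ty": 0, "tz": -0.02, "fingers": 1},
  {"rx": 0, "ry": 0, "rz": -0.0184, "tx": 0, "ty": 0, "tz": 0, "fingers": 1},
])

```text
t: 32.95
tool_pos: [0.5413, 0.0222, 0.2799]
ee_rot: [-179.9, 0.5, 179.0]
wrist_force: [0.5, 0.3, -5.0]
opening: 0.0131
```

```bash
python3 look.py 25 210,130,370,290,4 200,130,340,270,5
```

```text
33.05 [0.5389 0.0227 0.2747] [179.9921  -0.0786 178.9123] F [-0.6973  0.4553 -5.3519] open 0.012605872710717982
q [ -9.6377  -1.8766 104.2119  -0.004   77.7436 -98.5492]
side tcp,tip [295.1453 159.672  295.4655 168.519 ]
top tcp,tip [278.2041 188.7682 279.2695 190.1834]
```

View pics/s25.png

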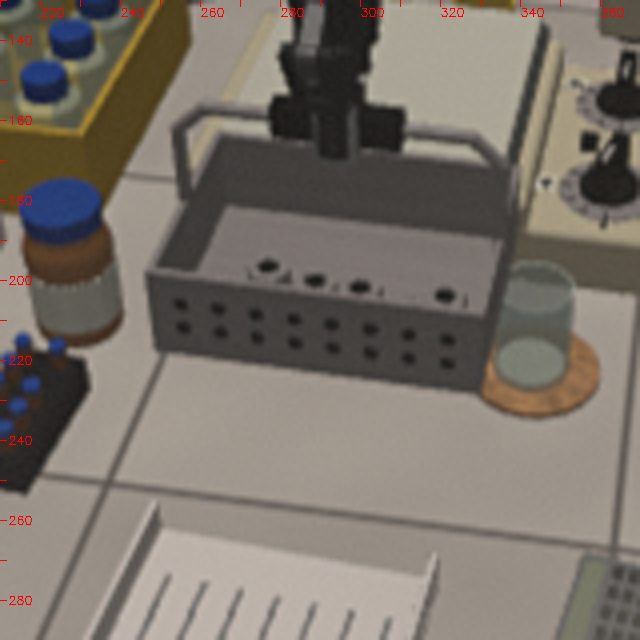

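```bash
python3 - <<'E'
from h import *
def T(x,y,yaw,P):
    a=np.radians(yaw);M=np.array([[np.cos(a),-np.sin(a),0],[np.sin(a),np.cos(a),0],[0,0,1]]);return np.array(P)@M.T+[x,y,0]
for dx in(-.004,-.002,0): print(dx,proj('side',T(.5389+dx,.0227,-1.1,[(.088,.065,.2103),(-.088,.065,.2103),(.088,-.065,.2103),(-.088,.065,.1553),(.088,.065,.1553)])).ravel())
E
```

```text
-0.004 [248.85137108 199.02873386 333.9521126  209.7641685  266.54123794
 163.39278696 333.10883938 229.72377796 251.53397176 218.8806226 ]
-0.002 [247.90669126 198.92207023 332.95400323 209.65113442 265.69213451
 163.30670926 332.15320424 229.60979708 250.62741423 218.77280617]
0 [246.96256133 198.81546868 331.95649203 209.53816809 264.84347294
 163.22067636 331.19811758 229.49588162 249.72136269 218.66504991]
```

View pics/t25.png

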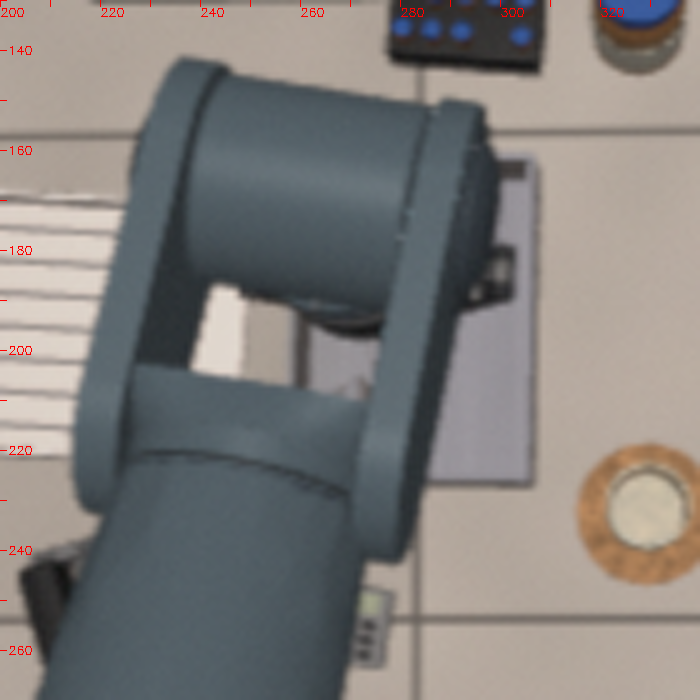

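step_arm([
  {"rx": 0, "ry": 0, "rz": 0, "tx": -0.0028, "ty": -0.0194, "tz": 0, "fingers": 1},
  {"rx": 0, "ry": 0, "rz": 0, "tx": -0.0048, "ty": -0.0354, "tz": 0, "fingers": 1},
  {"rx": 0, "ry": 0, "rz": 0, "tx": -0.0048, "ty": -0.0354, "tz": 0, "fingers": 1},
  {"rx": 0, "ry": 0, "rz": 0, "tx": -0.0048, "ty": -0.0354, "tz": 0, "fingers": 1},
  {"rx": 0, "ry": 0, "rz": 0, "tx": -0.0048, "ty": -0.0354, "tz": 0, "fingers": 1},
  {"rx": 0, "ry": 0, "rz": 0, "tx": -0.0048, "ty": -0.0354, "tz": 0, "fingers": 1},
  {"rx": 0, "ry": 0, "rz": 0, "tx": -0.0048, "ty": -0.0354, "tz": 0, "fingers": 1},
  {"rx": 0, "ry": 0, "rz": 0, "tx": -0.0048, "ty": -0.0354, "tz": 0, "fingers": 1},
  {"rx": 0, "ry": 0, "rz": 0, "tx": -0.0048, "ty": -0.0354, "tz": 0, "fingers": 1},
  {"rx": 0, "ry": 0, "rz": 0, "tx": -0.002, "ty": -0.0165, "tz": 0, "fingers": 1},
  {"rx": 0, "ry": 0, "rz": 0, "tx": 0, "ty": 0, "tz": 0.02, "fingers": 1},
  {"rx": 0, "ry": 0, "rz": 0, "tx": 0, "ty": 0, "tz": 0.015, "fingers": 1},
  {"rx": 0, "ry": 0, "rz": 0, "tx": 0, "ty": 0, "tz": 0, "fingers": 1},
  {"rx": 0, "ry": 0, "rz": 0, "tx": 0, "ty": 0, "tz": 0, "fingers": 1},
])

```text
t: 34.45
tool_pos: [0.5761, -0.2958, 0.2393]
ee_rot: [179.9, -0.1, 179.0]
wrist_force: [-0.1, -0.2, -4.4]
opening: 0.0129
```

```bash
python3 look.py 26 230,80,390,220,4 300,110,460,270,4
```

```text
34.55 [ 0.577  -0.2965  0.2415] [-179.9669    0.051   178.9615] F [-0.1292  0.6361 -4.359 ] open 0.012731158877164146
q [ -37.1976   14.4075   90.0804    0.0035   75.4514 -126.16  ]
side tcp,tip [306.065  102.7914 306.1673 110.2257]
top tcp,tip [404.3628 175.3328 402.5611 177.0041]
```

View pics/s26.png

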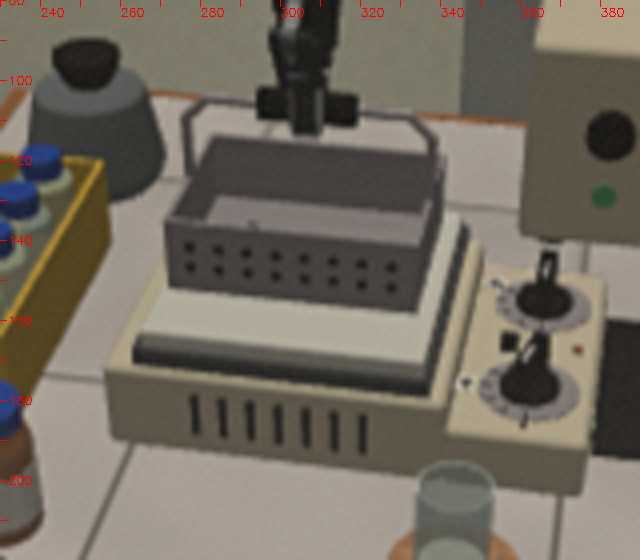

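View pics/t26.png

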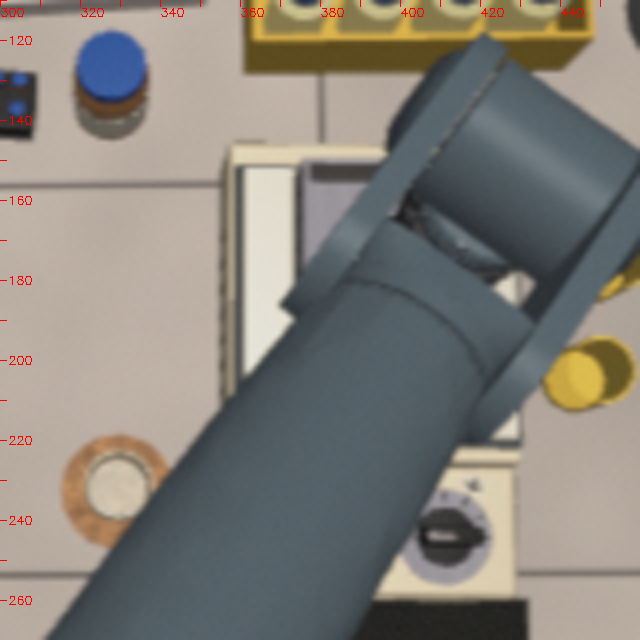

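step_arm([
  {"rx": 0, "ry": 0, "rz": 0, "tx": 0.001, "ty": 0, "tz": 0.008, "fingers": 1},
  {"rx": 0, "ry": 0, "rz": 0, "tx": 0, "ty": 0, "tz": 0.005, "fingers": 1},
  {"rx": 0, "ry": 0, "rz": 0, "tx": 0, "ty": 0, "tz": 0.003, "fingers": 1},
  {"rx": 0, "ry": 0, "rz": 0, "tx": 0, "ty": 0, "tz": 0, "fingers": 1},
  {"rx": 0, "ry": 0, "rz": 0, "tx": 0, "ty": 0, "tz": 0, "fingers": 1},
])

```text
t: 35.05
tool_pos: [0.5758, -0.2969, 0.2255]
ee_rot: [-180.0, 0.0, 178.9]
wrist_force: [-1.6, 1.7, -0.7]
opening: 0.013
```

```bash
python3 look.py 27 230,80,390,220,4 -
```

```text
35.1 [ 0.5758 -0.2969  0.2255] [-179.9747    0.0424  178.9224] F [-1.6746  1.4063 -0.108 ] open 0.013028750300688868
q [ -37.2921   15.1269   90.9454    0.0048   73.8786 -126.2159]
side tcp,tip [306.5918 108.1923 306.6864 115.4877]
top tcp,tip [403.2192 177.0003 401.4716 178.6081]
```

View pics/s27.png

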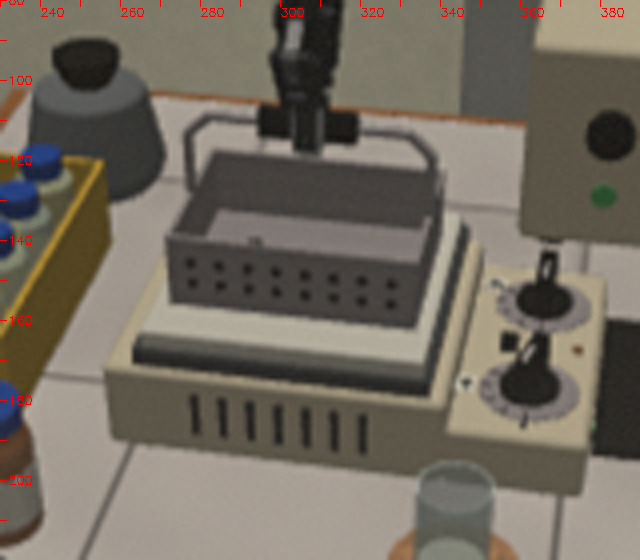

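step_arm([
  {"rx": 0, "ry": 0, "rz": 0, "tx": 0, "ty": 0, "tz": 0.0005, "fingers": 0.9},
  {"rx": 0, "ry": 0, "rz": 0, "tx": 0, "ty": 0, "tz": 0, "fingers": 0.7},
  {"rx": 0, "ry": 0, "rz": 0, "tx": 0, "ty": 0, "tz": 0, "fingers": 0.5},
  {"rx": 0, "ry": 0, "rz": 0, "tx": 0, "ty": 0, "tz": 0, "fingers": 0.4},
  {"rx": 0, "ry": 0, "rz": 0, "tx": 0, "ty": 0, "tz": 0, "fingers": 0.4},
  {"rx": 0, "ry": 0, "rz": 0, "tx": 0, "ty": 0, "tz": -0.02, "fingers": 0.4},
  {"rx": 0, "ry": 0, "rz": 0, "tx": 0, "ty": 0, "tz": -0.04, "fingers": 0.4},
  {"rx": 0, "ry": 0, "rz": 0, "tx": 0, "ty": 0, "tz": -0.04, "fingers": 0.4},
  {"rx": 0, "ry": 0, "rz": 0, "tx": 0.03, "ty": 0.04, "tz": 0, "fingers": 0.4},
  {"rx": 0, "ry": 0, "rz": 0, "tx": 0.03, "ty": 0.04, "tz": 0, "fingers": 0.4},
  {"rx": 0, "ry": 0, "rz": 0, "tx": 0.03, "ty": 0.04, "tz": 0, "fingers": 0.4},
  {"rx": 0, "ry": 0, "rz": 0, "tx": 0.03, "ty": 0.04, "tz": 0, "fingers": 0.4},
  {"rx": 0, "ry": 0, "rz": 0.14, "tx": 0.03, "ty": 0.04, "tz": 0, "fingers": 0.4},
  {"rx": 0, "ry": 0, "rz": 0.14, "tx": 0, "ty": 0, "tz": 0, "fingers": 0.4},
  {"rx": 0, "ry": 0, "rz": 0.14, "tx": 0, "ty": 0, "tz": 0, "fingers": 0.4},
  {"rx": 0, "ry": 0, "rz": 0.14, "tx": 0, "ty": 0, "tz": 0, "fingers": 0.4},
  {"rx": 0, "ry": 0, "rz": 0.14, "tx": 0, "ty": 0, "tz": 0, "fingers": 0.4},
  {"rx": 0, "ry": 0, "rz": 0.14, "tx": 0, "ty": 0, "tz": 0, "fingers": 0.4},
  {"rx": 0, "ry": 0, "rz": 0.14, "tx": 0, "ty": 0, "tz": 0, "fingers": 0.4},
  {"rx": 0, "ry": 0, "rz": 0, "tx": 0, "ty": 0, "tz": 0, "fingers": 0.4},
])

```text
t: 37.1
tool_pos: [0.4294, -0.0941, 0.3244]
ee_rot: [180.0, 0.0, 122.8]
wrist_force: [0.9, 0.5, -0.0]
opening: 0.0512
```

```bash
python3 look.py 28 230,80,390,220,5 340,130,440,270,5
```

```text
37.2 [ 0.4294 -0.0941  0.3244] [179.9914   0.0162 122.9294] F [ 0.5017 -0.2066  0.7316] open 0.05080430049805385
q [-27.2028 -18.9521 113.7932  -0.0006  85.1406 -60.1322]
side tcp,tip [355.7631 115.0443 355.0901 124.177 ]
top tcp,tip [325.7719 231.861  325.7309 232.3067]
```

View pics/s28.png

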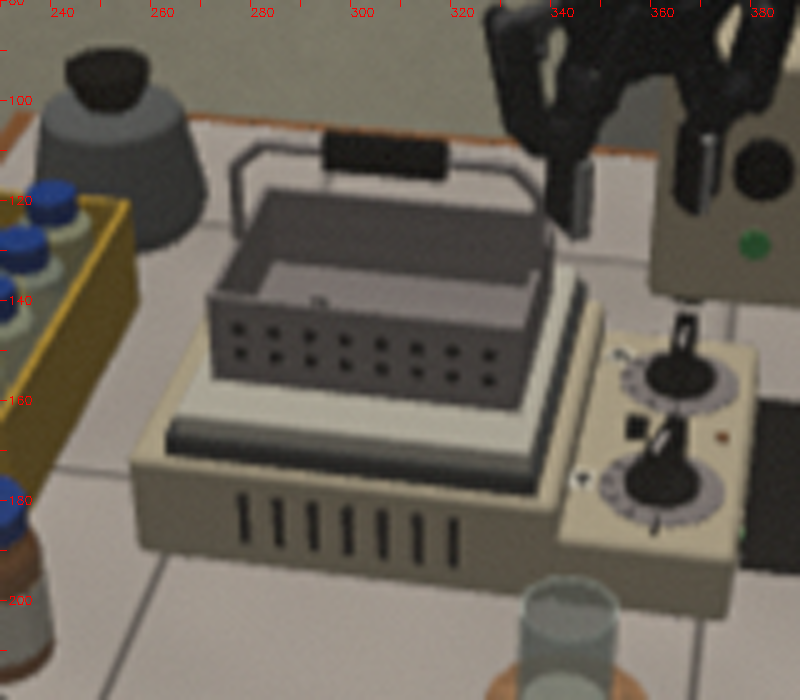

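View pics/t28.png

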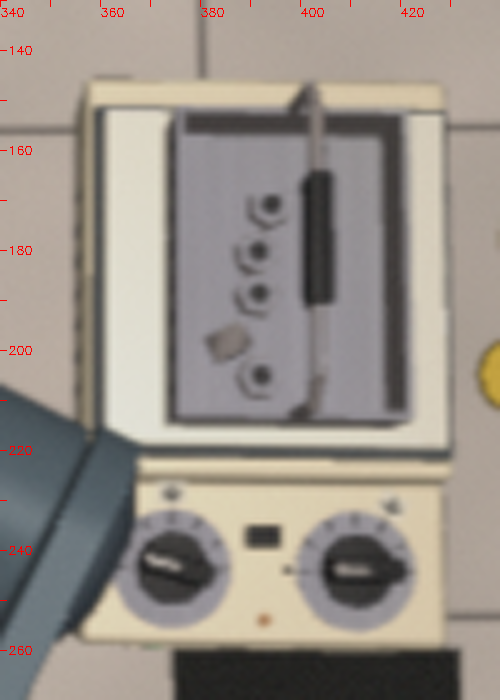

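```bash
python3 - <<'E'
from h import *
P=back('top',[(374.4,151.6),(422.4,152),(422,214.4),(373.4,214.6)],.16)[:,:2]; print(P,P.mean(0))
def T(x,y,yaw,P):
    a=np.radians(yaw);M=np.array([[np.cos(a),-np.sin(a),0],[np.sin(a),np.cos(a),0],[0,0,1]]);return np.array(P)@M.T+[x,y,0]
print(proj('top',T(.5752,-.297,-1.1,[(.088,.065,.16),(.088,-.065,.16),(-.088,-.065,.16),(-.088,.065,.16)])))
print(proj('side',T(.5752,-.297,-1.1,[(.088,.065,.16),(.088,.065,.105),(-.088,.065,.105),(.1,.1,.105),(-.1,.1,.105),(-.1,-.1,.105)])))
h=T(.5752,-.297,-1.1,[(-.17,.055,.087),(-.17,-.055,.087)]);print(h)
print('top of bar',proj('top',h+[0,0,.01]),proj('side',h+[0,0,.01]))
E
```

```text
[[ 0.66162699 -0.23274881]
 [ 0.65929711 -0.36669588]
 [ 0.48392089 -0.35934494]
 [ 0.48410331 -0.22624576]] [ 0.57223708 -0.29625885]
[[374.71902061 150.62144671]
 [421.28271703 151.0888387 ]
 [422.32234872 213.65581203]
 [374.85123199 213.01502801]]
[[270.74565432 138.03951553]
 [272.09118302 154.92958005]
 [333.7171148  161.7048096 ]
 [264.49097501 161.36958237]
 [336.13352532 169.42616109]
 [345.80248825 132.16079337]]
[[ 0.40628719 -0.23874657  0.087     ]
 [ 0.40417547 -0.3487263   0.087     ]]
top of bar [[375.42487792 243.37082463]
 [413.59305254 243.9502808 ]] [[363.45716866 165.30682564]
 [367.05801969 144.44346902]]
```

```bash
python3 - <<'E'
from h import *
f=cv2.imread('pics/side28.png')
xs=np.arange(.45,.70,.0005); ys=np.arange(-.43,-.16,.0005)
X,Y=np.meshgrid(xs,ys,indexing='ij')
uv=proj('side',np.c_[X.ravel(),Y.ravel(),np.full(X.size,.105)]).astype(np.float32).reshape(X.shape+(2,))
w=cv2.remap(f,uv[...,0],uv[...,1],cv2.INTER_CUBIC)
v=cv2.flip(cv2.flip(w,0),1)
for x in np.arange(.45,.7,.05):
    r=int((xs[-1]-x)/.0005); cv2.putText(v,f'{x:.2f}',(0,r),0,.4,(0,0,255)); cv2.line(v,(0,r),(8,r),(0,0,255))
for y in np.arange(-.4,-.16,.05):
    c=int((ys[-1]-y)/.0005); cv2.putText(v,f'{y:.2f}',(c,10),0,.4,(0,0,255)); cv2.line(v,(c,0),(c,8),(0,0,255))
cv2.imwrite('pics/w28.png',v); print(v.shape)
E
```

```text
(500, 540, 3)
```

View pics/w28.png

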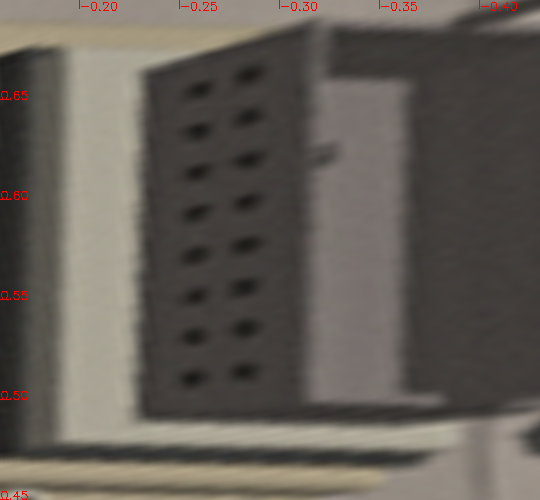

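```bash
python3 - <<'E'
from h import *
f=cv2.imread('pics/top28.png')[:,:,::-1]; crop(f,360,225,430,262,11,'pics/k28t.png')
f=cv2.imread('pics/side28.png')[:,:,::-1]; crop(f,335,135,390,195,10,'pics/k28s.png')
def bar(c,th):
    a=np.radians(88.9)-th; d=np.array([np.cos(a),np.sin(a),0]); n=np.array([-d[1],d[0],0])
    return np.array([[*c,.097]])+np.array([d*.021,-d*.021,d*.021+n*.007,d*.021-n*.007,-d*.021+n*.007,-d*.021-n*.007])
for th in(0,.524,1.047):
    print(th,((proj('top',bar((.4058,-.2392),th))-[360,225])*11).round().tolist(),((proj('side',bar((.4058,-.2392),th))-[335,135])*10).round().tolist())
E
```

```text
0 [[91.0, 203.0], [251.0, 205.0], [91.0, 229.0], [91.0, 176.0], [252.0, 232.0], [251.0, 178.0]] [[279.0, 346.0], [294.0, 260.0], [305.0, 349.0], [253.0, 343.0], [319.0, 263.0], [269.0, 257.0]]
0.524 [[102.0, 163.0], [241.0, 245.0], [89.0, 186.0], [115.0, 140.0], [228.0, 268.0], [254.0, 222.0]] [[242.0, 336.0], [330.0, 270.0], [262.0, 345.0], [221.0, 326.0], [351.0, 279.0], [310.0, 261.0]]
1.047 [[131.0, 134.0], [212.0, 274.0], [108.0, 147.0], [154.0, 121.0], [189.0, 287.0], [235.0, 261.0]] [[217.0, 317.0], [355.0, 288.0], [227.0, 330.0], [207.0, 303.0], [366.0, 302.0], [345.0, 275.0]]
```

View pics/k28t.png

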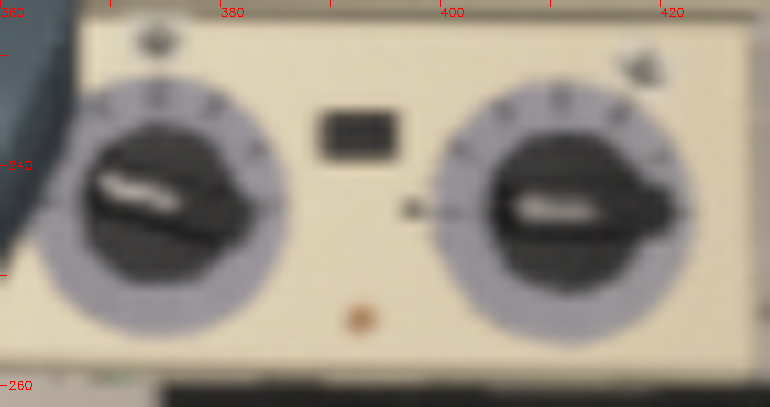

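View pics/k28s.png

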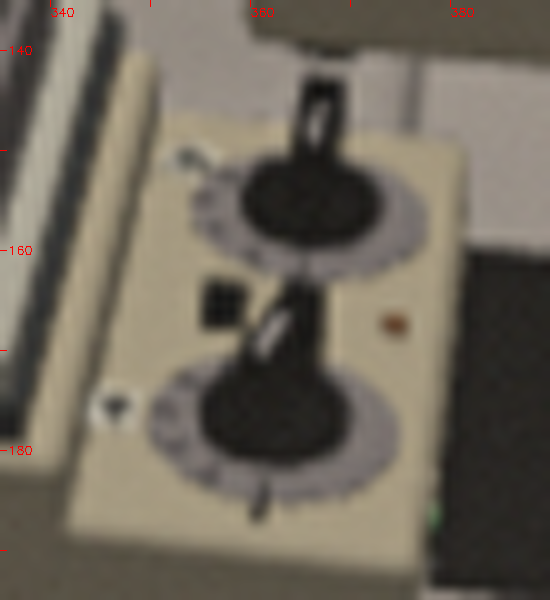

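step_arm([
  {"rx": 0, "ry": 0, "rz": 0.1423, "tx": 0, "ty": 0, "tz": 0, "fingers": 0.4},
  {"rx": 0, "ry": 0, "rz": 0.1423, "tx": 0, "ty": 0, "tz": 0, "fingers": 0.4},
  {"rx": 0, "ry": 0, "rz": 0.1423, "tx": 0, "ty": 0, "tz": 0, "fingers": 0.4},
  {"rx": 0, "ry": 0, "rz": 0.1423, "tx": 0, "ty": 0, "tz": 0, "fingers": 0.4},
  {"rx": 0, "ry": 0, "rz": 0.1423, "tx": 0, "ty": 0, "tz": 0, "fingers": 0.4},
  {"rx": 0, "ry": 0, "rz": 0.1423, "tx": 0, "ty": 0, "tz": 0, "fingers": 0.4},
  {"rx": 0, "ry": 0, "rz": 0, "tx": -0.0365, "ty": 0.0043, "tz": 0, "fingers": 0.4},
  {"rx": 0, "ry": 0, "rz": 0, "tx": -0.0365, "ty": 0.0043, "tz": 0, "fingers": 0.4},
  {"rx": 0, "ry": 0, "rz": 0, "tx": -0.0365, "ty": 0.0043, "tz": 0, "fingers": 0.4},
  {"rx": 0, "ry": 0, "rz": 0, "tx": -0.0365, "ty": 0.0044, "tz": 0, "fingers": 0.4},
  {"rx": 0, "ry": 0, "rz": 0, "tx": 0, "ty": 0, "tz": 0.04, "fingers": 0.4},
  {"rx": 0, "ry": 0, "rz": 0, "tx": 0, "ty": 0, "tz": 0.04, "fingers": 0.4},
  {"rx": 0, "ry": 0, "rz": 0, "tx": 0, "ty": 0, "tz": 0.04, "fingers": 0.4},
  {"rx": 0, "ry": 0, "rz": 0, "tx": 0, "ty": 0, "tz": 0.04, "fingers": 0.4},
  {"rx": 0, "ry": 0, "rz": 0, "tx": 0, "ty": 0, "tz": 0, "fingers": 0.4},
  {"rx": 0, "ry": 0, "rz": 0, "tx": 0, "ty": 0, "tz": 0, "fingers": 0.4},
])

```text
t: 38.8
tool_pos: [0.4055, -0.2392, 0.1649]
ee_rot: [-180.0, -0.0, 73.9]
wrist_force: [0.8, -0.2, 0.7]
opening: 0.0512
```

```bash
python3 look.py 29 310,80,410,200,6 350,190,440,270,7
python3 - <<'E'
from h import *
s=manip.sense();print(s['moment'])
E
```

```text
38.9 [ 0.4067 -0.2403  0.167 ] [179.7672   0.1246  73.8967] F [0.1653 0.7503 0.6392] open 0.05146273999303555
q [-44.3701  -4.7123 118.809    0.0006  65.6392 -28.2674]
side tcp,tip [365.4249 143.2755 364.7554 150.2846]
top tcp,tip [379.5521 242.7734 378.3749 242.922 ]
[-0.02360591  0.03904318 -0.03976764]
```

View pics/s29.png

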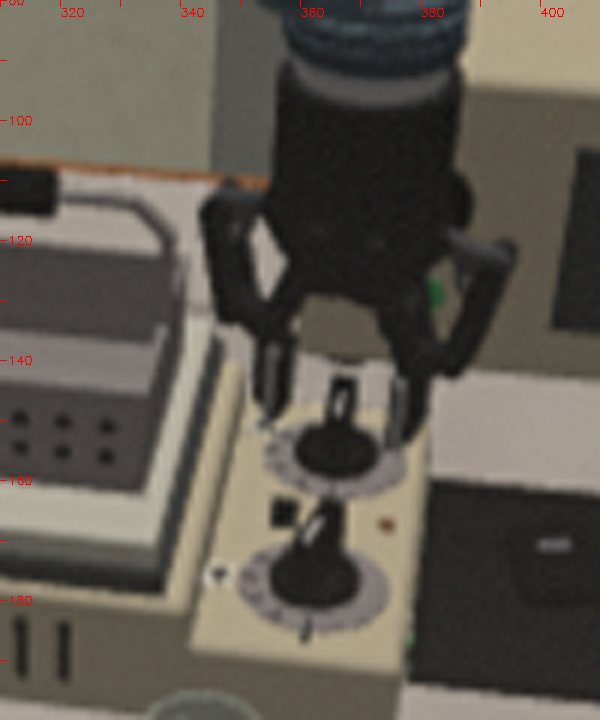

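View pics/t29.png

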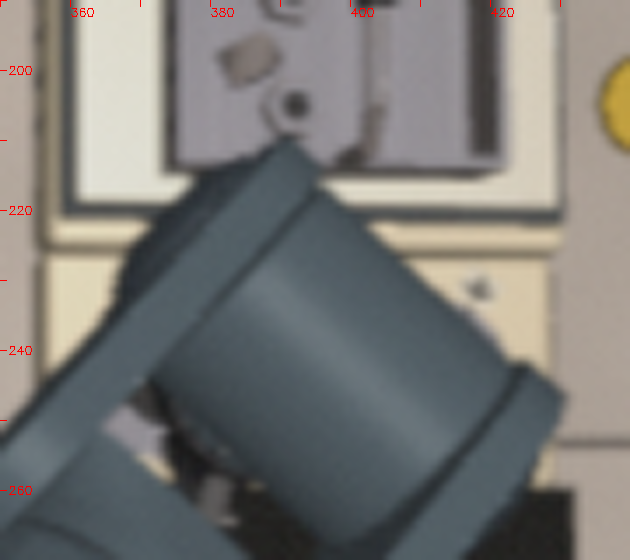

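step_arm([
  {"rx": 0, "ry": 0, "rz": 0, "tx": 0.001, "ty": -0.001, "tz": 0.02, "fingers": 0.6},
  {"rx": 0, "ry": 0, "rz": 0, "tx": 0, "ty": 0, "tz": 0.02, "fingers": 0.6},
  {"rx": 0, "ry": 0, "rz": 0, "tx": 0, "ty": 0, "tz": 0.02, "fingers": 0.6},
  {"rx": 0, "ry": 0, "rz": 0, "tx": 0, "ty": 0, "tz": 0.01, "fingers": 0.6},
  {"rx": 0, "ry": 0, "rz": 0, "tx": 0, "ty": 0, "tz": 0.003, "fingers": 0.6},
  {"rx": 0, "ry": 0, "rz": 0, "tx": 0, "ty": 0, "tz": 0, "fingers": 0.6},
  {"rx": 0, "ry": 0, "rz": 0, "tx": 0, "ty": 0, "tz": 0, "fingers": 0.6},
])

```text
t: 39.6
tool_pos: [0.4055, -0.2386, 0.0927]
ee_rot: [179.9, 0.1, 73.9]
wrist_force: [0.4, 0.2, -0.2]
opening: 0.0342
```

```bash
python3 look.py 30 310,80,410,200,6 -
```

```text
39.65 [ 0.4054 -0.2386  0.0925] [179.8805   0.0641  73.8526] F [ 0.2227 -0.5545 -0.2295] open 0.03399798457410696
q [-44.3237   2.4006 120.9744  -0.0001  56.4894 -28.1764]
side tcp,tip [363.6417 166.6995 363.0219 173.1288]
top tcp,tip [375.1559 243.7007 374.1446 243.8209]
```

View pics/s30.png

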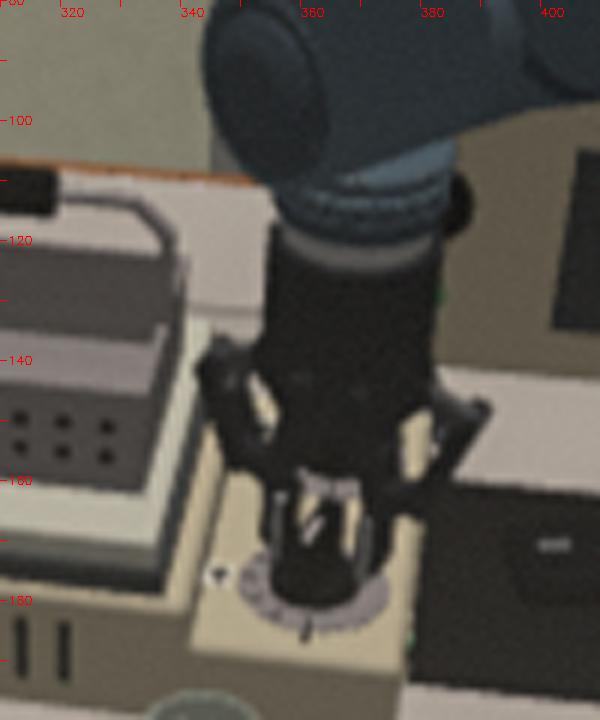

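step_arm([
  {"rx": 0, "ry": 0, "rz": 0, "tx": 0, "ty": 0, "tz": -0.002, "fingers": 0.7},
  {"rx": 0, "ry": 0, "rz": 0, "tx": 0, "ty": 0, "tz": 0, "fingers": 0.8},
  {"rx": 0, "ry": 0, "rz": 0, "tx": 0, "ty": 0, "tz": 0, "fingers": 0.9},
  {"rx": 0, "ry": 0, "rz": 0, "tx": 0, "ty": 0, "tz": 0, "fingers": 1},
  {"rx": 0, "ry": 0, "rz": 0, "tx": 0, "ty": 0, "tz": 0, "fingers": 1},
  {"rx": 0, "ry": 0, "rz": 0, "tx": 0, "ty": 0, "tz": 0, "fingers": 1},
])

```text
t: 40.25
tool_pos: [0.4081, -0.2394, 0.0952]
ee_rot: [179.4, 0.1, 73.8]
wrist_force: [11.5, -0.9, -4.7]
opening: 0.0126
```

```bash
python3 look.py 31 310,80,410,200,6 -; python3 -c "
from h import *
print(manip.sense()['moment'])"
```

```text
40.3 [ 0.4081 -0.2394  0.0951] [179.4092   0.0948  73.7783] F [13.0671 -0.874  -4.6191] open 0.012682150921855083
q [-44.2651   2.233  120.8118   0.2331  56.3894 -28.172 ]
side tcp,tip [362.774  165.6586 362.1647 172.105 ]
top tcp,tip [375.5548 242.7578 374.5335 242.8971]
[-0.10062047 -1.85671326 -0.01877907]
```

View pics/s31.png

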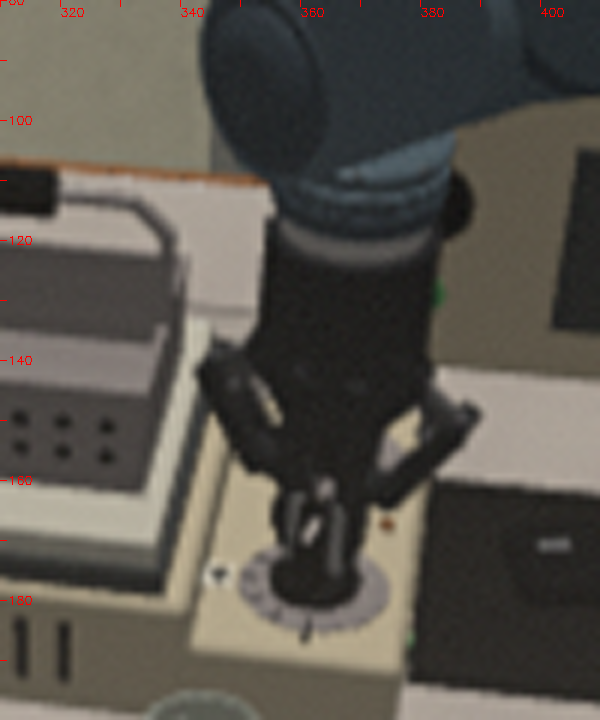

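step_arm([
  {"rx": 0, "ry": 0, "rz": 0, "tx": 0, "ty": 0.003, "tz": 0, "fingers": 1},
  {"rx": 0, "ry": 0, "rz": 0.131, "tx": 0, "ty": 0, "tz": 0, "fingers": 1},
  {"rx": 0, "ry": 0, "rz": 0.131, "tx": 0, "ty": 0, "tz": 0, "fingers": 1},
  {"rx": 0, "ry": 0, "rz": 0.131, "tx": 0, "ty": 0, "tz": 0, "fingers": 1},
])

```text
t: 40.7
tool_pos: [0.4082, -0.2393, 0.095]
ee_rot: [180.0, 0.0, 51.1]
wrist_force: [-2.5, 1.6, 9.6]
opening: 0.0126
```

```bash
python3 look.py 32 310,80,410,200,6 -; python3 -c "
from h import *
print(manip.sense()['moment'])"
```

```text
40.75 [ 0.4082 -0.2393  0.0951] [179.9457   0.0195  50.816 ] F [-2.2917  2.3447  9.7211] open 0.012786123385359633
q [-44.1392   2.5469 120.4945  -0.0175  56.9028  -4.9457]
side tcp,tip [362.7264 165.7024 362.1176 172.1483]
top tcp,tip [375.5104 242.7182 374.4901 242.8582]
[0.48291    0.5821071  0.07784994]
```

View pics/s32.png

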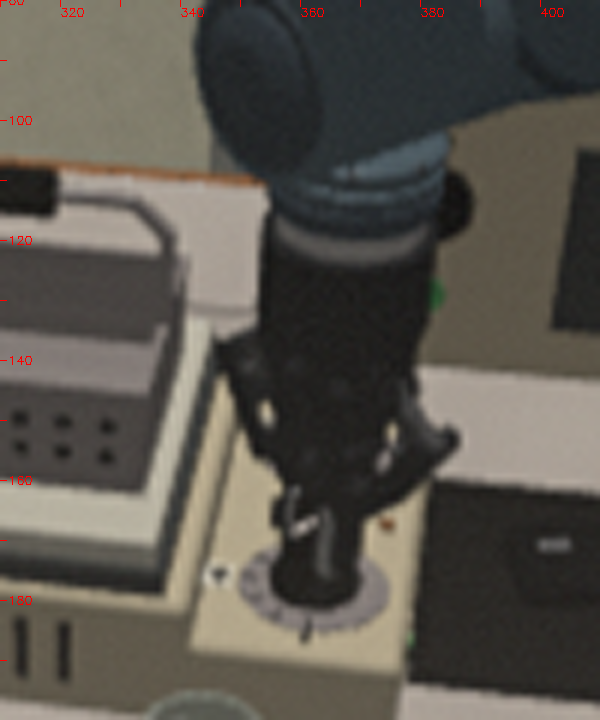

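step_arm([
  {"rx": 0, "ry": 0, "rz": 0.13, "tx": 0, "ty": 0, "tz": 0, "fingers": 1},
  {"rx": 0, "ry": 0, "rz": 0.13, "tx": 0, "ty": 0, "tz": 0, "fingers": 1},
  {"rx": 0, "ry": 0, "rz": 0.13, "tx": 0, "ty": 0, "tz": 0, "fingers": 1},
  {"rx": 0, "ry": 0, "rz": 0.13, "tx": 0, "ty": 0, "tz": 0, "fingers": 1},
  {"rx": 0, "ry": 0, "rz": 0.13, "tx": 0, "ty": 0, "tz": 0, "fingers": 1},
  {"rx": 0, "ry": 0, "rz": 0.13, "tx": 0, "ty": 0, "tz": 0, "fingers": 1},
  {"rx": 0, "ry": 0, "rz": 0.13, "tx": 0, "ty": 0, "tz": 0, "fingers": 1},
  {"rx": 0, "ry": 0, "rz": 0, "tx": 0, "ty": 0, "tz": 0, "fingers": 1},
  {"rx": 0, "ry": 0, "rz": 0, "tx": 0, "ty": 0, "tz": 0, "fingers": 1},
])

```text
t: 41.65
tool_pos: [0.408, -0.2385, 0.095]
ee_rot: [-179.9, 0.0, -0.8]
wrist_force: [-3.0, 4.7, 13.4]
opening: 0.0127
```

```bash
python3 look.py 33 310,80,410,200,6 -; python3 -c "
from h import *
print(manip.sense()['moment'])"
```

```text
41.7 [ 0.408  -0.2385  0.095 ] [-179.9208    0.0199   -0.8034] F [-2.3441  6.1012 13.5901] open 0.012881000207967647
q [-44.1156   2.5229 120.5215   0.0524  57.0244  46.6592]
side tcp,tip [362.7882 165.8841 362.1783 172.3314]
top tcp,tip [375.2262 242.8019 374.2116 242.9402]
[ 1.0944989   0.66780437 -0.00754227]
```

View pics/s33.png

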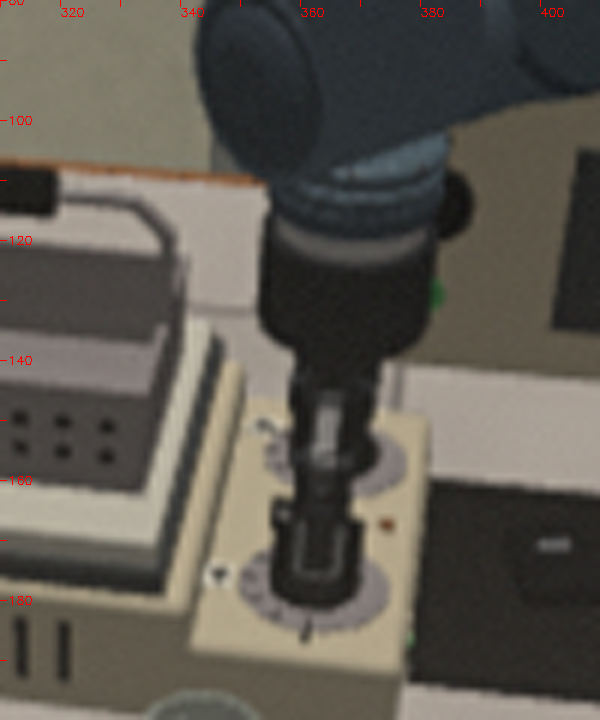

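step_arm([
  {"rx": 0, "ry": 0, "rz": 0, "tx": 0, "ty": 0, "tz": 0, "fingers": 0.9},
  {"rx": 0, "ry": 0, "rz": 0, "tx": 0, "ty": 0, "tz": 0, "fingers": 0.75},
  {"rx": 0, "ry": 0, "rz": 0, "tx": 0, "ty": 0, "tz": 0, "fingers": 0.6},
  {"rx": 0, "ry": 0, "rz": 0, "tx": 0, "ty": 0, "tz": 0, "fingers": 0.6},
  {"rx": 0, "ry": 0, "rz": 0, "tx": 0, "ty": 0, "tz": -0.02, "fingers": 0.6},
  {"rx": 0, "ry": 0, "rz": 0, "tx": 0, "ty": 0, "tz": -0.04, "fingers": 0.6},
  {"rx": 0, "ry": 0, "rz": 0, "tx": 0, "ty": 0, "tz": -0.04, "fingers": 0.6},
  {"rx": 0, "ry": 0, "rz": -0.1393, "tx": 0, "ty": 0, "tz": 0, "fingers": 0.6},
  {"rx": 0, "ry": 0, "rz": -0.1393, "tx": 0, "ty": 0, "tz": 0, "fingers": 0.6},
  {"rx": 0, "ry": 0, "rz": -0.1393, "tx": 0, "ty": 0, "tz": 0, "fingers": 0.6},
  {"rx": 0, "ry": 0, "rz": -0.1393, "tx": 0, "ty": 0, "tz": 0, "fingers": 0.6},
  {"rx": 0, "ry": 0, "rz": -0.1393, "tx": 0, "ty": 0, "tz": 0, "fingers": 0.6},
  {"rx": 0, "ry": 0, "rz": -0.1393, "tx": 0, "ty": 0, "tz": 0, "fingers": 0.6},
  {"rx": 0, "ry": 0, "rz": -0.1393, "tx": 0, "ty": 0, "tz": 0, "fingers": 0.6},
  {"rx": 0, "ry": 0, "rz": -0.1393, "tx": 0, "ty": 0, "tz": 0, "fingers": 0.6},
  {"rx": 0, "ry": 0, "rz": -0.1393, "tx": 0, "ty": 0, "tz": 0, "fingers": 0.6},
  {"rx": 0, "ry": 0, "rz": -0.1393, "tx": 0, "ty": 0, "tz": 0, "fingers": 0.6},
  {"rx": 0, "ry": 0, "rz": -0.1393, "tx": 0, "ty": 0, "tz": 0, "fingers": 0.6},
  {"rx": 0, "ry": 0, "rz": 0, "tx": -0.05, "ty": 0, "tz": 0, "fingers": 0.6},
  {"rx": 0, "ry": 0, "rz": 0, "tx": -0.05, "ty": 0, "tz": 0, "fingers": 0.6},
])

```text
t: 43.7
tool_pos: [0.4024, -0.339, 0.1932]
ee_rot: [180.0, 0.0, 87.1]
wrist_force: [0.9, 0.6, 0.7]
opening: 0.0342
```

```bash
python3 look.py 34 310,80,410,200,6 340,190,440,270,7
```

```text
43.8 [ 0.4018 -0.3433  0.1936] [179.9657   0.1303  86.7313] F [-0.1823  0.5019  0.9759] open 0.03402264218250621
q [-52.7809   1.3009 109.8925  -0.0628  68.6853 -49.4894]
side tcp,tip [370.6627 116.065  369.9636 123.0433]
top tcp,tip [420.321  244.2784 418.219  244.3984]
```

View pics/s34.png

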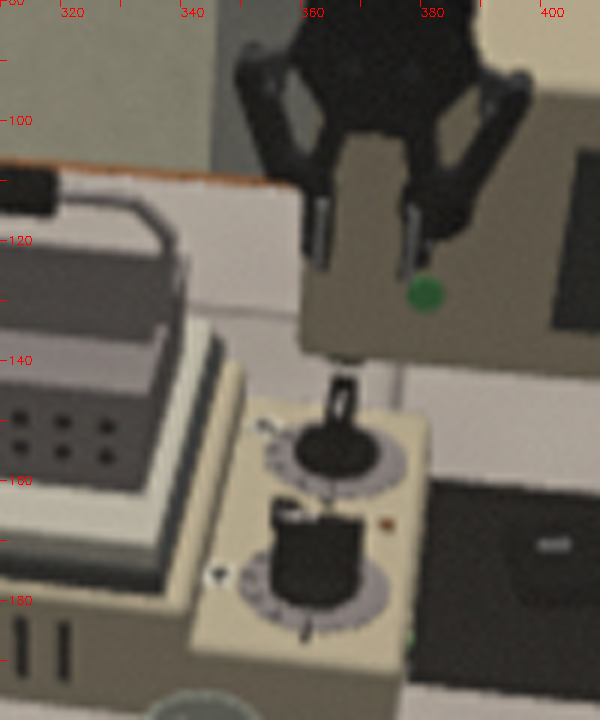

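View pics/t34.png

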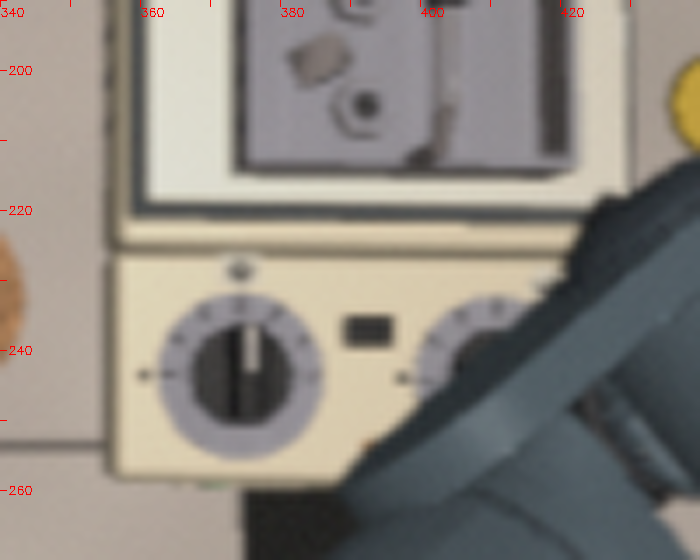

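step_arm([
  {"rx": 0, "ry": 0, "rz": 0, "tx": -0.0055, "ty": 0.0045, "tz": 0.02, "fingers": 0.6},
  {"rx": 0, "ry": 0, "rz": 0, "tx": 0, "ty": 0, "tz": 0.03, "fingers": 0.6},
  {"rx": 0, "ry": 0, "rz": 0, "tx": 0, "ty": 0, "tz": 0.02, "fingers": 0.6},
  {"rx": 0, "ry": 0, "rz": 0, "tx": 0, "ty": 0, "tz": 0.018, "fingers": 0.6},
  {"rx": 0, "ry": 0, "rz": 0, "tx": 0, "ty": 0, "tz": 0.009, "fingers": 0.6},
  {"rx": 0, "ry": 0, "rz": 0, "tx": 0, "ty": 0, "tz": 0, "fingers": 0.6},
  {"rx": 0, "ry": 0, "rz": 0, "tx": 0, "ty": 0, "tz": 0, "fingers": 0.6},
])

```text
t: 44.5
tool_pos: [0.4068, -0.3445, 0.0969]
ee_rot: [180.0, 0.0, 87.0]
wrist_force: [-0.1, 0.2, 0.3]
opening: 0.0343
```

```bash
python3 look.py 35 310,80,410,200,6 -
```

```text
44.55 [ 0.4071 -0.3448  0.0974] [179.9282   0.0835  86.9948] F [ 0.5285  0.3064 -0.4322] open 0.03405730203943576
q [-52.4518  10.0792 111.8792   0.0003  57.9314 -49.4468]
side tcp,tip [365.9981 144.9359 365.3903 151.2091]
top tcp,tip [412.2325 242.9476 410.4761 243.0835]
```

View pics/s35.png

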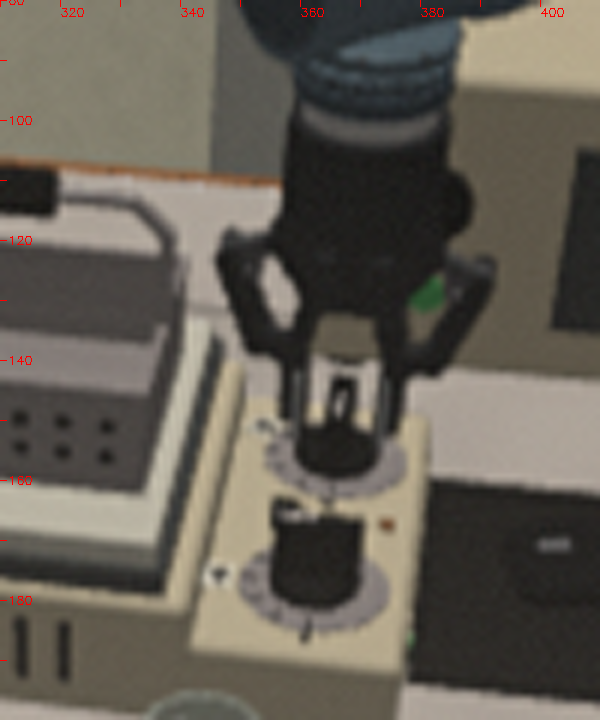

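step_arm([
  {"rx": 0, "ry": 0, "rz": 0, "tx": -0.004, "ty": -0.0005, "tz": 0.002, "fingers": 0.6},
  {"rx": 0, "ry": 0, "rz": 0, "tx": 0, "ty": 0, "tz": 0, "fingers": 0.7},
  {"rx": 0, "ry": 0, "rz": 0, "tx": 0, "ty": 0, "tz": 0, "fingers": 0.8},
  {"rx": 0, "ry": 0, "rz": 0, "tx": 0, "ty": 0, "tz": 0, "fingers": 0.9},
  {"rx": 0, "ry": 0, "rz": 0, "tx": 0, "ty": 0, "tz": 0, "fingers": 1},
  {"rx": 0, "ry": 0, "rz": 0, "tx": 0, "ty": 0, "tz": 0, "fingers": 1},
  {"rx": 0, "ry": 0, "rz": 0, "tx": 0, "ty": 0, "tz": 0, "fingers": 1},
])

```text
t: 45.25
tool_pos: [0.4067, -0.3488, 0.095]
ee_rot: [179.9, 0.1, 87.0]
wrist_force: [6.0, -0.6, 0.9]
opening: 0.0128
```

```bash
python3 look.py 36 310,80,410,200,6 -
```

```text
45.3 [ 0.4067 -0.3487  0.095 ] [179.8747   0.0757  86.9852] F [ 3.6001 -0.6415  1.4473] open 0.0128846447470863
q [-52.7655  10.573  111.6112   0.0553  57.6771 -49.7802]
side tcp,tip [366.1531 144.9462 365.5458 151.1963]
top tcp,tip [413.3978 243.0869 411.6219 243.2198]
```

step_arm([
  {"rx": 0, "ry": 0, "rz": 0.1288, "tx": 0, "ty": 0, "tz": 0, "fingers": 1},
  {"rx": 0, "ry": 0, "rz": 0.1288, "tx": 0, "ty": 0, "tz": 0, "fingers": 1},
  {"rx": 0, "ry": 0, "rz": 0.1288, "tx": 0, "ty": 0, "tz": 0, "fingers": 1},
  {"rx": 0, "ry": 0, "rz": 0.1288, "tx": 0, "ty": 0, "tz": 0, "fingers": 1},
  {"rx": 0, "ry": 0, "rz": 0.1288, "tx": 0, "ty": 0, "tz": 0, "fingers": 1},
  {"rx": 0, "ry": 0, "rz": 0.1288, "tx": 0, "ty": 0, "tz": 0, "fingers": 1},
  {"rx": 0, "ry": 0, "rz": 0.1288, "tx": 0, "ty": 0, "tz": 0, "fingers": 1},
  {"rx": 0, "ry": 0, "rz": 0.1288, "tx": 0, "ty": 0, "tz": 0, "fingers": 1},
  {"rx": 0, "ry": 0, "rz": 0.1288, "tx": 0, "ty": 0, "tz": 0, "fingers": 1},
  {"rx": 0, "ry": 0, "rz": 0.1288, "tx": 0, "ty": 0, "tz": 0, "fingers": 1},
  {"rx": 0, "ry": 0, "rz": 0.1288, "tx": 0, "ty": 0, "tz": 0, "fingers": 1},
  {"rx": 0, "ry": 0, "rz": 0.1288, "tx": 0, "ty": 0, "tz": 0, "fingers": 1},
  {"rx": 0, "ry": 0, "rz": 0.1288, "tx": 0, "ty": 0, "tz": 0, "fingers": 1},
  {"rx": 0, "ry": 0, "rz": 0.1288, "tx": 0, "ty": 0, "tz": 0, "fingers": 1},
  {"rx": 0, "ry": 0, "rz": 0.1288, "tx": 0, "ty": 0, "tz": 0, "fingers": 1},
  {"rx": 0, "ry": 0, "rz": 0.1288, "tx": 0, "ty": 0, "tz": 0, "fingers": 1},
  {"rx": 0, "ry": 0, "rz": 0, "tx": 0, "ty": 0, "tz": 0, "fingers": 1},
  {"rx": 0, "ry": 0, "rz": 0, "tx": 0, "ty": 0, "tz": 0, "fingers": 1},
])

```text
t: 47.1
tool_pos: [0.4066, -0.3483, 0.095]
ee_rot: [-180.0, -0.1, -31.0]
wrist_force: [5.5, 1.4, 3.8]
opening: 0.0129
```

```bash
python3 look.py 37 310,80,410,200,6 -
```

```text
47.15 [ 0.4066 -0.3483  0.095 ] [-179.9592   -0.0978  -30.9921] F [5.3789 1.4894 3.1214] open 0.012808165211907656
q [-52.7597  10.5631 111.6241   0.0877  57.7373  68.1855]
side tcp,tip [366.1723 145.0198 365.5646 151.2706]
top tcp,tip [413.265  243.1173 411.4918 243.2496]
```

View pics/s37.png

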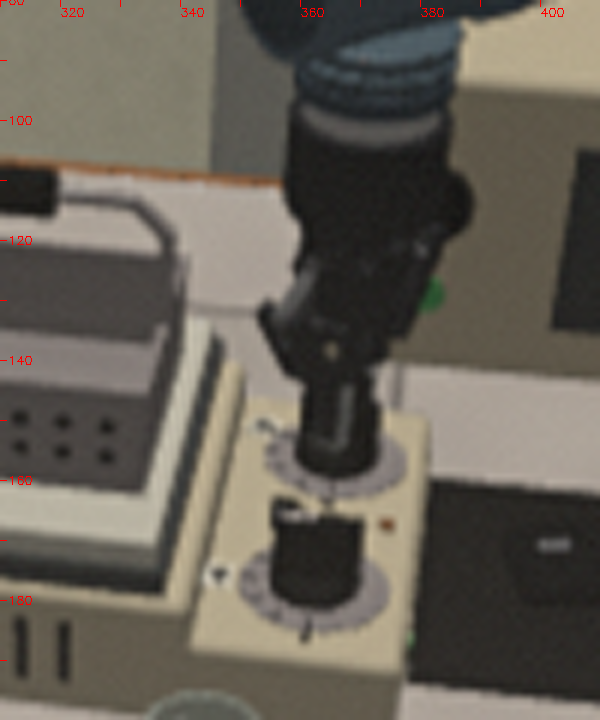

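step_arm([
  {"rx": 0, "ry": 0, "rz": 0, "tx": 0, "ty": 0, "tz": 0, "fingers": 0.9},
  {"rx": 0, "ry": 0, "rz": 0, "tx": 0, "ty": 0, "tz": 0, "fingers": 0.75},
  {"rx": 0, "ry": 0, "rz": 0, "tx": 0, "ty": 0, "tz": 0, "fingers": 0.6},
  {"rx": 0, "ry": 0, "rz": 0, "tx": 0, "ty": 0, "tz": 0, "fingers": 0.6},
  {"rx": 0, "ry": 0, "rz": 0, "tx": 0, "ty": 0, "tz": -0.02, "fingers": 0.6},
  {"rx": 0, "ry": 0, "rz": 0, "tx": 0, "ty": 0, "tz": -0.04, "fingers": 0.6},
  {"rx": 0, "ry": 0, "rz": 0, "tx": 0, "ty": 0, "tz": -0.05, "fingers": 0.6},
  {"rx": 0, "ry": 0, "rz": 0, "tx": 0, "ty": 0, "tz": -0.05, "fingers": 0.6},
  {"rx": 0, "ry": 0, "rz": 0, "tx": 0, "ty": 0, "tz": -0.05, "fingers": 0.6},
  {"rx": 0, "ry": 0, "rz": 0, "tx": -0.0258, "ty": -0.0422, "tz": 0, "fingers": 0.6},
  {"rx": 0, "ry": 0, "rz": 0, "tx": -0.0258, "ty": -0.0422, "tz": 0, "fingers": 0.6},
  {"rx": 0, "ry": 0, "rz": 0, "tx": -0.0258, "ty": -0.0422, "tz": 0, "fingers": 0.6},
  {"rx": 0, "ry": 0, "rz": 0, "tx": -0.0258, "ty": -0.0422, "tz": 0, "fingers": 0.6},
  {"rx": 0, "ry": 0, "rz": 0, "tx": -0.0258, "ty": -0.0422, "tz": 0, "fingers": 0.6},
  {"rx": 0, "ry": 0, "rz": 0, "tx": -0.0258, "ty": -0.0422, "tz": 0, "fingers": 0.6},
  {"rx": 0, "ry": 0, "rz": 0, "tx": -0.0258, "ty": -0.0422, "tz": 0, "fingers": 0.6},
  {"rx": 0, "ry": 0, "rz": 0, "tx": 0, "ty": 0, "tz": 0, "fingers": 0.6},
  {"rx": 0, "ry": 0, "rz": 0, "tx": 0, "ty": 0, "tz": 0, "fingers": 0.6},
])

```text
t: 48.95
tool_pos: [0.4033, -0.0012, 0.3041]
ee_rot: [180.0, 0.0, -30.9]
wrist_force: [0.8, -1.1, 0.2]
opening: 0.0341
```

```bash
python3 look.py 38 310,80,410,200,6 340,130,440,270,5
```

```text
49.05 [ 0.4036 -0.0028  0.3041] [179.9625   0.0188 -31.1482] F [-0.481   0.4549 -1.1057] open 0.034287820052239265
q [-16.5832 -24.2102 119.6771  -0.0317  84.5607 104.5681]
side tcp,tip [363.7407 146.8997 362.8813 156.1391]
top tcp,tip [287.0272 243.4129 287.931  243.5677]
```

View pics/side38.png

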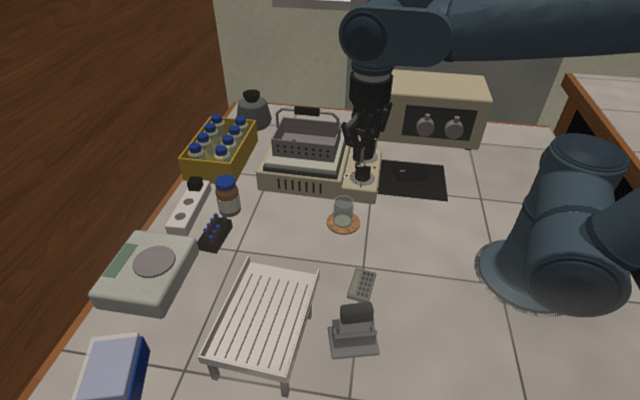

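View pics/t38.png

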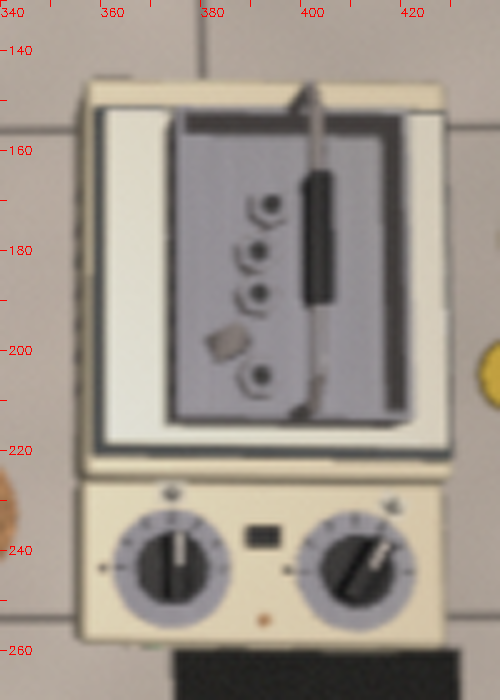

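View pics/top38.png

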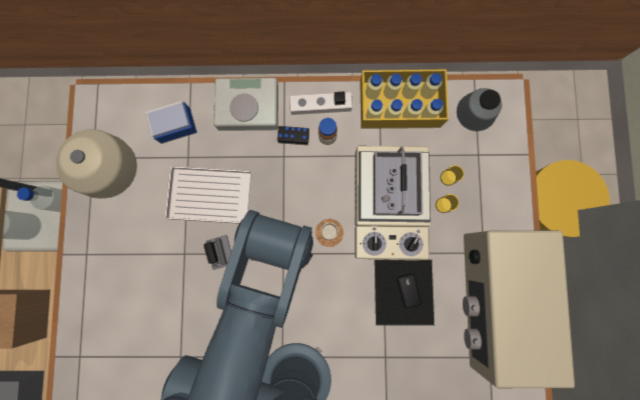

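```bash
python3 -c "
from rig import workorder
print(workorder.finish_job())"
```

```text
the job is handed in; nothing more can be done
None
```

The whole job is done in the order asked and handed in at about 49 s of the 205 s allowed.

- **Beaker:** it stands on the cork mat, close to its centre. I left the yellow look-alikes alone.
- **Fittings:** five were present. I swept all of them over the lip in two passes, with only the scraper blade meant to touch them. The last top view shows five in the basket and none left in the tray.
- **Scraper:** it is back upright in its slotted stand, with no side contact felt as it went in.
- **Basket:** it stands square on the white plate.
    - Against the plate's measured position, the top camera puts it about 2–3 mm off centre towards the robot (-x) and on centre sideways.
    - The side camera disagrees by a few millimetres: about 4 mm towards -y, and roughly centred in x. I left it there.
- **Selectors:** I turned both only after the basket was standing on the plate. After release, heat points to the plate and timer about 30° clockwise of that, each at its paper arrow.

At the heat selector I was about 3 mm off its axis when the gripper closed. That gave about 13 N at the wrist, so I shifted the arm before turning it. No reading I took went higher than about 14 N. In the last pictures I saw no other bench item out of place.

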